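# Hang the sample tiles on the drying rack and lock them in

## Task

First clear the two mortar prisms that stand in front of the drying rack into the aluminium tray, standing or lying. Then hang every sample tile by its hole on the rack, one tile to a hook, hanging freely, and when all are up swing the keeper bar fully down over the hook tips.

Things in the scene. Friction and masses are not known exactly. Their poses are not given: they have to be found in the camera images.
- tile1: flat terracotta sample tile, 120 x 48 x 12 mm, 130 g, lying on the bench, with a round 27 mm hanging hole near one short end. Origin: centre of its underside; x along its length to the holed end, y across, z out of its upper face (either face may hang forward). Two to four of the four tiles are there; an absent one reads None
- tile1_eye (a point): centre of the hanging hole of tile1, mid-thickness; 38 mm from the tile's centre towards the holed end (22 mm from that end)
- tile2: flat terracotta sample tile, 120 x 48 x 12 mm, 130 g, lying on the bench, with a round 27 mm hanging hole near one short end. Origin: centre of its underside; x along its length to the holed end, y across, z out of its upper face (either face may hang forward). Two to four of the four tiles are there; an absent one reads None
- tile2_eye (a point): centre of the hanging hole of tile2, mid-thickness; 38 mm from the tile's centre towards the holed end (22 mm from that end)
- tile3: flat terracotta sample tile, 120 x 48 x 12 mm, 130 g, lying on the bench, with a round 27 mm hanging hole near one short end. Origin: centre of its underside; x along its length to the holed end, y across, z out of its upper face (either face may hang forward). Two to four of the four tiles are there; an absent one reads None
- tile3_eye (a point): centre of the hanging hole of tile3, mid-thickness; 38 mm from the tile's centre towards the holed end (22 mm from that end)
- tile4: flat terracotta sample tile, 120 x 48 x 12 mm, 130 g, lying on the bench, with a round 27 mm hanging hole near one short end. Origin: centre of its underside; x along its length to the holed end, y across, z out of its upper face (either face may hang forward). Two to four of the four tiles are there; an absent one reads None
- tile4_eye (a point): centre of the hanging hole of tile4, mid-thickness; 38 mm from the tile's centre towards the holed end (22 mm from that end)
- rack: fixed steel hanging rack, 430 mm wide, 250 high: posts at y = -205, +205 mm, a 12 mm rail at x = +35, z = 200 mm, under it a flat foot 14 mm high, and four hooks in front of the rail at y = -138, -46, 46, 138 mm. Origin: on the bench below the hook bottoms; x points away from the robot, from hooks to rail; y along the rail to the robot's left; z up
- hook1 (a point): bottom of the bend of hook 1 (1 = robot's right, 4 = left), centre of the 8 mm wire, 190 mm above the bench. The wire rises gently back to the rail (35 mm back, 10 up) and, towards the robot, at 45 degrees to the free tip (25 mm nearer the robot, 25 higher). A tile hangs with its hole around this point, the hole's centre about 9 mm lower
- hook2 (a point): bottom of the bend of hook 2 (1 = robot's right, 4 = left), centre of the 8 mm wire, 190 mm above the bench. The wire rises gently back to the rail (35 mm back, 10 up) and, towards the robot, at 45 degrees to the free tip (25 mm nearer the robot, 25 higher). A tile hangs with its hole around this point, the hole's centre about 9 mm lower
- hook3 (a point): bottom of the bend of hook 3 (1 = robot's right, 4 = left), centre of the 8 mm wire, 190 mm above the bench. The wire rises gently back to the rail (35 mm back, 10 up) and, towards the robot, at 45 degrees to the free tip (25 mm nearer the robot, 25 higher). A tile hangs with its hole around this point, the hole's centre about 9 mm lower
- hook4 (a point): bottom of the bend of hook 4 (1 = robot's right, 4 = left), centre of the 8 mm wire, 190 mm above the bench. The wire rises gently back to the rail (35 mm back, 10 up) and, towards the robot, at 45 degrees to the free tip (25 mm nearer the robot, 25 higher). A tile hangs with its hole around this point, the hole's centre about 9 mm lower
- keeper (a joint): keeper of the rack: a round 10 mm bar along y, 380 mm long, on two arms at its ends, hinged on the posts above the rail. 0 = closed, bar just over the hook tips so that nothing can come off; grows as it swings up and back, to 1.9 rad; starts upright, about 1.1 to 1.5. Stiff hinge: stays where it is left; 2 to 6 N at the bar moves it
- keeper_bar (a point): middle of the keeper's round bar, on its axis, 62 mm from the hinge axis; when closed it is 27 mm nearer the robot than the hook bottoms and 226 mm above the bench
- keeper_hinge (a point): middle of the keeper's hinge axis, which runs along the rack's y axis; 35 mm behind the hook bottoms, 226 mm above the bench
- prism1: grey mortar prism, square bar 40 x 40 x 160 mm, 0.4 to 0.7 kg, standing on end close in front of the rack's hooks. Origin: centre of its foot; z along its length
- prism1_mid (a point): centre of prism1, 80 mm above the foot along its length
- prism2: grey mortar prism, square bar 40 x 40 x 160 mm, 0.4 to 0.7 kg, standing on end close in front of the rack's hooks. Origin: centre of its foot; z along its length
- prism2_mid (a point): centre of prism2, 80 mm above the foot along its length
- tray: fixed shallow aluminium tray, 200 (x) x 180 (y) mm outside, 25 mm high, walls and floor about 4 to 5 mm thick, empty, on the left or right part of the bench. Origin: centre of its underside; x and y along its sides, z up

How it is judged:
By the outcome, as a careful person would: the job done as asked, in the order asked, and still so for the second after the job is handed in, with the robot touching nothing.
Of tile1, tile2, tile3, tile4 only 2 to 4 are there at a start; the rules pass over those that are not, and their reading is None.
At some moment in a run one of tile1, tile2, tile3, tile4 may be knocked a few centimetres aside while the robot is not near it.
Once in a run the grip may slacken for a moment while it holds something.
It also fails if it takes over 210 s, if anything falls off the work surface, if the arm or the gripper's body presses on something with over 40 N, if the wrist force passes 120 N, or if a joint passes its speed limit or range.

## Robot

A 6-joint arm with a two-finger parallel gripper is mounted at the origin on the work surface. World frame = base frame: x ahead of the robot, y to its left, z up, the work surface at z = 0. Lengths are in m, angles in rad, forces in N, time in s.
With the tool pointing down it reaches from about 0.375 to 0.75 m from the base axis. Payload 9 kg.
Tool frame: the origin (TCP) lies on the mounting face of the last link; the fingertips stand 173 mm ahead of it and the grasp point (between the pads) lies 155 mm ahead of it; z points along the fingers, y is the line along which they close (so a half turn about z gives the same grasp; the last joint's range is limited). The gripper opens to 85 mm and grips with 20 to 120 N. Pads are 22 mm wide; open, the fingers measure 114 mm over their backs; the gripper's body (76 mm by 85 mm) begins 54 mm behind the grasp point. The pads swing forward as they close: fully open they stand 13 mm farther back than shut.
Start: joints at [-1.448, 0.104, 0.097, 1.564, 0, 1.353], TCP at [0.201, -0.566, 0.405] pointing down, gripper open.
Joint ranges: [-2.99, 2.99], [-0.84, 1.86], [-1.1, 1.16], [-1.84, 2.11], [-1.51, 1.56], [-3.14, 3.14]. Speed limits (rad/s): [2.22, 2.22, 2.57, 3.14, 3.14, 3.14].

## Interface

Orientations are given as a unit quaternion [x, y, z, w].
In Python, from workcell import env gives the robot as it stands.
- The arm moves only by the tool play_rows, never from a script. Its argument "moves" is a list of rows, each an object of numbers: "tx", "ty", "tz": the shift along the tool's x, y, z in mm; "ax", "ay", "az": the turn, a rotation vector about the tool's x, y, z in rad; "grip": the closure, from -1 (fully open) to 1 (shut). A call has exactly 5 rows; each row is the pose to reach, as a shift and turn from the pose commanded when the call began, along the tool's axes at that moment; what a row does not reach only later rows make up. A row lasts 1/12 s, in which the tool goes at most 41.7 mm and 7.16 degrees, less where a joint would pass 70% of its speed; a pose out of reach is approached as far as the arm can. A call with a gripper value outside its range is refused whole. The fingers move at their own pace and stop on an object; "force" is the grip in N (left out, the last holds). Time passes only in rows, so rows that repeat a pose let the fingers close, or fill a call up. It gives the time, the measured TCP pose, the force, the opening and the grip force at its end, in the units of the state.
- env.sense(): the state, without advancing time (a new reading comes with each control period).
- env.capture(name): name is "scene" or "side" or "wrist"; returns the picture (384x512x3 uint8, red, green, blue); there is no depth.
- env.calibration(name): a dict with "fx", "fy", "cx", "cy" (pixels), "k1" (the pictures are not rectified: a ray, as slopes to the right and down, at radius r is drawn at 1 + k1 r^2 times it, then the intrinsics apply), "extrinsics" (4x4, takes a point from world to camera coordinates). Camera axes: x right, y up, looking along -z (the intrinsics and any distortion apply to the point x, -y, -z); pixel columns grow to the right and rows downward; lengths in m; the calibration is good to about 2 mm. A picture is of the moment at which its call begins: read the wrist's pose just before it. calibration takes no time and is no camera call; for the wrist camera it gives the pose at the moment of the call.
- env.hand_in(): hands the job in; it is judged then, once.
Trained networks look in the newest picture that a camera, given by its name, has taken for a name from the list of things; names that differ only in an ending like _2 or _b are one class to them, and where a whole thing is asked for, a point or a joint stands for the part that bears it (a point fixed in the world has none). Each returns a list of dicts, best first, with "conf" (0 to 1); they miss things now and then, are a little off and sometimes report something else, mostly with a low value. They report only what shows in the picture. A call takes as long as a camera call.
- env.recognise(label, camera): "pixel" ([column, row] in pixels, amid what is visible of it).
- env.spot_point(label, camera): "pixel" ([column, row] in pixels: a listed point, or the origin of a listed thing).
The state is a dict: "clock": time; "joint_pos": joint angles; "joint_vel": joint speeds; "tau": joint torques, N m; "tool_pos": TCP position; "orientation": TCP orientation; "contact_force": force on the tool from outside, world axes, zero at the start; "torque": the same for the moment, N m; "grip_width": finger opening in m; "gripper_force": force on a finger pad.
Only numpy, scipy, OpenCV 4.12 (cv2) and the standard library are available. Lean on these libraries where they do the work, as an engineer would, in place of code of your own. Each camera call takes 0.05 s, during which the arm holds its last target. There are 200 camera calls.

## Working session

There is one attempt and no reset: what is moved stays moved. The work goes in short steps, Python scripts to look and compute and a tool call to move; the robot and the scene stay as the last step left them, time stands still between calls to the robot, and variables do not carry over. Pictures are saved under pics/ and viewed, at most 14 in all, crops included, and the job is handed in when it is done.

Besides the shell and the picture viewer there is one more tool, called after ">>>" in YAML: its name, and indented under it one key for each argument. play_rows: Moves the arm, as the interface text tells. Its arguments: {"type":"object","properties":{"moves":{"type":"array"},"force":{"type":"number"}},"required":["moves"]}

```bash
ls; mkdir -p pics
cat > h.py <<'E'
import numpy as np, cv2
from scipy.spatial.transform import Rotation as R
from workcell import env
def ray(cam,px,cal=None):
    c=cal or env.calibration(cam); E=np.array(c["extrinsics"])
    d=np.array([(px[0]-c["cx"])/c["fx"],(px[1]-c["cy"])/c["fy"]]); s=d.copy()
    for _ in range(20): s=d/(1+c["k1"]*(s@s))
    v=E[:3,:3].T@np.array([s[0],-s[1],-1.]); o=-E[:3,:3].T@E[:3,3]
    return o,v/np.linalg.norm(v)
def onz(cam,px,z,cal=None):
    o,v=ray(cam,px,cal); return o+v*(z-o[2])/v[2]
def tri(rs):
    A=np.zeros((3,3));b=np.zeros(3)
    for o,v in rs:
        P=np.eye(3)-np.outer(v,v);A+=P;b+=P@o
    x=np.linalg.solve(A,b); return x,[np.linalg.norm((np.eye(3)-np.outer(v,v))@(x-o)) for o,v in rs]
def proj(cam,p,cal=None):
    c=cal or env.calibration(cam);E=np.array(c["extrinsics"]);q=E[:3,:3]@np.array(p)+E[:3,3]
    s=np.array([q[0]/-q[2],-q[1]/-q[2]]);s=s*(1+c["k1"]*(s@s))
    return np.array([c["fx"]*s[0]+c["cx"],c["fy"]*s[1]+c["cy"]])
def shot(cam,name=None):
    cal=env.calibration(cam); im=env.capture(cam)
    if name: cv2.imwrite(f"pics/{name}.png",im[:,:,::-1])
    return im,cal
def state():
    s=env.sense(); return np.array(s["tool_pos"]),R.from_quat(s["orientation"]),s
E
python3 - <<'E'
from h import *
np.set_printoptions(precision=3,suppress=True)
p,q,s=state(); print(s)
a,_=shot("scene");b,_=shot("side")
cv2.imwrite("pics/a.png",cv2.resize(a[:,:,::-1],(800,600)))
cv2.imwrite("pics/b.png",cv2.resize(b[:,:,::-1],(800,600)))
for c in("scene","side","wrist"):
    k=env.calibration(c);E=np.array(k["extrinsics"]);print(c,k["fx"],k["k1"],-E[:3,:3].T@E[:3,3],-E[2,:3])
E
```

```text
pics
{'clock': 0.0, 'joint_pos': array([-1.448,  0.105,  0.096,  1.564, -0.   ,  1.353]), 'joint_vel': array([ 0.001, -0.002,  0.002,  0.001,  0.001, -0.001]), 'tau': array([  0.002, -55.693,  50.365,   0.017,  -0.   ,   0.   ]), 'tool_pos': array([ 0.201, -0.565,  0.404]), 'orientation': array([ 0.986,  0.17 ,  0.   , -0.001]), 'contact_force': array([ 0.52 , -0.012, -0.061]), 'torque': array([ 0.015,  0.05 , -0.011]), 'gripper_force': 0.0, 'grip_width': 0.08566573628533318}
scene 498.9648604583469 0.03062885560868918 [1.183 0.145 1.034] [-0.551 -0.224 -0.804]
side 368.12270562157045 0.00450214179765777 [0.529 0.534 0.846] [ 0.048 -0.679 -0.732]
wrist 305.6098646389987 -0.06218050435054355 [ 0.278 -0.537  0.373] [-0.304 -0.106 -0.947]
```

View pics/a.png

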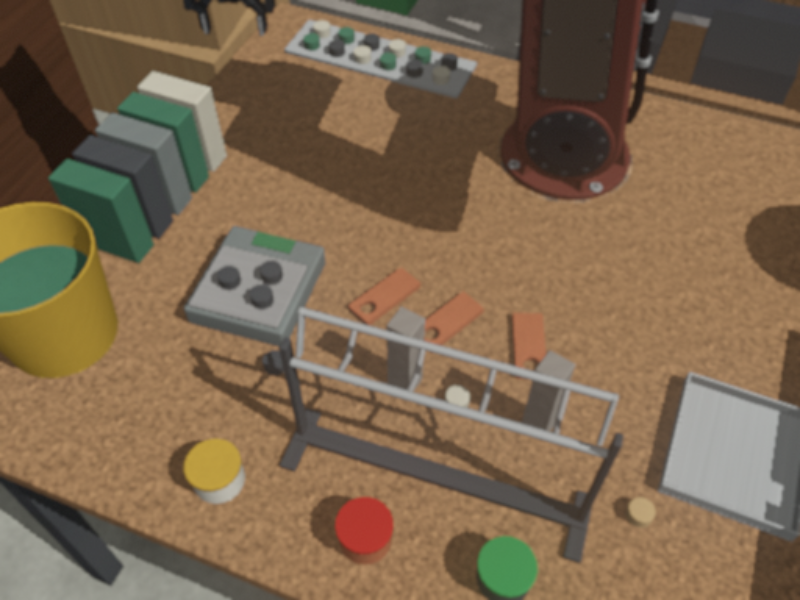

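View pics/b.png

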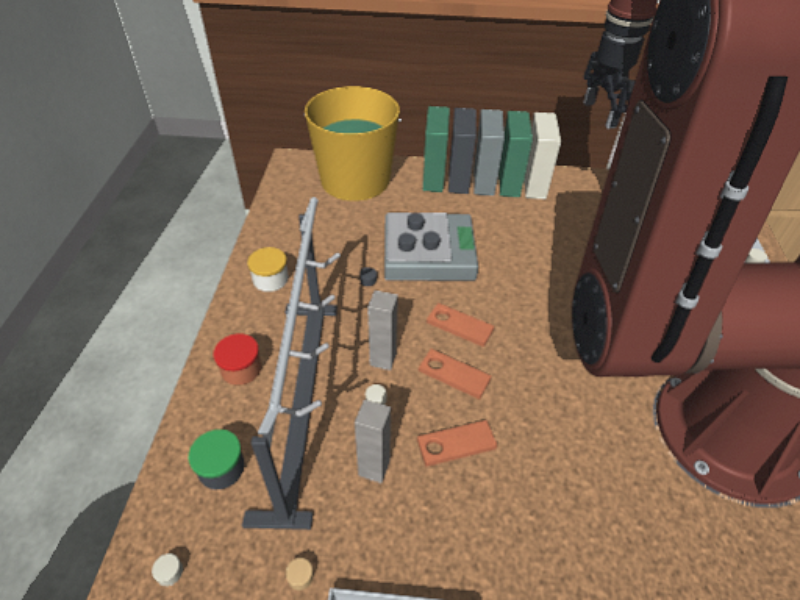

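Run:
```python
from h import *
np.set_printoptions(precision=3,suppress=True)
for c in("scene","side"):
    for l in("tile1","tile1_eye","prism1","prism1_mid","hook1","hook2","hook3","hook4","keeper_bar","keeper_hinge","tray","rack"):
        z={"tile1":0.,"tile1_eye":.006,"prism1":0,"prism1_mid":.08,"keeper_hinge":.226,"tray":0,"rack":0}.get(l,.19)
        for d in env.spot_point(l,c):
            if d["conf"]>.15: print(c,l,np.round(d["pixel"],1),round(d["conf"],2),onz(c,d["pixel"],z))
```

```text
scene tile1 [339.7 225.4] 0.68 [0.468 0.075 0.   ]
scene tile1 [244.4 188.4] 0.67 [ 0.452 -0.19   0.   ]
scene tile1_eye [274.8 215.9] 0.62 [ 0.507 -0.083  0.006]
scene prism1 [261.4 248.2] 0.81 [ 0.603 -0.08   0.   ]
scene prism1 [345.5 273.8] 0.79 [0.592 0.126 0.   ]
scene prism1 [356.6 267. ] 0.56 [0.565 0.145 0.   ]
scene prism1_mid [262.1 225.3] 0.79 [ 0.591 -0.084  0.08 ]
scene hook1 [354.4 265.5] 0.64 [0.677 0.14  0.19 ]
scene hook1 [308.4 254.8] 0.63 [0.688 0.051 0.19 ]
scene hook1 [223.9 229.1] 0.57 [ 0.697 -0.125  0.19 ]
scene hook1 [263.1 241.2] 0.55 [ 0.694 -0.042  0.19 ]
scene hook1 [259.8 245.4] 0.5 [ 0.705 -0.044  0.19 ]
scene hook2 [354.4 265.5] 0.64 [0.677 0.14  0.19 ]
scene hook2 [308.4 254.8] 0.63 [0.688 0.051 0.19 ]
scene hook2 [223.9 229.1] 0.57 [ 0.697 -0.125  0.19 ]
scene hook2 [263.1 241.2] 0.55 [ 0.694 -0.042  0.19 ]
scene hook2 [259.8 245.4] 0.5 [ 0.705 -0.044  0.19 ]
scene hook3 [354.4 265.5] 0.64 [0.677 0.14  0.19 ]
scene hook3 [308.4 254.8] 0.63 [0.688 0.051 0.19 ]
scene hook3 [223.9 229.1] 0.57 [ 0.697 -0.125  0.19 ]
scene hook3 [263.1 241.2] 0.55 [ 0.69
[... 1425 characters left out ...]
0.79 [0.686 0.064 0.19 ]
side hook2 [192.3 264.4] 0.65 [0.678 0.147 0.19 ]
side hook2 [204.8 196.5] 0.6 [ 0.686 -0.038  0.19 ]
side hook3 [207.2 170.8] 0.82 [ 0.695 -0.125  0.19 ]
side hook3 [196.4 231.1] 0.79 [0.686 0.064 0.19 ]
side hook3 [192.3 264.4] 0.65 [0.678 0.147 0.19 ]
side hook3 [204.8 196.5] 0.6 [ 0.686 -0.038  0.19 ]
side hook4 [207.2 170.8] 0.82 [ 0.695 -0.125  0.19 ]
side hook4 [196.4 231.1] 0.79 [0.686 0.064 0.19 ]
side hook4 [192.3 264.4] 0.65 [0.678 0.147 0.19 ]
side hook4 [204.8 196.5] 0.6 [ 0.686 -0.038  0.19 ]
side keeper_bar [187.5 178. ] 0.87 [ 0.74  -0.095  0.19 ]
side keeper_hinge [182.8 198. ] 0.62 [0.725 0.003 0.226]
side rack [206.8 261.1] 0.83 [0.686 0.022 0.   ]
```

Run:
```python
from h import *
a=cv2.imread("pics/a.png");b=cv2.imread("pics/b.png")
a=cv2.resize(a,(512,384));b=cv2.resize(b,(512,384))
A,_=shot("scene");B,_=shot("side")
def crop(im,x,y): return cv2.resize(im[y:y+60,x:x+50,::-1],(400,480),interpolation=cv2.INTER_CUBIC)
t=np.hstack([crop(A,238,190),crop(A,325,218)]);u=np.hstack([crop(B,225,180),crop(B,220,250)])
cv2.imwrite("pics/c.png",cv2.resize(np.vstack([t,u]),(600,600*960//800)) if 0 else cv2.resize(np.hstack([t,u]),(800,240*2)) )
```

```text
(no output)
```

View pics/c.png

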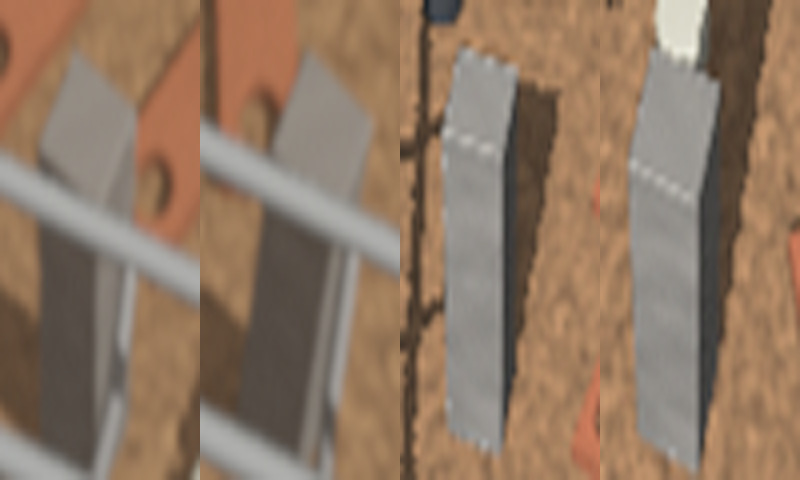

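Run:
```python
from h import *
np.set_printoptions(precision=4,suppress=True)
D={"sideA":("side",[(240,186),(254.25,188.5),(250.5,198.75),(235.75,196.25)]),"sceneA":("scene",[(256.75,196.5),(272.25,204.75),(264.25,216.25),(248,207.5)]),
"sideB":("side",[(232.75,256.5),(250,261.5),(244.5,274.75),(227.5,270.4)]),"sceneB":("scene",[(351.25,224.25),(368,233.6),(360,246.75),(342.5,238)])}
for k,(c,ps) in D.items():
    P=np.array([onz(c,p,.16)[:2] for p in ps]); e=np.roll(P,-1,0)-P
    th=np.angle(np.sum(((e[:,0]+1j*e[:,1])**4)))/4
    print(k,P.mean(0),np.linalg.norm(e,axis=1),"yaw mod90 deg",np.degrees(th))
# rack fit
from scipy.optimize import least_squares
hy=[-.138,-.046,.046,.138]
obs=[("scene",h,px) for h,px in zip(hy,[(223.9,229.1),(261.5,243.3),(308.4,254.8),(354.4,265.5)])]+[("side",h,px) for h,px in zip(hy,[(207.2,170.8),(204.8,196.5),(196.4,231.1),(192.3,264.4)])]
cal={c:env.calibration(c) for c in("scene","side")}
def W(v,p): return np.append(v[:2]+R.from_euler("z",v[2]).as_matrix()[:2,:2]@p[:2],p[2])
# post/foot points seen in the 800x600 views
s=.64
extra=[("scene",(0,0,0),(282.6,289.4)),("side",(0,0,0),(206.8,261.1))]
def f(v):
    r=[proj(c,W(v,np.array([0,h,.19])),cal[c])-px for c,h,px in obs]+[.5*(proj(c,W(v,np.array(p)),cal[c])-px) for c,p,px in extra]
    return np.concatenate(r)
o=least_squares(f,[.69,0,.05],loss="soft_l1");print(o.x,o.fun.reshape(-1,2))
for h in hy: print(W(o.x,np.array([0,h,.19])))
```

```text
sideA [ 0.5948 -0.0882] [0.0374 0.0361 0.0377 0.0366] yaw mod90 deg -8.6929671466571
sceneA [ 0.5963 -0.0871] [0.0403 0.035  0.0416 0.0352] yaw mod90 deg -10.204923591432648
sideB [0.5867 0.1235] [0.0395 0.034  0.0373 0.0356] yaw mod90 deg -12.122229564133391
sceneB [0.5901 0.1229] [0.0396 0.0378 0.0394 0.0405] yaw mod90 deg -10.888935309125147
[0.6887 0.0082 0.0675] [[-2.0008 -0.3693]
 [ 3.775  -2.1099]
 [ 1.8042 -0.6837]
 [ 2.4482  2.0576]
 [-0.6965 -1.3087]
 [-2.4345 -0.1036]
 [ 1.1866 -3.6518]
 [-0.2957 -0.7067]
 [ 0.3     0.8188]
 [-0.093  -2.2647]]
[ 0.698  -0.1295  0.19  ]
[ 0.6918 -0.0377  0.19  ]
[0.6856 0.0541 0.19  ]
[0.6794 0.1459 0.19  ]
```

```bash
cat >> h.py <<'E'
def ori(psi,phi=90): return R.from_euler("z",psi,degrees=True)*R.from_euler("y",-(90-phi),degrees=True)*R.from_matrix(np.diag([-1.,1,-1]))
def cur():
    p,q,s=state(); M=q.as_matrix(); z=M[:,2]; y=M[:,1]
    return p,q
def plan(*wps,start=None,mm=180,deg=32):
    """wps: (pos m, psi, phi); prints calls (t mm, a rad) in successive tool frames, rounded and tracked"""
    p,q=start or cur()
    for w in wps:
        P=np.array(w[0]);Q=ori(*w[1:])
        n=int(max(1,np.ceil(np.linalg.norm(P-p)*1000/mm-1e-6),np.ceil(np.degrees((q.inv()*Q).magnitude())/deg-1e-6)))
        for i in range(n):
            t=np.round(q.inv().apply((P-p)/(n-i))*1000); a=np.round((q.inv()*Q).as_rotvec()/(n-i),2)
            print("t",t.astype(int).tolist(),"a",a.tolist(),"->",np.round(p+q.apply(t/1000),3))
            p=p+q.apply(t/1000); q=q*R.from_rotvec(a)
    return p,q
def gp(g,psi,phi,d=.155):
    return np.array(g)-ori(psi,phi).as_matrix()[:,2]*d
E
python3 - <<'E'
from h import *
plan(((.5885,.123,.40),-11.5),((.5885,.123,.28),-11.5))
E
```

```text
t [119, -104, 1] a [-0.0, 0.0, -0.52] -> [ 0.278 -0.428  0.404]
t [155, -31, 1] a [-0.0, 0.0, -0.52] -> [ 0.355 -0.29   0.403]
t [150, 50, 1] a [-0.0, 0.0, -0.52] -> [ 0.433 -0.152  0.402]
t [105, 118, 1] a [-0.0, 0.0, -0.52] -> [ 0.511 -0.015  0.401]
t [32, 155, 1] a [-0.0, 0.0, -0.52] -> [0.589 0.123 0.4  ]
t [0, 0, 120] a [-0.0, -0.0, -0.0] -> [0.589 0.123 0.28 ]
```

>>> play_rows:
  moves:
    - {"tx": 119, "ty": -104, "tz": 1, "az": -0.52, "grip": -1}
    - {"tx": 119, "ty": -104, "tz": 1, "az": -0.52, "grip": -1}
    - {"tx": 119, "ty": -104, "tz": 1, "az": -0.52, "grip": -1}
    - {"tx": 119, "ty": -104, "tz": 1, "az": -0.52, "grip": -1}
    - {"tx": 119, "ty": -104, "tz": 1, "az": -0.52, "grip": -1}
  force: 60

```text
$.moves[0]: bad value
```

>>> play_rows:
  moves:
    - {"tx": 155, "ty": -31, "tz": 1, "az": -0.52, "grip": -1}
    - {"tx": 155, "ty": -31, "tz": 1, "az": -0.52, "grip": -1}
    - {"tx": 155, "ty": -31, "tz": 1, "az": -0.52, "grip": -1}
    - {"tx": 155, "ty": -31, "tz": 1, "az": -0.52, "grip": -1}
    - {"tx": 155, "ty": -31, "tz": 1, "az": -0.52, "grip": -1}

```text
$.moves[0]: bad value
```

>>> play_rows:
  moves:
    - {"tx": 150, "ty": 50, "tz": 1, "az": -0.52, "grip": -1}
    - {"tx": 150, "ty": 50, "tz": 1, "az": -0.52, "grip": -1}
    - {"tx": 150, "ty": 50, "tz": 1, "az": -0.52, "grip": -1}
    - {"tx": 150, "ty": 50, "tz": 1, "az": -0.52, "grip": -1}
    - {"tx": 150, "ty": 50, "tz": 1, "az": -0.52, "grip": -1}

```text
$.moves[0]: bad value
```

>>> play_rows:
  moves:
    - {"tx": 105, "ty": 118, "tz": 1, "az": -0.52, "grip": -1}
    - {"tx": 105, "ty": 118, "tz": 1, "az": -0.52, "grip": -1}
    - {"tx": 105, "ty": 118, "tz": 1, "az": -0.52, "grip": -1}
    - {"tx": 105, "ty": 118, "tz": 1, "az": -0.52, "grip": -1}
    - {"tx": 105, "ty": 118, "tz": 1, "az": -0.52, "grip": -1}

```text
$.moves[0]: bad value
```

>>> play_rows:
  moves:
    - {"tx": 32, "ty": 155, "tz": 1, "az": -0.52, "grip": -1}
    - {"tx": 32, "ty": 155, "tz": 1, "az": -0.52, "grip": -1}
    - {"tx": 32, "ty": 155, "tz": 1, "az": -0.52, "grip": -1}
    - {"tx": 32, "ty": 155, "tz": 1, "az": -0.52, "grip": -1}
    - {"tx": 32, "ty": 155, "tz": 1, "az": -0.52, "grip": -1}

```text
$.moves[0]: bad value
```

>>> play_rows:
  moves:
    - {"tx": 119, "ty": -104, "tz": 1, "ax": 0, "ay": 0, "az": -0.52, "grip": -1}
    - {"tx": 119, "ty": -104, "tz": 1, "ax": 0, "ay": 0, "az": -0.52, "grip": -1}
    - {"tx": 119, "ty": -104, "tz": 1, "ax": 0, "ay": 0, "az": -0.52, "grip": -1}
    - {"tx": 119, "ty": -104, "tz": 1, "ax": 0, "ay": 0, "az": -0.52, "grip": -1}
    - {"tx": 119, "ty": -104, "tz": 1, "ax": 0, "ay": 0, "az": -0.52, "grip": -1}
  force: 60

```text
clock: 1.82
tool_pos: [0.2802, -0.4235, 0.4044]
orientation: [0.906, 0.422, 0.001, -0.0]
contact_force: [0.9, -0.4, 0.3]
grip_width: 0.0852
gripper_force: 0.0
```

>>> play_rows:
  moves:
    - {"tx": 155, "ty": -31, "tz": 1, "ax": 0, "ay": 0, "az": -0.52, "grip": -1}
    - {"tx": 155, "ty": -31, "tz": 1, "ax": 0, "ay": 0, "az": -0.52, "grip": -1}
    - {"tx": 155, "ty": -31, "tz": 1, "ax": 0, "ay": 0, "az": -0.52, "grip": -1}
    - {"tx": 155, "ty": -31, "tz": 1, "ax": 0, "ay": 0, "az": -0.52, "grip": -1}
    - {"tx": 155, "ty": -31, "tz": 1, "ax": 0, "ay": 0, "az": -0.52, "grip": -1}

```text
clock: 2.23
tool_pos: [0.3573, -0.2859, 0.4033]
orientation: [0.767, 0.641, 0.001, 0.0]
contact_force: [-0.6, -1.1, 0.5]
grip_width: 0.0851
gripper_force: 0.0
```

>>> play_rows:
  moves:
    - {"tx": 150, "ty": 50, "tz": 1, "ax": 0, "ay": 0, "az": -0.52, "grip": -1}
    - {"tx": 150, "ty": 50, "tz": 1, "ax": 0, "ay": 0, "az": -0.52, "grip": -1}
    - {"tx": 150, "ty": 50, "tz": 1, "ax": 0, "ay": 0, "az": -0.52, "grip": -1}
    - {"tx": 150, "ty": 50, "tz": 1, "ax": 0, "ay": 0, "az": -0.52, "grip": -1}
    - {"tx": 150, "ty": 50, "tz": 1, "ax": 0, "ay": 0, "az": -0.52, "grip": -1}

```text
clock: 2.65
tool_pos: [0.4345, -0.1482, 0.402]
orientation: [0.577, 0.817, 0.001, 0.0]
contact_force: [-0.3, -1.3, -0.4]
grip_width: 0.0855
gripper_force: 0.0
```

>>> play_rows:
  moves:
    - {"tx": 105, "ty": 118, "tz": 1, "ax": 0, "ay": 0, "az": -0.52, "grip": -1}
    - {"tx": 105, "ty": 118, "tz": 1, "ax": 0, "ay": 0, "az": -0.52, "grip": -1}
    - {"tx": 105, "ty": 118, "tz": 1, "ax": 0, "ay": 0, "az": -0.52, "grip": -1}
    - {"tx": 105, "ty": 118, "tz": 1, "ax": 0, "ay": 0, "az": -0.52, "grip": -1}
    - {"tx": 105, "ty": 118, "tz": 1, "ax": 0, "ay": 0, "az": -0.52, "grip": -1}

```text
clock: 3.07
tool_pos: [0.5121, -0.0109, 0.4004]
orientation: [0.348, 0.938, 0.001, 0.0]
contact_force: [-0.2, 0.0, -0.0]
grip_width: 0.0856
gripper_force: 0.0
```

>>> play_rows:
  moves:
    - {"tx": 32, "ty": 155, "tz": 1, "ax": 0, "ay": 0, "az": -0.52, "grip": -1}
    - {"tx": 32, "ty": 155, "tz": 1, "ax": 0, "ay": 0, "az": -0.52, "grip": -1}
    - {"tx": 32, "ty": 155, "tz": 1, "ax": 0, "ay": 0, "az": -0.52, "grip": -1}
    - {"tx": 32, "ty": 155, "tz": 1, "ax": 0, "ay": 0, "az": -0.52, "grip": -1}
    - {"tx": 32, "ty": 155, "tz": 1, "ax": 0, "ay": 0, "az": -0.52, "grip": -1}

```text
clock: 3.48
tool_pos: [0.5905, 0.1265, 0.3982]
orientation: [0.095, 0.995, 0.0, -0.0]
contact_force: [0.8, -0.7, 0.5]
grip_width: 0.0855
gripper_force: 0.0
```

Run:
```python
from h import *
im,cal=shot("wrist","d")
p,q,s=state(); print(p,q.as_matrix().round(3),s["joint_pos"])
for l in("prism1","prism1_mid","tile1","tile1_eye","hook1"):
    for d in env.spot_point(l,"wrist"):
        if d["conf"]>.2: print(l,np.round(d["pixel"]),round(d["conf"],2),onz("wrist",d["pixel"],{"prism1_mid":.08,"tile1_eye":.006,"hook1":.19}.get(l,0),cal))
plan(((.5885,.123,.28),-11.5))
```

```text
[0.5897068  0.12458103 0.39851174] [[-0.981  0.194 -0.001]
 [ 0.194  0.981 -0.   ]
 [ 0.001 -0.    -1.   ]] [-8.51342009e-03  1.12313873e-01  9.47696475e-02  1.55462408e+00
 -2.40722980e-05  1.86836931e-01]
prism1 [258. 153.] 0.91 [0.58564112 0.12718827 0.        ]
prism1 [ 94. 192.] 0.57 [ 0.5944409  -0.09121648  0.        ]
prism1_mid [ 60. 218.] 0.91 [ 0.59661526 -0.08857776  0.08      ]
prism1_mid [ 97. 190.] 0.45 [ 0.57406517 -0.03679933  0.08      ]
tile1 [76. 83.] 0.72 [ 4.62480235e-01 -6.53779240e-02 -5.55111512e-17]
tile1 [186.  52.] 0.6 [0.45708524 0.06969681 0.        ]
tile1_eye [ 70. 117.] 0.65 [ 0.4976866  -0.08363015  0.006     ]
hook1 [307. 325.] 0.92 [0.67803116 0.14651184 0.19      ]
hook1 [ 87. 369.] 0.85 [ 0.69271107 -0.03411431  0.19      ]
hook1 [192. 350.] 0.79 [0.68624042 0.05684197 0.19      ]
t [0, 1, 120] a [-0.0, 0.0, -0.0] -> [0.589 0.123 0.28 ]
```

View pics/d.png

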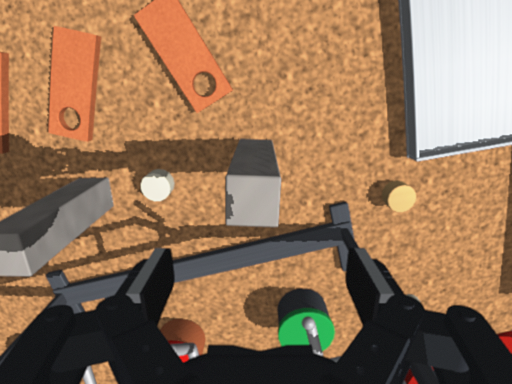

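>>> play_rows:
  moves:
    - {"tx": 0, "ty": -1, "tz": 40, "ax": 0, "ay": 0, "az": 0, "grip": -1}
    - {"tx": 0, "ty": -1, "tz": 75, "ax": 0, "ay": 0, "az": 0, "grip": -1}
    - {"tx": 0, "ty": -1, "tz": 100, "ax": 0, "ay": 0, "az": 0, "grip": -1}
    - {"tx": 0, "ty": -1, "tz": 120, "ax": 0, "ay": 0, "az": 0, "grip": -1}
    - {"tx": 0, "ty": -1, "tz": 120, "ax": 0, "ay": 0, "az": 0, "grip": -1}

```text
clock: 4.2
tool_pos: [0.5868, 0.1209, 0.2752]
orientation: [0.101, 0.995, -0.0, -0.003]
contact_force: [-0.1, -0.1, -0.9]
grip_width: 0.0853
gripper_force: 0.0
```

>>> play_rows:
  moves:
    - {"tx": 0, "ty": 0, "tz": 0, "ax": 0, "ay": 0, "az": 0, "grip": 0.3}
    - {"tx": 0, "ty": 0, "tz": 0, "ax": 0, "ay": 0, "az": 0, "grip": 0.5}
    - {"tx": 0, "ty": 0, "tz": 0, "ax": 0, "ay": 0, "az": 0, "grip": 1}
    - {"tx": 0, "ty": 0, "tz": 0, "ax": 0, "ay": 0, "az": 0, "grip": 1}
    - {"tx": 0, "ty": 0, "tz": 0, "ax": 0, "ay": 0, "az": 0, "grip": 1}
  force: 80

```text
clock: 4.62
tool_pos: [0.5893, 0.1218, 0.282]
orientation: [0.1, 0.995, -0.0, 0.002]
contact_force: [-1.3, -1.3, 7.0]
grip_width: 0.0394
gripper_force: 79.3
```

>>> play_rows:
  moves:
    - {"tx": 0, "ty": 0, "tz": 0, "ax": 0, "ay": 0, "az": 0, "grip": 1}
    - {"tx": 0, "ty": 0, "tz": 0, "ax": 0, "ay": 0, "az": 0, "grip": 1}
    - {"tx": 0, "ty": 0, "tz": 0, "ax": 0, "ay": 0, "az": 0, "grip": 1}
    - {"tx": 0, "ty": 0, "tz": 0, "ax": 0, "ay": 0, "az": 0, "grip": 1}
    - {"tx": 0, "ty": 0, "tz": 0, "ax": 0, "ay": 0, "az": 0, "grip": 1}

```text
clock: 5.03
tool_pos: [0.5893, 0.1219, 0.282]
orientation: [0.1, 0.995, -0.0, 0.002]
contact_force: [-0.3, -1.6, 7.1]
grip_width: 0.0392
gripper_force: 79.4
```

Run:
```python
from h import *
p,q,s=state(); print(p,s["grip_width"],s["gripper_force"],s["contact_force"])
for l,cs in(("tray",("wrist","side","scene")),):
  for c in cs:
    im,cal=shot(c)
    for d in env.spot_point(l,c):
        if d["conf"]>.3: print(c,d["conf"],onz(c,d["pixel"],0,cal))
im,cal=shot("side","e")
plan(((.57,.15,.335),-11.5),((.50,.39,.335),-5),((.50,.39,.29),-5))
```

```text
[0.58933061 0.12187016 0.28201071] 0.03923994646561189 79.36327457427979 [-0.34409499 -1.62892527  7.14714054]
side 0.72 [ 0.79443812 -0.26922811  0.        ]
side 0.42 [ 0.50137132 -0.0833542   0.        ]
scene 0.77 [0.52792072 0.39451687 0.        ]
t [24, 24, -53] a [0.0, 0.0, -0.0] -> [0.57  0.15  0.335]
t [58, 110, 0] a [-0.0, 0.0, -0.06] -> [0.536 0.27  0.335]
t [52, 114, 0] a [-0.0, 0.0, -0.05] -> [0.5   0.39  0.335]
t [0, 0, 45] a [-0.0, 0.0, -0.0] -> [0.5  0.39 0.29]
```

Run:
```python
from h import *
for px in((690,375),(663,490),(800,535)): print(onz("scene",np.array(px)*.64,.025))
```

```text
[0.43215215 0.31093171 0.025     ]
[0.63361467 0.30966788 0.025     ]
[0.62696874 0.48765958 0.025     ]
```

>>> play_rows:
  moves:
    - {"tx": 0, "ty": 0, "tz": -25, "ax": 0, "ay": 0, "az": 0, "grip": 1}
    - {"tx": 0, "ty": 0, "tz": -53, "ax": 0, "ay": 0, "az": 0, "grip": 1}
    - {"tx": 10, "ty": 10, "tz": -53, "ax": 0, "ay": 0, "az": 0, "grip": 1}
    - {"tx": 24, "ty": 24, "tz": -53, "ax": 0, "ay": 0, "az": 0, "grip": 1}
    - {"tx": 24, "ty": 24, "tz": -53, "ax": 0, "ay": 0, "az": 0, "grip": 1}

```text
clock: 5.8
tool_pos: [0.5682, 0.1528, 0.3325]
orientation: [0.099, 0.995, 0.001, -0.001]
contact_force: [-0.8, 0.9, -7.1]
grip_width: 0.0391
gripper_force: 80.2
```

>>> play_rows:
  moves:
    - {"tx": 12, "ty": 22, "tz": 0, "ax": 0, "ay": 0, "az": -0.01, "grip": 1}
    - {"tx": 24, "ty": 45, "tz": 0, "ax": 0, "ay": 0, "az": -0.03, "grip": 1}
    - {"tx": 36, "ty": 68, "tz": 0, "ax": 0, "ay": 0, "az": -0.04, "grip": 1}
    - {"tx": 48, "ty": 90, "tz": 0, "ax": 0, "ay": 0, "az": -0.05, "grip": 1}
    - {"tx": 58, "ty": 110, "tz": 0, "ax": 0, "ay": 0, "az": -0.06, "grip": 1}

```text
clock: 6.22
tool_pos: [0.5338, 0.2713, 0.3317]
orientation: [0.07, 0.998, -0.0, -0.001]
contact_force: [0.1, -0.0, -6.3]
grip_width: 0.0395
gripper_force: 80.8
```

Run:
```python
from h import *
p,q,s=state(); print(p,s["joint_pos"],s["grip_width"],s["gripper_force"],s["contact_force"])
```

```text
[0.53378948 0.27128994 0.33167489] [ 2.51992844e-01  9.96290439e-02 -3.98108674e-02  1.43293325e+00
  2.29871511e-04  3.91734121e-01] 0.03953301566733239 80.7519543170929 [ 0.12344654 -0.03047649 -6.31497286]
```

>>> play_rows:
  moves:
    - {"tx": 14, "ty": 25, "tz": 0, "ax": 0, "ay": 0, "az": -0.01, "grip": 1}
    - {"tx": 28, "ty": 50, "tz": 0, "ax": 0, "ay": 0, "az": -0.03, "grip": 1}
    - {"tx": 42, "ty": 76, "tz": 0, "ax": 0, "ay": 0, "az": -0.05, "grip": 1}
    - {"tx": 56, "ty": 102, "tz": 0, "ax": 0, "ay": 0, "az": -0.05, "grip": 1}
    - {"tx": 66, "ty": 121, "tz": 0, "ax": 0, "ay": 0, "az": -0.05, "grip": 1}

```text
clock: 6.63
tool_pos: [0.4849, 0.4009, 0.3316]
orientation: [0.045, 0.999, -0.0, -0.001]
contact_force: [0.4, -0.9, -7.0]
grip_width: 0.0392
gripper_force: 80.8
```

>>> play_rows:
  moves:
    - {"tx": 0, "ty": 0, "tz": 0, "ax": 0, "ay": 0, "az": 0, "grip": 1}
    - {"tx": 0, "ty": 0, "tz": 15, "ax": 0, "ay": 0, "az": 0, "grip": 1}
    - {"tx": 0, "ty": 0, "tz": 30, "ax": 0, "ay": 0, "az": 0, "grip": 1}
    - {"tx": 0, "ty": 0, "tz": 42, "ax": 0, "ay": 0, "az": 0, "grip": 1}
    - {"tx": 0, "ty": 0, "tz": 44, "ax": 0, "ay": 0, "az": 0, "grip": 1}

```text
clock: 7.05
tool_pos: [0.4859, 0.3986, 0.2864]
orientation: [0.045, 0.999, -0.001, -0.001]
contact_force: [-0.7, 0.6, -4.6]
grip_width: 0.0389
gripper_force: 81.1
```

>>> play_rows:
  moves:
    - {"tx": 0, "ty": 0, "tz": 1, "ax": 0, "ay": 0, "az": 0, "grip": 1}
    - {"tx": 0, "ty": 0, "tz": 2, "ax": 0, "ay": 0, "az": 0, "grip": 1}
    - {"tx": 0, "ty": 0, "tz": 2, "ax": 0, "ay": 0, "az": 0, "grip": 1}
    - {"tx": 0, "ty": 0, "tz": 2, "ax": 0, "ay": 0, "az": 0, "grip": 1}
    - {"tx": 0, "ty": 0, "tz": 2, "ax": 0, "ay": 0, "az": 0, "grip": 1}

```text
clock: 7.47
tool_pos: [0.4867, 0.3988, 0.2871]
orientation: [0.045, 0.999, 0.0, 0.0]
contact_force: [-0.6, 0.0, -6.2]
grip_width: 0.0391
gripper_force: 81.1
```

Run:
```python
from h import *
p,q,s=state(); print(p,q.as_matrix()[:,0],s["grip_width"],s["gripper_force"],s["contact_force"])
shot("scene","e")
```

```text
[0.48672119 0.39878649 0.28710545] [-9.95870608e-01  9.07825947e-02 -5.03484553e-04] 0.039114491426988994 81.13800287246704 [-0.64018357  0.01777516 -6.24412881]
```

View pics/e.png

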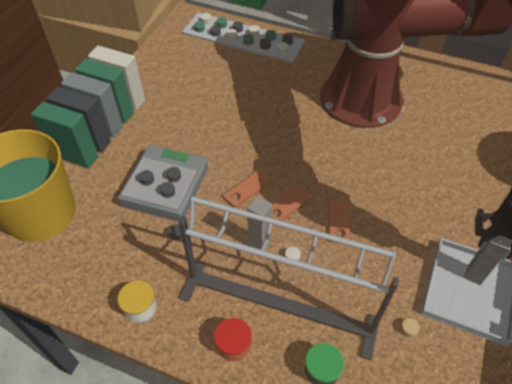

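>>> play_rows:
  moves:
    - {"tx": 0, "ty": 0, "tz": 1, "ax": 0, "ay": 0, "az": 0, "grip": 1}
    - {"tx": 0, "ty": 0, "tz": 1, "ax": 0, "ay": 0, "az": 0, "grip": 1}
    - {"tx": 0, "ty": 0, "tz": 2, "ax": 0, "ay": 0, "az": 0, "grip": 1}
    - {"tx": 0, "ty": 0, "tz": 2, "ax": 0, "ay": 0, "az": 0, "grip": 1}
    - {"tx": 0, "ty": 0, "tz": 2, "ax": 0, "ay": 0, "az": 0, "grip": 1}

```text
clock: 7.93
tool_pos: [0.4868, 0.3988, 0.2861]
orientation: [0.045, 0.999, 0.0, 0.001]
contact_force: [-2.8, -2.2, 6.1]
grip_width: 0.0392
gripper_force: 82.5
```

>>> play_rows:
  moves:
    - {"tx": 0, "ty": 0, "tz": 1, "ax": 0, "ay": 0, "az": 0, "grip": 1}
    - {"tx": 0, "ty": 0, "tz": 1, "ax": 0, "ay": 0, "az": 0, "grip": 1}
    - {"tx": 0, "ty": 0, "tz": 1, "ax": 0, "ay": 0, "az": 0, "grip": 1}
    - {"tx": 0, "ty": 0, "tz": 1, "ax": 0, "ay": 0, "az": 0, "grip": 1}
    - {"tx": 0, "ty": 0, "tz": 1, "ax": 0, "ay": 0, "az": 0, "grip": 1}

```text
clock: 8.35
tool_pos: [0.4868, 0.3989, 0.286]
orientation: [0.045, 0.999, 0.0, 0.001]
contact_force: [-4.5, -3.6, 11.4]
grip_width: 0.0393
gripper_force: 83.3
```

>>> play_rows:
  moves:
    - {"tx": 0, "ty": 0, "tz": 0, "ax": 0, "ay": 0, "az": 0, "grip": 0}
    - {"tx": 0, "ty": 0, "tz": 0, "ax": 0, "ay": 0, "az": 0, "grip": -1}
    - {"tx": 0, "ty": 0, "tz": 0, "ax": 0, "ay": 0, "az": 0, "grip": -1}
    - {"tx": 0, "ty": 0, "tz": 0, "ax": 0, "ay": 0, "az": 0, "grip": -1}
    - {"tx": 0, "ty": 0, "tz": 0, "ax": 0, "ay": 0, "az": 0, "grip": -1}

```text
clock: 8.77
tool_pos: [0.4866, 0.3988, 0.2835]
orientation: [0.045, 0.999, -0.0, -0.0]
contact_force: [0.0, -0.2, 0.4]
grip_width: 0.0854
gripper_force: 0.0
```

>>> play_rows:
  moves:
    - {"tx": 0, "ty": 0, "tz": -25, "ax": 0, "ay": 0, "az": 0, "grip": -1}
    - {"tx": 0, "ty": 0, "tz": -60, "ax": 0, "ay": 0, "az": 0, "grip": -1}
    - {"tx": 0, "ty": 0, "tz": -100, "ax": 0, "ay": 0, "az": 0, "grip": -1}
    - {"tx": 0, "ty": 0, "tz": -115, "ax": 0, "ay": 0, "az": 0, "grip": -1}
    - {"tx": 0, "ty": 0, "tz": -115, "ax": 0, "ay": 0, "az": 0, "grip": -1}

```text
clock: 9.18
tool_pos: [0.4872, 0.3992, 0.4042]
orientation: [0.045, 0.999, 0.002, 0.003]
contact_force: [-0.2, 0.4, 0.0]
grip_width: 0.0853
gripper_force: 0.0
```

Run:
```python
from h import *
plan(((.5955,-.0877,.40),-9.4))
```

```text
t [-51, -158, 1] a [0.0, 0.0, 0.02] -> [0.524 0.237 0.403]
t [-54, -157, 1] a [0.0, 0.0, 0.03] -> [0.56  0.075 0.402]
t [-58, -156, 1] a [0.0, 0.01, 0.02] -> [ 0.596 -0.087  0.4  ]
```

>>> play_rows:
  moves:
    - {"tx": -51, "ty": -158, "tz": 1, "ax": 0, "ay": 0, "az": 0.02, "grip": -1}
    - {"tx": -51, "ty": -158, "tz": 1, "ax": 0, "ay": 0, "az": 0.02, "grip": -1}
    - {"tx": -51, "ty": -158, "tz": 1, "ax": 0, "ay": 0, "az": 0.02, "grip": -1}
    - {"tx": -51, "ty": -158, "tz": 1, "ax": 0, "ay": 0, "az": 0.02, "grip": -1}
    - {"tx": -51, "ty": -158, "tz": 1, "ax": 0, "ay": 0, "az": 0.02, "grip": -1}

```text
clock: 9.6
tool_pos: [0.5245, 0.2313, 0.3967]
orientation: [0.058, 0.998, -0.001, -0.0]
contact_force: [-0.0, 0.4, 1.1]
grip_width: 0.0853
gripper_force: 0.0
```

>>> play_rows:
  moves:
    - {"tx": -54, "ty": -157, "tz": 1, "ax": 0, "ay": 0, "az": 0.03, "grip": -1}
    - {"tx": -54, "ty": -157, "tz": 1, "ax": 0, "ay": 0, "az": 0.03, "grip": -1}
    - {"tx": -54, "ty": -157, "tz": 1, "ax": 0, "ay": 0, "az": 0.03, "grip": -1}
    - {"tx": -54, "ty": -157, "tz": 1, "ax": 0, "ay": 0, "az": 0.03, "grip": -1}
    - {"tx": -54, "ty": -157, "tz": 1, "ax": 0, "ay": 0, "az": 0.03, "grip": -1}

```text
clock: 10.02
tool_pos: [0.5605, 0.0689, 0.3955]
orientation: [0.073, 0.997, -0.001, -0.0]
contact_force: [-0.3, -0.0, -0.5]
grip_width: 0.0854
gripper_force: 0.0
```

>>> play_rows:
  moves:
    - {"tx": -58, "ty": -156, "tz": 1, "ax": 0, "ay": 0, "az": 0.02, "grip": -1}
    - {"tx": -58, "ty": -156, "tz": 1, "ax": 0, "ay": 0, "az": 0.02, "grip": -1}
    - {"tx": -58, "ty": -156, "tz": 1, "ax": 0, "ay": 0, "az": 0.02, "grip": -1}
    - {"tx": -58, "ty": -156, "tz": 1, "ax": 0, "ay": 0, "az": 0.02, "grip": -1}
    - {"tx": -58, "ty": -156, "tz": 1, "ax": 0, "ay": 0, "az": 0.02, "grip": -1}

```text
clock: 10.43
tool_pos: [0.5956, -0.0941, 0.394]
orientation: [0.083, 0.997, -0.001, -0.0]
contact_force: [-0.4, -0.2, 0.1]
grip_width: 0.0854
gripper_force: 0.0
```

Run:
```python
from h import *
im,cal=shot("wrist","f")
for l in("prism1","prism1_mid"):
    for d in env.spot_point(l,"wrist"):
        if d["conf"]>.2: print(l,np.round(d["pixel"]),round(d["conf"],2),onz("wrist",d["pixel"],{"prism1_mid":.08}.get(l,0),cal))
print(proj("wrist",(.5955,-.0877,.16),cal))
plan(((.5955,-.0877,.28),-9.4))
```

```text
prism1 [262. 156.] 0.78 [ 5.93423576e-01 -9.06938209e-02 -5.55111512e-17]
prism1 [154.  83.] 0.25 [ 0.48979947 -0.19756522  0.        ]
prism1_mid [269. 172.] 0.94 [ 0.59280894 -0.08353683  0.08      ]
prism1_mid [486. 302.] 0.39 [0.79232882 0.14547321 0.08      ]
[267.32397651 206.35539976]
t [-1, 0, 115] a [0.0, -0.0, 0.0] -> [ 0.596 -0.088  0.28 ]
```

View pics/f.png

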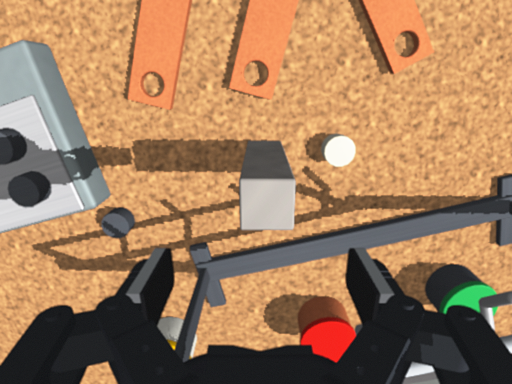

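>>> play_rows:
  moves:
    - {"tx": 0, "ty": 0, "tz": 40, "ax": 0, "ay": 0, "az": 0, "grip": -1}
    - {"tx": 0, "ty": 0, "tz": 75, "ax": 0, "ay": 0, "az": 0, "grip": -1}
    - {"tx": 0, "ty": 0, "tz": 100, "ax": 0, "ay": 0, "az": 0, "grip": -1}
    - {"tx": 0, "ty": 0, "tz": 115, "ax": 0, "ay": 0, "az": 0, "grip": -1}
    - {"tx": 0, "ty": 0, "tz": 115, "ax": 0, "ay": 0, "az": 0, "grip": -1}

```text
clock: 11.0
tool_pos: [0.5934, -0.0856, 0.2763]
orientation: [0.079, 0.997, 0.001, -0.003]
contact_force: [-0.7, 0.2, -0.3]
grip_width: 0.0853
gripper_force: 0.0
```

>>> play_rows:
  moves:
    - {"tx": 0, "ty": 0, "tz": 0, "ax": 0, "ay": 0, "az": 0, "grip": 0.3}
    - {"tx": 0, "ty": 0, "tz": 0, "ax": 0, "ay": 0, "az": 0, "grip": 0.5}
    - {"tx": 0, "ty": 0, "tz": 0, "ax": 0, "ay": 0, "az": 0, "grip": 1}
    - {"tx": 0, "ty": 0, "tz": 0, "ax": 0, "ay": 0, "az": 0, "grip": 1}
    - {"tx": 0, "ty": 0, "tz": 0, "ax": 0, "ay": 0, "az": 0, "grip": 1}

```text
clock: 11.42
tool_pos: [0.5955, -0.0881, 0.2827]
orientation: [0.08, 0.997, -0.001, 0.002]
contact_force: [-0.8, -1.7, 6.7]
grip_width: 0.0396
gripper_force: 81.5
```

>>> play_rows:
  moves:
    - {"tx": 0, "ty": 0, "tz": -25, "ax": 0, "ay": 0, "az": 0, "grip": 1}
    - {"tx": 0, "ty": 0, "tz": -55, "ax": 0, "ay": 0, "az": 0, "grip": 1}
    - {"tx": 0, "ty": 0, "tz": -55, "ax": 0, "ay": 0, "az": 0, "grip": 1}
    - {"tx": 20, "ty": 0, "tz": -55, "ax": 0, "ay": 0, "az": 0, "grip": 1}
    - {"tx": 40, "ty": 0, "tz": -55, "ax": 0, "ay": 0, "az": 0, "grip": 1}

```text
clock: 11.83
tool_pos: [0.5553, -0.0815, 0.3349]
orientation: [0.08, 0.997, 0.0, -0.0]
contact_force: [-0.9, -0.3, -6.1]
grip_width: 0.0392
gripper_force: 82.4
```

Run:
```python
from h import *
s=env.sense();print(s["grip_width"],s["gripper_force"])
plan(((.583,.40,.335),-4),mm=150)
```

```text
0.03921269597973217 82.39219665527344
t [12, 120, 0] a [0.0, -0.0, -0.02] -> [0.563 0.039 0.335]
t [10, 120, 0] a [0.0, -0.0, -0.02] -> [0.57  0.159 0.335]
t [8, 120, 0] a [0.0, -0.0, -0.03] -> [0.576 0.279 0.335]
t [4, 121, 0] a [0.0, -0.0, -0.02] -> [0.583 0.4   0.335]
```

>>> play_rows:
  moves:
    - {"tx": 3, "ty": 24, "tz": 0, "ax": 0, "ay": 0, "az": -0.01, "grip": 1}
    - {"tx": 5, "ty": 50, "tz": 0, "ax": 0, "ay": 0, "az": -0.01, "grip": 1}
    - {"tx": 8, "ty": 75, "tz": 0, "ax": 0, "ay": 0, "az": -0.01, "grip": 1}
    - {"tx": 10, "ty": 100, "tz": 0, "ax": 0, "ay": 0, "az": -0.02, "grip": 1}
    - {"tx": 12, "ty": 120, "tz": 0, "ax": 0, "ay": 0, "az": -0.02, "grip": 1}

```text
clock: 12.25
tool_pos: [0.5624, 0.0406, 0.3346]
orientation: [0.07, 0.998, 0.0, -0.001]
contact_force: [0.1, -0.7, -6.8]
grip_width: 0.0395
gripper_force: 83.2
```

>>> play_rows:
  moves:
    - {"tx": 2, "ty": 24, "tz": 0, "ax": 0, "ay": 0, "az": -0.01, "grip": 1}
    - {"tx": 4, "ty": 48, "tz": 0, "ax": 0, "ay": 0, "az": -0.01, "grip": 1}
    - {"tx": 6, "ty": 72, "tz": 0, "ax": 0, "ay": 0, "az": -0.01, "grip": 1}
    - {"tx": 8, "ty": 96, "tz": 0, "ax": 0, "ay": 0, "az": -0.02, "grip": 1}
    - {"tx": 10, "ty": 120, "tz": 0, "ax": 0, "ay": 0, "az": -0.02, "grip": 1}

```text
clock: 12.67
tool_pos: [0.5694, 0.1604, 0.3345]
orientation: [0.06, 0.998, -0.0, -0.001]
contact_force: [0.7, -0.1, -5.8]
grip_width: 0.0391
gripper_force: 82.9
```

>>> play_rows:
  moves:
    - {"tx": 2, "ty": 24, "tz": 0, "ax": 0, "ay": 0, "az": -0.01, "grip": 1}
    - {"tx": 4, "ty": 48, "tz": 0, "ax": 0, "ay": 0, "az": -0.01, "grip": 1}
    - {"tx": 5, "ty": 72, "tz": 0, "ax": 0, "ay": 0, "az": -0.02, "grip": 1}
    - {"tx": 7, "ty": 96, "tz": 0, "ax": 0, "ay": 0, "az": -0.03, "grip": 1}
    - {"tx": 8, "ty": 120, "tz": 0, "ax": 0, "ay": 0, "az": -0.03, "grip": 1}

```text
clock: 13.08
tool_pos: [0.5759, 0.2805, 0.3344]
orientation: [0.045, 0.999, -0.0, -0.001]
contact_force: [0.3, -0.7, -6.4]
grip_width: 0.039
gripper_force: 83.0
```

>>> play_rows:
  moves:
    - {"tx": 1, "ty": 24, "tz": 0, "ax": 0, "ay": 0, "az": -0.01, "grip": 1}
    - {"tx": 2, "ty": 48, "tz": 0, "ax": 0, "ay": 0, "az": -0.01, "grip": 1}
    - {"tx": 3, "ty": 75, "tz": 0, "ax": 0, "ay": 0, "az": -0.02, "grip": 1}
    - {"tx": 4, "ty": 100, "tz": 0, "ax": 0, "ay": 0, "az": -0.02, "grip": 1}
    - {"tx": 4, "ty": 121, "tz": 0, "ax": 0, "ay": 0, "az": -0.02, "grip": 1}

```text
clock: 13.5
tool_pos: [0.5827, 0.4019, 0.334]
orientation: [0.035, 0.999, -0.0, -0.001]
contact_force: [0.4, -0.0, -5.3]
grip_width: 0.0391
gripper_force: 83.2
```

>>> play_rows:
  moves:
    - {"tx": 0, "ty": 0, "tz": 0, "ax": 0, "ay": 0, "az": 0, "grip": 1}
    - {"tx": 0, "ty": 0, "tz": 15, "ax": 0, "ay": 0, "az": 0, "grip": 1}
    - {"tx": 0, "ty": 0, "tz": 30, "ax": 0, "ay": 0, "az": 0, "grip": 1}
    - {"tx": 0, "ty": 0, "tz": 43, "ax": 0, "ay": 0, "az": 0, "grip": 1}
    - {"tx": 0, "ty": 0, "tz": 46, "ax": 0, "ay": 0, "az": 0, "grip": 1}

```text
clock: 13.92
tool_pos: [0.5827, 0.3998, 0.2869]
orientation: [0.035, 0.999, -0.001, -0.001]
contact_force: [-0.8, -0.7, -3.3]
grip_width: 0.0394
gripper_force: 84.0
```

>>> play_rows:
  moves:
    - {"tx": 0, "ty": 0, "tz": 1, "ax": 0, "ay": 0, "az": 0, "grip": 1}
    - {"tx": 0, "ty": 0, "tz": 2, "ax": 0, "ay": 0, "az": 0, "grip": 1}
    - {"tx": 0, "ty": 0, "tz": 2, "ax": 0, "ay": 0, "az": 0, "grip": 1}
    - {"tx": 0, "ty": 0, "tz": 2, "ax": 0, "ay": 0, "az": 0, "grip": 1}
    - {"tx": 0, "ty": 0, "tz": 2, "ax": 0, "ay": 0, "az": 0, "grip": 1}

```text
clock: 14.33
tool_pos: [0.5833, 0.4001, 0.288]
orientation: [0.035, 0.999, 0.0, 0.0]
contact_force: [-0.5, -0.2, -6.0]
grip_width: 0.0389
gripper_force: 84.0
```

>>> play_rows:
  moves:
    - {"tx": 0, "ty": 0, "tz": 1, "ax": 0, "ay": 0, "az": 0, "grip": 1}
    - {"tx": 0, "ty": 0, "tz": 2, "ax": 0, "ay": 0, "az": 0, "grip": 1}
    - {"tx": 0, "ty": 0, "tz": 3, "ax": 0, "ay": 0, "az": 0, "grip": 1}
    - {"tx": 0, "ty": 0, "tz": 3, "ax": 0, "ay": 0, "az": 0, "grip": 1}
    - {"tx": 0, "ty": 0, "tz": 3, "ax": 0, "ay": 0, "az": 0, "grip": 1}

```text
clock: 14.75
tool_pos: [0.5834, 0.4002, 0.2868]
orientation: [0.035, 0.999, 0.0, 0.001]
contact_force: [-3.6, -2.3, 6.0]
grip_width: 0.0391
gripper_force: 85.3
```

>>> play_rows:
  moves:
    - {"tx": 0, "ty": 0, "tz": 0, "ax": 0, "ay": 0, "az": 0, "grip": 0}
    - {"tx": 0, "ty": 0, "tz": 0, "ax": 0, "ay": 0, "az": 0, "grip": -1}
    - {"tx": 0, "ty": 0, "tz": 0, "ax": 0, "ay": 0, "az": 0, "grip": -1}
    - {"tx": 0, "ty": 0, "tz": 0, "ax": 0, "ay": 0, "az": 0, "grip": -1}
    - {"tx": 0, "ty": 0, "tz": 0, "ax": 0, "ay": 0, "az": 0, "grip": -1}

```text
clock: 15.17
tool_pos: [0.5833, 0.4002, 0.2846]
orientation: [0.035, 0.999, 0.0, 0.0]
contact_force: [-0.5, -0.7, -0.7]
grip_width: 0.0855
gripper_force: 0.0
```

>>> play_rows:
  moves:
    - {"tx": 0, "ty": 0, "tz": -25, "ax": 0, "ay": 0, "az": 0, "grip": -1}
    - {"tx": 0, "ty": 0, "tz": -60, "ax": 0, "ay": 0, "az": 0, "grip": -1}
    - {"tx": 0, "ty": 0, "tz": -100, "ax": 0, "ay": 0, "az": 0, "grip": -1}
    - {"tx": 0, "ty": 0, "tz": -115, "ax": 0, "ay": 0, "az": 0, "grip": -1}
    - {"tx": 0, "ty": 0, "tz": -115, "ax": 0, "ay": 0, "az": 0, "grip": -1}

```text
clock: 15.58
tool_pos: [0.5838, 0.4004, 0.4058]
orientation: [0.035, 0.999, 0.002, 0.004]
contact_force: [0.5, 0.2, 0.5]
grip_width: 0.0856
gripper_force: 0.0
```

Run:
```python
from h import *
for c in("side","scene"):
    im,cal=shot(c,"g_"+c)
    hsv=cv2.cvtColor(im,cv2.COLOR_RGB2HSV)
    m=((hsv[...,0]<12)&(hsv[...,1]>130)&(hsv[...,2]>110)).astype(np.uint8)
    n,L,st,ce=cv2.connectedComponentsWithStats(m)
    for i in range(1,n):
        if st[i,4]>80: print(c,st[i],ce[i],onz(c,ce[i],.006))
    for l in("tile1","tile1_eye"):
      for d in env.spot_point(l,c):
        if d["conf"]>.2: print(c,l,np.round(d["pixel"],1),round(d["conf"],2),onz(c,d["pixel"],.012 if l!="tile1" else 0))
```

```text
scene [285 187  24  18 216] [297.42592593 195.26388889] [ 0.42393831 -0.05266751  0.006     ]
scene [328 201  22  37 580] [338.38448276 215.6362069 ] [0.44483841 0.0636183  0.006     ]
scene [ 214  317   38   44 1280] [233.20859375 337.71328125] [ 0.83378255 -0.05083757  0.006     ]
scene tile1 [339.1 224. ] 0.83 [0.46418964 0.07218323 0.        ]
scene tile1 [239.8 174.4] 0.82 [ 0.41278495 -0.2200442   0.        ]
scene tile1 [285.3 205.1] 0.66 [ 0.46115977 -0.07182651  0.        ]
```

View pics/g_side.png

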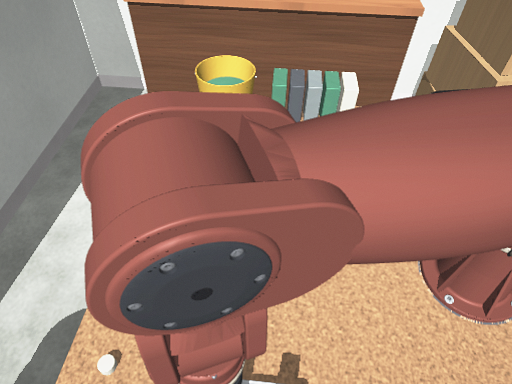

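```bash
cat >> h.py <<'E'
def tiles(cam="wrist",name=None):
    im,cal=shot(cam,name); hsv=cv2.cvtColor(im,cv2.COLOR_RGB2HSV)
    m=((hsv[...,0]<13)&(hsv[...,1]>125)&(hsv[...,2]>100)).astype(np.uint8)
    cs,h=cv2.findContours(m,cv2.RETR_CCOMP,cv2.CHAIN_APPROX_NONE); out=[]
    for i,c in enumerate(cs):
        if h[0][i][3]>=0 or cv2.contourArea(c)<600: continue
        P=np.array([onz(cam,p[0]+0.,.012,cal)[:2] for p in c[::2]])
        (cx,cy),(w,l),_=r=cv2.minAreaRect((P*1000).astype(np.float32)); b=cv2.boxPoints(r)
        e=max((b[1]-b[0],b[2]-b[1]),key=np.linalg.norm); ang=np.degrees(np.arctan2(e[1],e[0])); ang=(ang+90)%180-90
        hole=None; k=h[0][i][2]
        while k>=0:
            if cv2.contourArea(cs[k])>40: hole=np.mean([onz(cam,p[0]+0.,.012,cal)[:2] for p in cs[k]],axis=0)*1000
            k=h[0][k][0]
        edge=c[:,0,0].min()<2 or c[:,0,0].max()>509 or c[:,0,1].min()<2 or c[:,0,1].max()>381
        print("tile c(%.1f,%.1f) size %.0fx%.0f ang %.1f"%(cx,cy,max(w,l),min(w,l),ang),"hole",None if hole is None else hole.round(1),"EDGE" if edge else "")
    return im,cal
E
python3 - <<'E'
from h import *
plan(((.52,.06,.40),0))
E
```

```text
t [19, -172, -1] a [-0.0, -0.0, -0.04] -> [0.552 0.23  0.399]
t [27, -171, -1] a [-0.0, -0.0, -0.03] -> [0.52 0.06 0.4 ]
```

>>> play_rows:
  moves:
    - {"tx": 19, "ty": -172, "tz": -1, "ax": 0, "ay": 0, "az": -0.04, "grip": -1}
    - {"tx": 19, "ty": -172, "tz": -1, "ax": 0, "ay": 0, "az": -0.04, "grip": -1}
    - {"tx": 19, "ty": -172, "tz": -1, "ax": 0, "ay": 0, "az": -0.04, "grip": -1}
    - {"tx": 19, "ty": -172, "tz": -1, "ax": 0, "ay": 0, "az": -0.04, "grip": -1}
    - {"tx": 19, "ty": -172, "tz": -1, "ax": 0, "ay": 0, "az": -0.04, "grip": -1}

```text
clock: 16.3
tool_pos: [0.551, 0.2254, 0.3994]
orientation: [0.017, 1.0, -0.001, -0.001]
contact_force: [-0.3, -0.0, -0.0]
grip_width: 0.0858
gripper_force: 0.0
```

>>> play_rows:
  moves:
    - {"tx": 27, "ty": -171, "tz": -1, "ax": 0, "ay": 0, "az": -0.03, "grip": -1}
    - {"tx": 27, "ty": -171, "tz": -1, "ax": 0, "ay": 0, "az": -0.03, "grip": -1}
    - {"tx": 27, "ty": -171, "tz": -1, "ax": 0, "ay": 0, "az": -0.03, "grip": -1}
    - {"tx": 27, "ty": -171, "tz": -1, "ax": 0, "ay": 0, "az": -0.03, "grip": -1}
    - {"tx": 27, "ty": -171, "tz": -1, "ax": 0, "ay": 0, "az": -0.03, "grip": -1}

```text
clock: 16.72
tool_pos: [0.5189, 0.0554, 0.4009]
orientation: [0.002, 1.0, -0.001, -0.001]
contact_force: [0.2, -1.1, 0.3]
grip_width: 0.0855
gripper_force: 0.0
```

Run:
```python
from h import *
tiles("wrist","h"); shot("scene","h_scene")
for l in ("hook1",):
    for d in env.spot_point(l,"wrist"): print(l,d)
p,q,s=state();print(p,s["joint_pos"])
```

```text
tile c(465.1,-65.5) size 122x52 ang -24.5 hole [498.9 -80.1] 
tile c(458.7,69.6) size 122x50 ang 20.3 hole [494.3  83.1] 
tile c(418.1,-210.6) size 122x57 ang -25.3 hole [ 450.8 -229.7] EDGE
[0.51977216 0.05957439 0.40118567] [-1.36293256e-01 -1.30775965e-01 -1.42098611e-01  1.56007768e+00
  3.40565539e-04 -1.33793221e-01]
```

View pics/h.png

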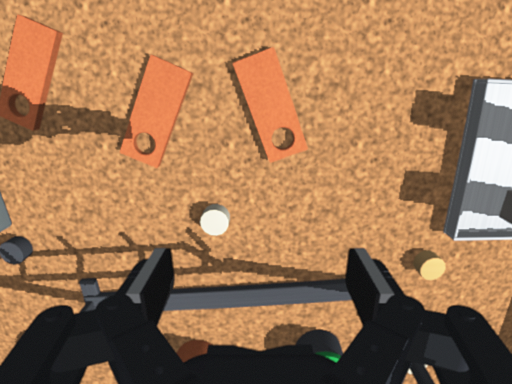

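Run:
```python
from h import *
plan(((.4493,.0662,.23),20.3),((.4493,.0662,.172),20.3))
```

```text
t [35, 3, 86] a [0.0, -0.0, -0.18] -> [0.485 0.063 0.315]
t [34, 10, 85] a [0.0, -0.0, -0.18] -> [0.449 0.067 0.23 ]
t [0, 0, 58] a [0.0, -0.0, 0.0] -> [0.449 0.067 0.172]
```

>>> play_rows:
  moves:
    - {"tx": 35, "ty": 3, "tz": 86, "ax": 0, "ay": 0, "az": -0.18, "grip": -1}
    - {"tx": 35, "ty": 3, "tz": 86, "ax": 0, "ay": 0, "az": -0.18, "grip": -1}
    - {"tx": 35, "ty": 3, "tz": 86, "ax": 0, "ay": 0, "az": -0.18, "grip": -1}
    - {"tx": 35, "ty": 3, "tz": 86, "ax": 0, "ay": 0, "az": -0.18, "grip": -1}
    - {"tx": 35, "ty": 3, "tz": 86, "ax": 0, "ay": 0, "az": -0.18, "grip": -1}

```text
clock: 17.28
tool_pos: [0.4856, 0.0637, 0.3172]
orientation: [-0.089, 0.996, -0.0, 0.001]
contact_force: [1.0, 0.2, 0.6]
grip_width: 0.0854
gripper_force: 0.0
```

>>> play_rows:
  moves:
    - {"tx": 34, "ty": 10, "tz": 85, "ax": 0, "ay": 0, "az": -0.18, "grip": -1}
    - {"tx": 34, "ty": 10, "tz": 85, "ax": 0, "ay": 0, "az": -0.18, "grip": -1}
    - {"tx": 34, "ty": 10, "tz": 85, "ax": 0, "ay": 0, "az": -0.18, "grip": -1}
    - {"tx": 34, "ty": 10, "tz": 85, "ax": 0, "ay": 0, "az": -0.18, "grip": -1}
    - {"tx": 34, "ty": 10, "tz": 85, "ax": 0, "ay": 0, "az": -0.18, "grip": -1}

```text
clock: 17.7
tool_pos: [0.4516, 0.0665, 0.234]
orientation: [-0.177, 0.984, -0.001, 0.002]
contact_force: [0.9, 0.6, 0.8]
grip_width: 0.0852
gripper_force: 0.0
```

Run:
```python
from h import *
plan(((.4493,.0662,.172),20.3)); p,q,s=state(); print(p)
```

```text
t [3, 1, 62] a [-0.0, 0.0, 0.0] -> [0.449 0.066 0.172]
[0.45163374 0.06647459 0.23400827]
```

>>> play_rows:
  moves:
    - {"tx": 0, "ty": 0, "tz": 20, "ax": 0, "ay": 0, "az": 0, "grip": -1}
    - {"tx": 0, "ty": 0, "tz": 40, "ax": 0, "ay": 0, "az": 0, "grip": -1}
    - {"tx": 0, "ty": 0, "tz": 52, "ax": 0, "ay": 0, "az": 0, "grip": -1}
    - {"tx": 0, "ty": 0, "tz": 58, "ax": 0, "ay": 0, "az": 0, "grip": -1}
    - {"tx": 0, "ty": 0, "tz": 58, "ax": 0, "ay": 0, "az": 0, "grip": -1}

```text
clock: 18.12
tool_pos: [0.4513, 0.0664, 0.1744]
orientation: [-0.178, 0.984, -0.0, 0.001]
contact_force: [0.9, 0.1, -0.5]
grip_width: 0.0853
gripper_force: 0.0
```

>>> play_rows:
  moves:
    - {"tx": 0, "ty": 0, "tz": 0, "ax": 0, "ay": 0, "az": 0, "grip": 0}
    - {"tx": 0, "ty": 0, "tz": 0, "ax": 0, "ay": 0, "az": 0, "grip": 0.5}
    - {"tx": 0, "ty": 0, "tz": 0, "ax": 0, "ay": 0, "az": 0, "grip": 0.5}
    - {"tx": 0, "ty": 0, "tz": 0, "ax": 0, "ay": 0, "az": 0, "grip": 1}
    - {"tx": 0, "ty": 0, "tz": 0, "ax": 0, "ay": 0, "az": 0, "grip": 1}
  force: 60

```text
clock: 18.53
tool_pos: [0.4505, 0.0665, 0.1744]
orientation: [-0.179, 0.984, -0.0, 0.001]
contact_force: [-1.1, -0.1, 8.2]
grip_width: 0.0462
gripper_force: 62.0
```

>>> play_rows:
  moves:
    - {"tx": 0, "ty": 0, "tz": 0, "ax": 0, "ay": 0, "az": 0, "grip": 1}
    - {"tx": 0, "ty": 0, "tz": 0, "ax": 0, "ay": 0, "az": 0, "grip": 1}
    - {"tx": 0, "ty": 0, "tz": -10, "ax": 0, "ay": 0, "az": 0, "grip": 1}
    - {"tx": 0, "ty": 0, "tz": -20, "ax": 0, "ay": 0, "az": 0, "grip": 1}
    - {"tx": 0, "ty": 0, "tz": -30, "ax": 0, "ay": 0, "az": 0, "grip": 1}

```text
clock: 18.95
tool_pos: [0.4497, 0.0666, 0.204]
orientation: [-0.179, 0.984, -0.0, 0.0]
contact_force: [-0.3, 0.6, -1.4]
grip_width: 0.0462
gripper_force: 62.1
```

```bash
cat >> h.py <<'E'
RY=0.0675
HK={1:(.698,-.1295),2:(.6918,-.0377),3:(.6856,.0541),4:(.6794,.1459)}
def hang(h,phi,dx,dz,eye=(-.048,0,.166),psi=np.degrees(RY),dy=0):
    """TCP pose that puts the tile's eye at hook h + (dx along rack x, dz)"""
    c,s=np.cos(RY),np.sin(RY); t=np.array([HK[h][0]+dx*c-dy*s,HK[h][1]+dx*s+dy*c,.19+dz])
    return t-ori(psi,phi).apply(eye),psi,phi
E
python3 - <<'E'
from h import *
p,q,s=state(); print(p,s["grip_width"],s["gripper_force"])
W=[((.47,.08,.33),15,80),hang(4,45,-.055,.055),hang(4,45,-.04,.04)]
print(W); plan(*W)
E
```

```text
[0.44965152 0.06663775 0.20397671] 0.04619918126782705 62.10825204849243
[((0.47, 0.08, 0.33), 15, 80), (array([0.473549  , 0.13198392, 0.3284386 ]), np.float64(3.867465117133057), 45), (array([0.48851484, 0.13299565, 0.3134386 ]), np.float64(3.867465117133057), 45)]
t [-24, 5, -126] a [0.01, -0.17, 0.1] -> [0.47 0.08 0.33]
t [-8, 25, 2] a [0.04, -0.31, 0.09] -> [0.472 0.106 0.329]
t [-5, 25, 3] a [0.05, -0.3, 0.08] -> [0.474 0.132 0.329]
t [0, 0, 21] a [-0.0, -0.0, 0.0] -> [0.488 0.133 0.314]
```

>>> play_rows:
  moves:
    - {"tx": -5, "ty": 1, "tz": -26, "ax": 0, "ay": -0.03, "az": 0.02, "grip": 1}
    - {"tx": -10, "ty": 2, "tz": -52, "ax": 0, "ay": -0.07, "az": 0.04, "grip": 1}
    - {"tx": -15, "ty": 3, "tz": -78, "ax": 0.01, "ay": -0.1, "az": 0.06, "grip": 1}
    - {"tx": -20, "ty": 4, "tz": -104, "ax": 0.01, "ay": -0.14, "az": 0.08, "grip": 1}
    - {"tx": -24, "ty": 5, "tz": -126, "ax": 0.01, "ay": -0.17, "az": 0.1, "grip": 1}

```text
clock: 19.37
tool_pos: [0.4705, 0.08, 0.3319]
orientation: [-0.128, 0.988, 0.01, 0.086]
contact_force: [1.2, -0.1, -2.0]
grip_width: 0.046
gripper_force: 62.1
```

>>> play_rows:
  moves:
    - {"tx": -2, "ty": 5, "tz": 0, "ax": 0.01, "ay": -0.06, "az": 0.02, "grip": 1}
    - {"tx": -3, "ty": 10, "tz": 1, "ax": 0.02, "ay": -0.12, "az": 0.04, "grip": 1}
    - {"tx": -5, "ty": 15, "tz": 1, "ax": 0.02, "ay": -0.18, "az": 0.05, "grip": 1}
    - {"tx": -6, "ty": 20, "tz": 2, "ax": 0.03, "ay": -0.25, "az": 0.07, "grip": 1}
    - {"tx": -8, "ty": 25, "tz": 2, "ax": 0.04, "ay": -0.31, "az": 0.09, "grip": 1}

```text
clock: 19.78
tool_pos: [0.4716, 0.1062, 0.329]
orientation: [-0.079, 0.968, 0.014, 0.24]
contact_force: [-1.0, -0.1, -2.2]
grip_width: 0.0464
gripper_force: 62.1
```

>>> play_rows:
  moves:
    - {"tx": -1, "ty": 5, "tz": 1, "ax": 0.01, "ay": -0.06, "az": 0.02, "grip": 1}
    - {"tx": -2, "ty": 10, "tz": 1, "ax": 0.02, "ay": -0.12, "az": 0.03, "grip": 1}
    - {"tx": -3, "ty": 15, "tz": 2, "ax": 0.03, "ay": -0.18, "az": 0.05, "grip": 1}
    - {"tx": -4, "ty": 20, "tz": 2, "ax": 0.04, "ay": -0.24, "az": 0.06, "grip": 1}
    - {"tx": -5, "ty": 25, "tz": 3, "ax": 0.05, "ay": -0.3, "az": 0.08, "grip": 1}

```text
clock: 20.2
tool_pos: [0.4874, 0.1365, 0.328]
orientation: [-0.031, 0.926, 0.01, 0.376]
contact_force: [0.1, -0.4, -0.9]
grip_width: 0.0458
gripper_force: 62.1
```

Run:
```python
from h import *
p,q,s=state(); print(p,q.as_matrix()[:,2],s["joint_pos"],s["grip_width"],s["gripper_force"])
for c in("scene","side","wrist"):
    shot(c,"i_"+c)
    for l in("tile1_eye","hook4"):
        for d in env.spot_point(l,c):
            if d["conf"]>.3: print(c,l,np.round(d["pixel"]),round(d["conf"],2))
    print(c,"pred eye",proj(c,p+q.apply((-.048,0,.168))),"hook4",proj(c,(*HK[4],.19)))
a=cv2.imread("pics/i_scene.png");b=cv2.imread("pics/i_side.png");w=cv2.imread("pics/i_wrist.png")
x,y=proj("scene",(*HK[4],.2)).astype(int);u,v=proj("side",(*HK[4],.2)).astype(int)
C=lambda im,x,y:cv2.resize(im[max(0,y-50):y+50,max(0,x-65):x+65],(400,300),interpolation=cv2.INTER_CUBIC)
cv2.imwrite("pics/i.png",np.vstack([np.hstack([C(a,x,y),C(b,u,v)]),np.hstack([cv2.resize(w,(400,300)),cv2.resize(b,(400,300))])]))
```

```text
[0.48739843 0.13645315 0.32796013] [ 0.69551003  0.04150832 -0.71731643] [ 0.00367794 -0.84137887 -0.92424299  0.71786111  0.03895986 -0.0473827 ] 0.045797182139854016 62.14556336402893
scene tile1_eye [276. 215.] 0.82
scene hook4 [355. 268.] 0.83
scene hook4 [223. 227.] 0.79
scene hook4 [265. 243.] 0.73
scene hook4 [314. 255.] 0.64
scene hook4 [292. 228.] 0.47
scene pred eye [367.15186558 236.5398815 ] hook4 [356.8452426  267.54848953]
side tile1_eye [203. 196.] 0.59
side hook4 [207. 169.] 0.89
side hook4 [194. 265.] 0.78
side hook4 [195. 230.] 0.74
side hook4 [201. 196.] 0.58
side pred eye [210.03470069 251.4000798 ] hook4 [192.0136069  263.68949228]
wrist hook4 [ 29. 253.] 0.87
wrist hook4 [138. 257.] 0.74
wrist pred eye [258.65430642 325.96012332] hook4 [255.70991533 256.66117349]
```

View pics/i.png

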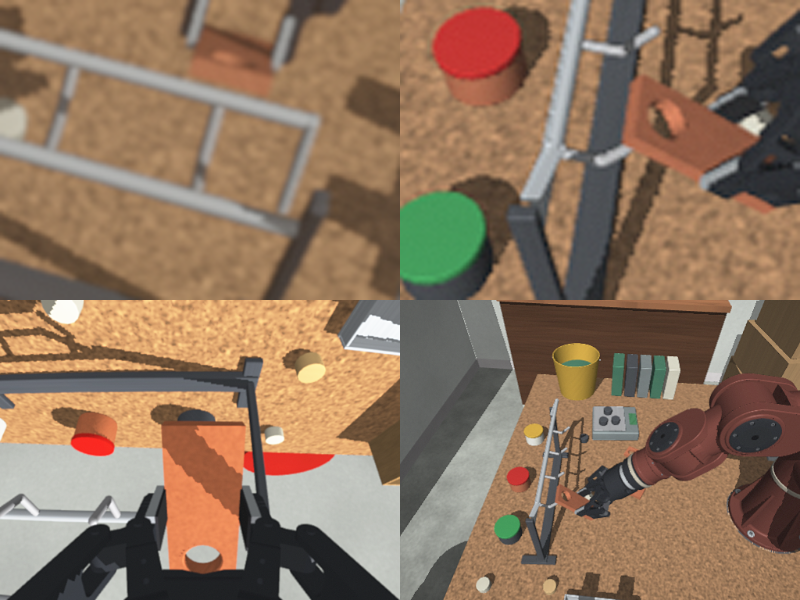

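```bash
cat >> h.py <<'E'
def ik(p,psi,phi=90):
    d=ori(psi,phi).as_matrix()[:,2]; w=np.array(p)-.27*d; r=np.sqrt(w[0]**2+w[1]**2-.13**2); z=w[2]-.3445; D=np.hypot(r,z)
    L1,L2=.334,.55; ci=(L1**2+L2**2-D*D)/(2*L1*L2)
    if abs(ci)>1: return None
    j3=np.arccos(ci)-np.pi/2; j2=np.pi/2-np.arctan2(z,r)-np.arccos((L1**2+D*D-L2**2)/(2*L1*D))
    j4=np.radians(phi)-j2+j3
    return np.round([j2,j3,j4],2), "" if -.82<j2<1.8 and -1.08<j3<1.14 and -1.8<j4<2.08 else "LIMIT"
E
python3 - <<'E'
from h import *
for h in(4,2,1):
  for phi,dx,dz in((45,-.055,.055),(45,-.04,.04),(38,-.055,.05),(38,-.045,.042),(38,-.03,.03),(38,-.01,.008),(30,0,-.004),(20,0,-.007),(10,0,-.009),(5,0,-.009)):
    w=hang(h,phi,dx,dz,eye=(-.048,0,.168)); print(h,phi,dx,dz,w[0].round(3),ik(*w))
print(ik(*[np.array([.4874,.1365,.328]),3.9,45.9]))
E
```

```text
4 45 -0.055 0.055 [0.472 0.132 0.33 ] (array([-0.96, -0.99,  0.76]), 'LIMIT')
4 45 -0.04 0.04 [0.487 0.133 0.315] (array([-0.87, -0.97,  0.69]), 'LIMIT')
4 38 -0.055 0.05 [0.463 0.131 0.306] (array([-1.16, -1.17,  0.65]), 'LIMIT')
4 38 -0.045 0.042 [0.473 0.132 0.298] (array([-1.08, -1.15,  0.59]), 'LIMIT')
4 38 -0.03 0.03 [0.488 0.133 0.286] (array([-0.96, -1.11,  0.51]), 'LIMIT')
4 38 -0.01 0.008 [0.508 0.134 0.264] (array([-0.79, -1.07,  0.39]), '')
4 30 0 -0.004 [0.51  0.134 0.228] (array([-0.77, -1.18,  0.11]), 'LIMIT')
4 20 0 -0.007 [0.506 0.134 0.195] (array([-0.63, -1.26, -0.29]), 'LIMIT')
4 10 0 -0.009 [0.506 0.134 0.163] (array([-0.19, -1.19, -0.82]), 'LIMIT')
4 5 0 -0.009 [0.508 0.134 0.148] (array([ 0.06, -1.12, -1.08]), 'LIMIT')
2 45 -0.055 0.055 [ 0.485 -0.052  0.33 ] (array([-0.99, -1.  ,  0.77]), 'LIMIT')
2 45 -0.04 0.04 [ 0.5   -0.051  0.315] (array([-0.89, -0.98,  0.7 ]), 'LIMIT')
2 38 -0.055 0.05 [ 0.475 -0.052  0.306] (array([-1.2 , -1.19,  0.68]), 'LIMIT')
2 38 -0.045 0.042 [ 0.485 -0.052  0.298] (array([-1.12, -1.17,  0.61]), 'LIMIT')
2 38 -0.03 0.03 [ 0.5   -0.
[... 530 characters left out ...]
 [ 0.506 -0.142  0.315] (array([-0.7 , -0.87,  0.61]), '')
1 38 -0.055 0.05 [ 0.482 -0.144  0.306] (array([-0.89, -1.04,  0.51]), 'LIMIT')
1 38 -0.045 0.042 [ 0.492 -0.143  0.298] (array([-0.83, -1.02,  0.47]), 'LIMIT')
1 38 -0.03 0.03 [ 0.506 -0.142  0.286] (array([-0.74, -1.  ,  0.41]), '')
1 38 -0.01 0.008 [ 0.526 -0.141  0.264] (array([-0.61, -0.96,  0.31]), '')
1 30 0 -0.004 [ 0.529 -0.141  0.228] (array([-0.54, -1.05,  0.02]), '')
1 20 0 -0.007 [ 0.524 -0.141  0.195] (array([-0.38, -1.11, -0.38]), 'LIMIT')
1 10 0 -0.009 [ 0.525 -0.141  0.163] (array([-0.04, -1.06, -0.84]), '')
1 5 0 -0.009 [ 0.527 -0.141  0.148] (array([ 0.16, -1.  , -1.07]), '')
(array([-0.85, -0.93,  0.72]), 'LIMIT')
```

Run:
```python
from h import *
S=[(58,.045,0),(52,.030,0),(47,.018,0),(42,.008,0),(38,.001,-.006)]
for h,ps in((4,(-8,-16)),(3,(-16,-24)),(2,(10,20,28)),(1,(4,14))):
  for psi in ps:
    for phi,t,o in S:
      w=hang(h,phi,-t,t+o,eye=(-.048,0,.168),psi=psi); print(h,psi,phi,t,w[0].round(3),ik(*w))
```

```text
4 -8 58 0.045 [0.506 0.161 0.352] (array([-0.51, -0.61,  0.91]), '')
4 -8 52 0.03 [0.51  0.164 0.323] (array([-0.54, -0.71,  0.73]), '')
4 -8 47 0.018 [0.513 0.166 0.298] (array([-0.55, -0.79,  0.57]), '')
4 -8 42 0.008 [0.516 0.167 0.275] (array([-0.54, -0.87,  0.41]), '')
4 -8 38 0.001 [0.518 0.168 0.251] (array([-0.51, -0.92,  0.25]), '')
4 -16 58 0.045 [0.51  0.179 0.352] (array([-0.41, -0.54,  0.89]), '')
4 -16 52 0.03 [0.514 0.183 0.323] (array([-0.42, -0.63,  0.7 ]), '')
4 -16 47 0.018 [0.518 0.186 0.298] (array([-0.41, -0.7 ,  0.53]), '')
4 -16 42 0.008 [0.521 0.189 0.275] (array([-0.39, -0.76,  0.36]), '')
4 -16 38 0.001 [0.523 0.19  0.251] (array([-0.34, -0.8 ,  0.21]), '')
3 -16 58 0.045 [0.516 0.087 0.352] (array([-0.54, -0.63,  0.92]), '')
3 -16 52 0.03 [0.52  0.091 0.323] (array([-0.57, -0.73,  0.74]), '')
3 -16 47 0.018 [0.524 0.094 0.298] (array([-0.58, -0.81,  0.58]), '')
3 -16 42 0.008 [0.527 0.097 0.275] (array([-0.57, -0.88,  0.42]), '')
3 -16 38 0.001 [0.529 0.099 0.251] (array([-0.53, -0.94,  0.26]), '')
3 -24 58 0.045 [0.522 0.104 0.352] (array([-0.44, -0.56,  
[... 1380 characters left out ...]
 [ 0.524 -0.142  0.352] (array([-0.49, -0.6 ,  0.91]), '')
1 4 52 0.03 [ 0.527 -0.141  0.323] (array([-0.54, -0.71,  0.73]), '')
1 4 47 0.018 [ 0.531 -0.141  0.298] (array([-0.56, -0.8 ,  0.58]), '')
1 4 42 0.008 [ 0.533 -0.141  0.275] (array([-0.57, -0.88,  0.42]), '')
1 4 38 0.001 [ 0.535 -0.141  0.251] (array([-0.54, -0.94,  0.26]), '')
1 14 58 0.045 [ 0.527 -0.164  0.352] (array([-0.4 , -0.53,  0.88]), '')
1 14 52 0.03 [ 0.531 -0.166  0.323] (array([-0.42, -0.63,  0.7 ]), '')
1 14 47 0.018 [ 0.535 -0.167  0.298] (array([-0.41, -0.7 ,  0.54]), '')
1 14 42 0.008 [ 0.538 -0.168  0.275] (array([-0.4 , -0.76,  0.37]), '')
1 14 38 0.001 [ 0.54  -0.169  0.251] (array([-0.36, -0.81,  0.21]), '')
```

Run:
```python
from h import *
e=(-.048,0,.168); k=dict(eye=e,psi=-12)
W=[hang(4,58,-.048,.048,**k),hang(4,52,-.032,.032,**k),hang(4,47,-.018,.018,**k),hang(4,42,-.008,.008,**k),hang(4,36,-.001,-.004,**k)]
plan(*W)
for phi,z in((30,-.007),(25,-.008)): w=hang(4,phi,0,z,**k);print(w[0],ik(*w))
```

```text
t [-32, 32, -5] a [0.17, 0.21, 0.22] -> [0.505 0.169 0.355]
t [13, 5, 27] a [-0.0, -0.1, -0.0] -> [0.509 0.173 0.325]
t [13, 4, 24] a [-0.0, -0.09, 0.0] -> [0.514 0.176 0.298]
t [14, 3, 19] a [-0.0, -0.09, 0.0] -> [0.518 0.178 0.275]
t [22, 2, 19] a [-0.0, -0.1, 0.0] -> [0.518 0.18  0.246]
[0.51361154 0.18113942 0.22543078] (array([-0.37, -0.94, -0.04]), '')
[0.51062515 0.1817742  0.20949709] (array([-0.3 , -0.97, -0.23]), '')
```

>>> play_rows:
  moves:
    - {"tx": -6, "ty": 6, "tz": -1, "ax": 0.03, "ay": 0.04, "az": 0.04, "grip": 1}
    - {"tx": -13, "ty": 13, "tz": -2, "ax": 0.07, "ay": 0.08, "az": 0.09, "grip": 1}
    - {"tx": -19, "ty": 19, "tz": -3, "ax": 0.1, "ay": 0.13, "az": 0.13, "grip": 1}
    - {"tx": -26, "ty": 26, "tz": -4, "ax": 0.14, "ay": 0.17, "az": 0.18, "grip": 1}
    - {"tx": -32, "ty": 32, "tz": -5, "ax": 0.17, "ay": 0.21, "az": 0.22, "grip": 1}

```text
clock: 21.07
tool_pos: [0.5053, 0.1698, 0.355]
orientation: [0.103, 0.956, -0.031, 0.274]
contact_force: [-0.3, -0.3, -1.9]
grip_width: 0.0462
gripper_force: 62.1
```

```bash
cat >> h.py <<'E'
def look(name,h,eye=(-.048,0,.168)):
    p,q,s=state(); e=p+q.apply(eye); d=q.as_matrix()[:,2]
    c,sn=np.cos(RY),np.sin(RY); r=e-np.array([*HK[h],.19])
    print("tcp",p.round(4),"psi %.1f phi %.1f"%(np.degrees(np.arctan2(d[1],d[0])),np.degrees(np.arcsin(-d[2]))),"grip",round(s["grip_width"],4),round(s["gripper_force"],1),"F",s["contact_force"].round(1))
    print("eye rel hook (rack x,y,z mm)",np.round([(r[0]*c+r[1]*sn)*1000,(-r[0]*sn+r[1]*c)*1000,r[2]*1000],1),"j",s["joint_pos"].round(2))
    if not name: return
    out=[]
    for cam in("scene","side"):
        im,cal=shot(cam); x,y=proj(cam,(*HK[h],.2),cal).astype(int)
        out.append(cv2.resize(im[max(0,y-45):y+45,max(0,x-60):x+60,::-1],(400,300),interpolation=cv2.INTER_CUBIC))
    cv2.imwrite(f"pics/{name}.png",np.hstack(out))
E
python3 - <<'E'
from h import *
look(None,4)
e=(-.048,0,.168); k=dict(eye=e,psi=-12)
W=[hang(4,58,-.048,.048,**k),hang(4,52,-.032,.032,**k),hang(4,47,-.018,.018,**k),hang(4,42,-.008,.008,**k),hang(4,36,-.001,-.004,**k)]
plan(*W)
E
```

```text
tcp [0.5053 0.1698 0.355 ] psi -12.7 phi 58.0 grip 0.0462 62.1 F [-0.3 -0.3 -1.9]
eye rel hook (rack x,y,z mm) [-47.6  -1.1  48.1] j [ 0.12 -0.51 -0.6   0.95 -0.18  0.29]
t [1, 0, 0] a [-0.01, 0.0, -0.0] -> [0.504 0.17  0.354]
t [12, 4, 27] a [0.0, -0.1, -0.0] -> [0.509 0.173 0.325]
t [13, 4, 24] a [0.0, -0.09, -0.0] -> [0.515 0.176 0.298]
t [14, 2, 19] a [0.0, -0.09, -0.0] -> [0.518 0.178 0.275]
t [22, 2, 19] a [0.0, -0.1, -0.0] -> [0.518 0.18  0.246]
```

Good match with plan. Advance to the tip, and check.

>>> play_rows:
  moves:
    - {"tx": 3, "ty": 1, "tz": 6, "ax": 0, "ay": -0.02, "az": 0, "grip": 1}
    - {"tx": 6, "ty": 2, "tz": 12, "ax": 0, "ay": -0.05, "az": 0, "grip": 1}
    - {"tx": 9, "ty": 3, "tz": 20, "ax": 0, "ay": -0.08, "az": 0, "grip": 1}
    - {"tx": 12, "ty": 4, "tz": 27, "ax": 0, "ay": -0.1, "az": 0, "grip": 1}
    - {"tx": 12, "ty": 4, "tz": 27, "ax": 0, "ay": -0.1, "az": 0, "grip": 1}

```text
clock: 21.48
tool_pos: [0.5094, 0.1724, 0.323]
orientation: [0.099, 0.941, -0.036, 0.321]
contact_force: [-0.5, 0.6, -1.7]
grip_width: 0.0464
gripper_force: 62.1
```

Run:
```python
from h import *
look("j",4)
```

```text
tcp [0.5094 0.1724 0.323 ] psi -12.4 phi 52.3 grip 0.0464 62.1 F [-0.5  0.6 -1.7]
eye rel hook (rack x,y,z mm) [-32.6  -1.3  29.5] j [ 0.14 -0.56 -0.72  0.78 -0.21  0.28]
```

View pics/j.png

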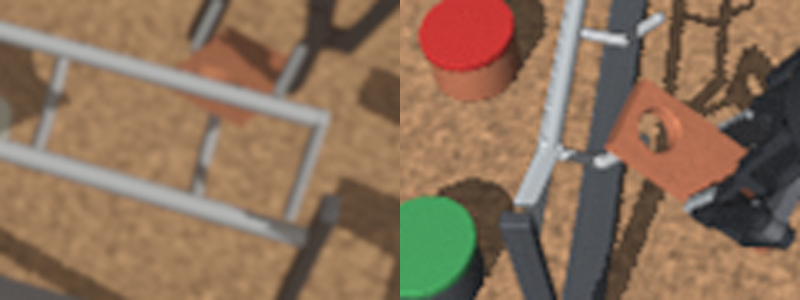

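>>> play_rows:
  moves:
    - {"tx": 3, "ty": 1, "tz": 5, "ax": 0, "ay": -0.02, "az": 0, "grip": 1}
    - {"tx": 6, "ty": 2, "tz": 10, "ax": 0, "ay": -0.04, "az": 0, "grip": 1}
    - {"tx": 9, "ty": 3, "tz": 16, "ax": 0, "ay": -0.06, "az": 0, "grip": 1}
    - {"tx": 13, "ty": 5, "tz": 24, "ax": 0, "ay": -0.09, "az": 0, "grip": 1}
    - {"tx": 13, "ty": 5, "tz": 24, "ax": 0, "ay": -0.09, "az": 0, "grip": 1}

```text
clock: 22.0
tool_pos: [0.515, 0.1763, 0.2969]
orientation: [0.098, 0.925, -0.04, 0.364]
contact_force: [0.2, 0.5, -2.4]
grip_width: 0.0461
gripper_force: 62.1
```

Run:
```python
from h import *
look("k",4)
k=dict(eye=(-.048,0,.168),psi=-12)
plan(hang(4,42,-.008,.007,**k),hang(4,35,-.001,-.005,**k))
```

```text
tcp [0.515  0.1763 0.2969] psi -12.4 phi 47.0 grip 0.0461 62.1 F [ 0.2  0.5 -2.4]
eye rel hook (rack x,y,z mm) [-18.2  -0.1  16.7] j [ 0.15 -0.58 -0.81  0.62 -0.25  0.27]
t [15, 2, 20] a [-0.0, -0.09, 0.0] -> [0.518 0.178 0.274]
t [25, 2, 20] a [-0.0, -0.12, 0.0] -> [0.517 0.18  0.242]
```

View pics/k.png

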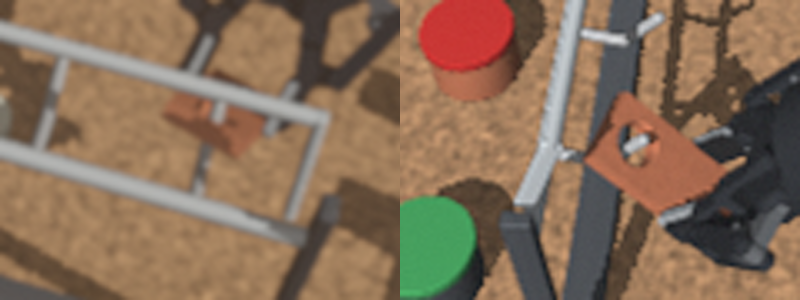

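>>> play_rows:
  moves:
    - {"tx": 4, "ty": 1, "tz": 5, "ax": 0, "ay": -0.02, "az": 0, "grip": 1}
    - {"tx": 8, "ty": 1, "tz": 10, "ax": 0, "ay": -0.04, "az": 0, "grip": 1}
    - {"tx": 12, "ty": 2, "tz": 15, "ax": 0, "ay": -0.06, "az": 0, "grip": 1}
    - {"tx": 15, "ty": 2, "tz": 20, "ax": 0, "ay": -0.09, "az": 0, "grip": 1}
    - {"tx": 15, "ty": 2, "tz": 20, "ax": 0, "ay": -0.09, "az": 0, "grip": 1}

```text
clock: 22.52
tool_pos: [0.5181, 0.1776, 0.2727]
orientation: [0.096, 0.908, -0.045, 0.405]
contact_force: [-0.8, 0.5, -1.3]
grip_width: 0.0458
gripper_force: 62.1
```

>>> play_rows:
  moves:
    - {"tx": 6, "ty": 1, "tz": 5, "ax": 0, "ay": -0.03, "az": 0, "grip": 1}
    - {"tx": 12, "ty": 1, "tz": 10, "ax": 0, "ay": -0.06, "az": 0, "grip": 1}
    - {"tx": 18, "ty": 2, "tz": 15, "ax": 0, "ay": -0.09, "az": 0, "grip": 1}
    - {"tx": 23, "ty": 2, "tz": 19, "ax": 0, "ay": -0.12, "az": 0, "grip": 1}
    - {"tx": 23, "ty": 2, "tz": 19, "ax": 0, "ay": -0.12, "az": 0, "grip": 1}

```text
clock: 22.93
tool_pos: [0.5181, 0.1802, 0.245]
orientation: [0.093, 0.881, -0.05, 0.461]
contact_force: [-7.4, 2.0, 4.6]
grip_width: 0.0462
gripper_force: 63.2
```

Run:
```python
from h import *
look(None,4)
k=dict(eye=(-.048,0,.168),psi=-12)
plan(hang(4,27,0,-.006,**k))
w=hang(4,27,0,-.006,**k); print(ik(*w))
```

```text
tcp [0.5181 0.1802 0.245 ] psi -12.2 phi 34.8 grip 0.0462 63.2 F [-7.4  2.   4.6]
eye rel hook (rack x,y,z mm) [ 0.3 -0.5 -1.4] j [ 0.17 -0.62 -1.01  0.25 -0.31  0.22]
t [26, 0, 10] a [-0.0, -0.14, 0.0] -> [0.512 0.182 0.218]
(array([-0.34, -0.96, -0.15]), '')
```

>>> play_rows:
  moves:
    - {"tx": 1, "ty": 0, "tz": -1, "ax": 0, "ay": 0, "az": 0, "grip": 1}
    - {"tx": 2, "ty": 0, "tz": -2, "ax": 0, "ay": 0, "az": 0, "grip": 1}
    - {"tx": 3, "ty": 0, "tz": -3, "ax": 0, "ay": 0, "az": 0, "grip": 1}
    - {"tx": 3, "ty": 0, "tz": -3, "ax": 0, "ay": 0, "az": 0, "grip": 1}
    - {"tx": 3, "ty": 0, "tz": -3, "ax": 0, "ay": 0, "az": 0, "grip": 1}

```text
clock: 23.35
tool_pos: [0.5142, 0.1809, 0.2448]
orientation: [0.093, 0.881, -0.05, 0.461]
contact_force: [-2.0, 2.6, 6.7]
grip_width: 0.0459
gripper_force: 62.8
```

>>> play_rows:
  moves:
    - {"tx": 0, "ty": 0, "tz": 0, "ax": 0, "ay": 0, "az": 0, "grip": 0}
    - {"tx": 0, "ty": 0, "tz": 0, "ax": 0, "ay": 0, "az": 0, "grip": -0.4}
    - {"tx": 0, "ty": 0, "tz": 0, "ax": 0, "ay": 0, "az": 0, "grip": -1}
    - {"tx": 0, "ty": 0, "tz": 0, "ax": 0, "ay": 0, "az": 0, "grip": -1}
    - {"tx": 0, "ty": 0, "tz": 0, "ax": 0, "ay": 0, "az": 0, "grip": -1}

```text
clock: 23.77
tool_pos: [0.5133, 0.1805, 0.2421]
orientation: [0.093, 0.882, -0.051, 0.459]
contact_force: [-0.2, 0.7, 0.5]
grip_width: 0.0855
gripper_force: 0.0
```

Run:
```python
from h import *
look("l",4)
a=cv2.imread("pics/l.png"); im,cal=shot("wrist"); b,_=shot("side","l_side")
cv2.imwrite("pics/l.png",np.vstack([a,np.hstack([cv2.resize(im[:,:,::-1],(400,300)),cv2.resize(b[:,:,::-1],(400,300))])]))
d=ori(-12,50).as_matrix()[:,2]; p,q=cur()
for f,u in((50,.03),(60,.09)):
  w=(p+np.array([-.0,0,u+.0])-0*d,-12,f); print(w[0],ik(*w))
```

```text
tcp [0.5133 0.1805 0.2421] psi -12.3 phi 35.0 grip 0.0855 0.0 F [-0.2  0.7  0.5]
eye rel hook (rack x,y,z mm) [-4.8 -0.  -5. ] j [ 0.17 -0.63 -1.02  0.26 -0.31  0.23]
[0.51338629 0.18061206 0.27240835] (array([-0.43, -0.74,  0.56]), '')
[0.51338629 0.18061206 0.33240835] (array([-0.39, -0.55,  0.89]), '')
```

View pics/l.png

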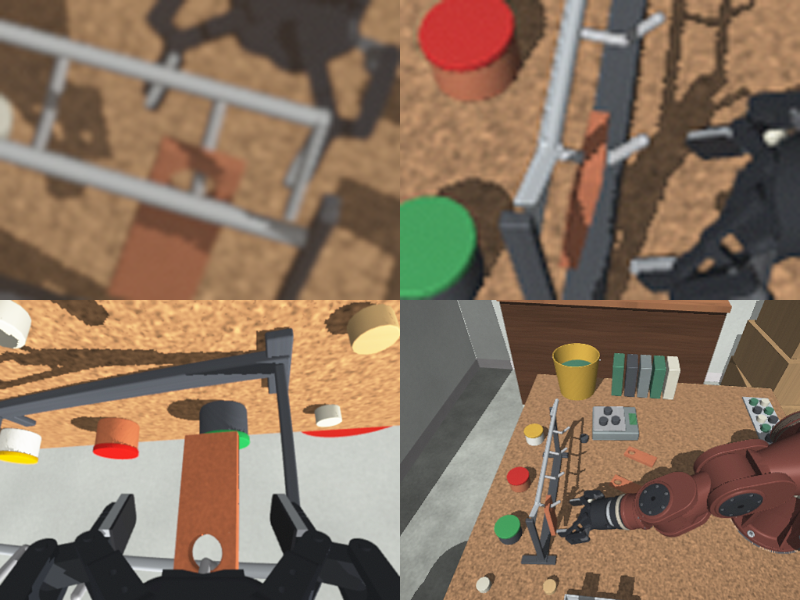

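Run:
```python
from h import *
W=[((.505,.18,.31),-12,52),((.52,.10,.40),-16,80),((.51,-.06,.40),-20,90)]
for w in W: print(ik(*w))
plan(*W)
```

```text
(array([-0.48, -0.7 ,  0.69]), '')
(array([-0.24, -0.25,  1.39]), '')
(array([-0.16, -0.17,  1.56]), '')
t [-51, -3, -45] a [-0.0, 0.3, 0.0] -> [0.505 0.18  0.31 ]
t [-80, -75, -52] a [0.02, 0.49, 0.06] -> [0.52 0.1  0.4 ]
t [-33, -157, 6] a [0.01, 0.17, 0.07] -> [ 0.51 -0.06  0.4 ]
```

>>> play_rows:
  moves:
    - {"tx": -10, "ty": -1, "tz": -9, "ax": 0, "ay": 0.06, "az": 0, "grip": -1}
    - {"tx": -20, "ty": -1, "tz": -18, "ax": 0, "ay": 0.12, "az": 0, "grip": -1}
    - {"tx": -30, "ty": -2, "tz": -27, "ax": 0, "ay": 0.18, "az": 0, "grip": -1}
    - {"tx": -40, "ty": -2, "tz": -36, "ax": 0, "ay": 0.24, "az": 0, "grip": -1}
    - {"tx": -51, "ty": -3, "tz": -45, "ax": 0, "ay": 0.3, "az": 0, "grip": -1}

```text
clock: 24.38
tool_pos: [0.505, 0.1796, 0.3109]
orientation: [0.1, 0.941, -0.036, 0.321]
contact_force: [1.0, -0.3, 0.6]
grip_width: 0.0852
gripper_force: 0.0
```

>>> play_rows:
  moves:
    - {"tx": -16, "ty": -5, "tz": -10, "ax": 0, "ay": 0.1, "az": 0.01, "grip": -1}
    - {"tx": -32, "ty": -20, "tz": -20, "ax": 0.01, "ay": 0.2, "az": 0.02, "grip": -1}
    - {"tx": -48, "ty": -38, "tz": -30, "ax": 0.01, "ay": 0.3, "az": 0.03, "grip": -1}
    - {"tx": -64, "ty": -56, "tz": -42, "ax": 0.02, "ay": 0.4, "az": 0.05, "grip": -1}
    - {"tx": -80, "ty": -75, "tz": -52, "ax": 0.02, "ay": 0.49, "az": 0.06, "grip": -1}

```text
clock: 24.8
tool_pos: [0.5202, 0.0994, 0.4022]
orientation: [0.137, 0.987, -0.01, 0.083]
contact_force: [1.0, -0.6, -0.4]
grip_width: 0.0855
gripper_force: 0.0
```

>>> play_rows:
  moves:
    - {"tx": -7, "ty": -32, "tz": 1, "ax": 0, "ay": 0.03, "az": 0.01, "grip": -1}
    - {"tx": -14, "ty": -64, "tz": 2, "ax": 0, "ay": 0.07, "az": 0.03, "grip": -1}
    - {"tx": -21, "ty": -96, "tz": 4, "ax": 0.01, "ay": 0.1, "az": 0.04, "grip": -1}
    - {"tx": -28, "ty": -128, "tz": 5, "ax": 0.01, "ay": 0.14, "az": 0.06, "grip": -1}
    - {"tx": -33, "ty": -157, "tz": 6, "ax": 0.01, "ay": 0.17, "az": 0.07, "grip": -1}

```text
clock: 25.22
tool_pos: [0.5099, -0.0621, 0.3999]
orientation: [0.172, 0.985, -0.001, -0.001]
contact_force: [0.6, -0.7, 0.9]
grip_width: 0.0852
gripper_force: 0.0
```

>>> play_rows:
  moves:
    - {"tx": 0, "ty": 0, "tz": 0, "ax": 0, "ay": 0, "az": 0, "grip": -1}
    - {"tx": 0, "ty": 0, "tz": 0, "ax": 0, "ay": 0, "az": 0, "grip": -1}
    - {"tx": 0, "ty": 0, "tz": 0, "ax": 0, "ay": 0, "az": 0, "grip": -1}
    - {"tx": 0, "ty": 0, "tz": 0, "ax": 0, "ay": 0, "az": 0, "grip": -1}
    - {"tx": 0, "ty": 0, "tz": 0, "ax": 0, "ay": 0, "az": 0, "grip": -1}

```text
clock: 25.63
tool_pos: [0.51, -0.0592, 0.4001]
orientation: [0.171, 0.985, -0.001, 0.0]
contact_force: [0.1, 0.4, -0.6]
grip_width: 0.0851
gripper_force: 0.0
```

Run:
```python
from h import *
look(None,4); tiles("wrist","m")
```

```text
tcp [ 0.51   -0.0592  0.4001] psi -68.8 phi 89.9 grip 0.0851 0.0 F [ 0.1  0.4 -0.6]
eye rel hook (rack x,y,z mm) [-138.7 -212.6   42.2] j [-0.37 -0.16 -0.17  1.56 -0.   -0.03]
tile c(418.1,-212.6) size 122x55 ang -25.2 hole [ 451.  -226.8] 
tile c(464.7,-66.7) size 121x50 ang -24.6 hole [499.2 -81. ]
```

Run:
```python
from h import *
plan(((.4555,-.0619,.23),-24),((.4555,-.0619,.171),-24))
```

```text
t [51, -21, 170] a [-0.0, 0.0, 0.08] -> [ 0.455 -0.062  0.23 ]
t [0, 0, 59] a [-0.0, 0.0, -0.0] -> [ 0.455 -0.062  0.171]
```

>>> play_rows:
  moves:
    - {"tx": 10, "ty": -4, "tz": 35, "ax": 0, "ay": 0, "az": 0.02, "grip": -1}
    - {"tx": 20, "ty": -8, "tz": 70, "ax": 0, "ay": 0, "az": 0.04, "grip": -1}
    - {"tx": 32, "ty": -13, "tz": 105, "ax": 0, "ay": 0, "az": 0.06, "grip": -1}
    - {"tx": 43, "ty": -18, "tz": 140, "ax": 0, "ay": 0, "az": 0.08, "grip": -1}
    - {"tx": 51, "ty": -21, "tz": 170, "ax": 0, "ay": 0, "az": 0.08, "grip": -1}

```text
clock: 26.1
tool_pos: [0.4537, -0.0621, 0.2277]
orientation: [0.211, 0.978, -0.001, -0.0]
contact_force: [0.1, -0.6, -0.9]
grip_width: 0.0855
gripper_force: 0.0
```

>>> play_rows:
  moves:
    - {"tx": 0, "ty": 0, "tz": 20, "ax": 0, "ay": 0, "az": 0, "grip": -1}
    - {"tx": 0, "ty": 0, "tz": 40, "ax": 0, "ay": 0, "az": 0, "grip": -1}
    - {"tx": 0, "ty": 0, "tz": 53, "ax": 0, "ay": 0, "az": 0, "grip": -1}
    - {"tx": 0, "ty": 0, "tz": 59, "ax": 0, "ay": 0, "az": 0, "grip": -1}
    - {"tx": 0, "ty": 0, "tz": 59, "ax": 0, "ay": 0, "az": 0, "grip": -1}

```text
clock: 26.52
tool_pos: [0.4544, -0.0624, 0.1698]
orientation: [0.21, 0.978, -0.001, -0.001]
contact_force: [-0.5, -0.4, 0.0]
grip_width: 0.0853
gripper_force: 0.0
```

>>> play_rows:
  moves:
    - {"tx": 0, "ty": 0, "tz": 0, "ax": 0, "ay": 0, "az": 0, "grip": -1}
    - {"tx": 0, "ty": 0, "tz": 0, "ax": 0, "ay": 0, "az": 0, "grip": 0}
    - {"tx": 0, "ty": 0, "tz": 0, "ax": 0, "ay": 0, "az": 0, "grip": 0.5}
    - {"tx": 0, "ty": 0, "tz": 0, "ax": 0, "ay": 0, "az": 0, "grip": 1}
    - {"tx": 0, "ty": 0, "tz": 0, "ax": 0, "ay": 0, "az": 0, "grip": 1}

```text
clock: 26.93
tool_pos: [0.4555, -0.0633, 0.1722]
orientation: [0.211, 0.978, -0.001, 0.001]
contact_force: [-0.1, 0.5, 6.2]
grip_width: 0.0466
gripper_force: 62.2
```

>>> play_rows:
  moves:
    - {"tx": 0, "ty": 0, "tz": 0, "ax": 0, "ay": 0, "az": 0, "grip": 1}
    - {"tx": 0, "ty": 0, "tz": 0, "ax": 0, "ay": 0, "az": 0, "grip": 1}
    - {"tx": 0, "ty": 0, "tz": -10, "ax": 0, "ay": 0, "az": 0, "grip": 1}
    - {"tx": 0, "ty": 0, "tz": -20, "ax": 0, "ay": 0, "az": 0, "grip": 1}
    - {"tx": 0, "ty": 0, "tz": -30, "ax": 0, "ay": 0, "az": 0, "grip": 1}

```text
clock: 27.35
tool_pos: [0.4549, -0.0631, 0.2022]
orientation: [0.211, 0.978, -0.001, 0.0]
contact_force: [-0.2, 0.8, -1.6]
grip_width: 0.0465
gripper_force: 61.8
```

Run:
```python
from h import *
look(None,2)
k=dict(eye=(-.048,0,.168),psi=20)
W=[((.48,-.06,.33),-5,85),((.50,-.075,.36),15,70),hang(2,58,-.048,.048,**k)]
for w in W: print(ik(*w))
plan(*W)
```

```text
tcp [ 0.4549 -0.0631  0.2022] psi -82.4 phi 89.9 grip 0.0465 61.8 F [-0.2  0.8 -1.6]
eye rel hook (rack x,y,z mm) [-195.7  -32.3 -155.8] j [-0.42 -0.27 -0.63  1.21 -0.    0.  ]
(array([-0.32, -0.43,  1.37]), '')
(array([-0.46, -0.51,  1.17]), '')
(array([-0.49, -0.59,  0.91]), '')
t [-22, 13, -128] a [-0.02, -0.09, -0.34] -> [ 0.48 -0.06  0.33]
t [-24, -13, -28] a [-0.07, -0.25, -0.34] -> [ 0.5   -0.075  0.36 ]
t [-15, -16, 11] a [-0.04, -0.21, -0.08] -> [ 0.522 -0.086  0.355]
```

>>> play_rows:
  moves:
    - {"tx": -4, "ty": 2, "tz": -26, "ax": 0, "ay": -0.02, "az": -0.07, "grip": 1}
    - {"tx": -8, "ty": 5, "tz": -52, "ax": -0.01, "ay": -0.04, "az": -0.14, "grip": 1}
    - {"tx": -13, "ty": 8, "tz": -78, "ax": -0.01, "ay": -0.05, "az": -0.21, "grip": 1}
    - {"tx": -18, "ty": 10, "tz": -104, "ax": -0.02, "ay": -0.07, "az": -0.28, "grip": 1}
    - {"tx": -22, "ty": 13, "tz": -128, "ax": -0.02, "ay": -0.09, "az": -0.34, "grip": 1}

```text
clock: 27.77
tool_pos: [0.4805, -0.0601, 0.3318]
orientation: [0.04, 0.998, -0.001, 0.047]
contact_force: [0.0, 0.1, -2.1]
grip_width: 0.0465
gripper_force: 61.9
```

>>> play_rows:
  moves:
    - {"tx": -5, "ty": -3, "tz": -6, "ax": -0.01, "ay": -0.05, "az": -0.07, "grip": 1}
    - {"tx": -10, "ty": -5, "tz": -12, "ax": -0.03, "ay": -0.1, "az": -0.14, "grip": 1}
    - {"tx": -15, "ty": -8, "tz": -18, "ax": -0.04, "ay": -0.15, "az": -0.21, "grip": 1}
    - {"tx": -20, "ty": -11, "tz": -24, "ax": -0.06, "ay": -0.2, "az": -0.28, "grip": 1}
    - {"tx": -24, "ty": -13, "tz": -28, "ax": -0.07, "ay": -0.25, "az": -0.34, "grip": 1}

```text
clock: 28.18
tool_pos: [0.5006, -0.0751, 0.3609]
orientation: [-0.131, 0.976, 0.021, 0.172]
contact_force: [0.1, -0.4, -1.3]
grip_width: 0.046
gripper_force: 61.9
```

>>> play_rows:
  moves:
    - {"tx": -3, "ty": -4, "tz": 2, "ax": -0.01, "ay": -0.05, "az": -0.02, "grip": 1}
    - {"tx": -7, "ty": -8, "tz": 5, "ax": -0.02, "ay": -0.1, "az": -0.04, "grip": 1}
    - {"tx": -11, "ty": -12, "tz": 8, "ax": -0.03, "ay": -0.15, "az": -0.06, "grip": 1}
    - {"tx": -15, "ty": -16, "tz": 11, "ax": -0.04, "ay": -0.21, "az": -0.08, "grip": 1}
    - {"tx": -15, "ty": -16, "tz": 11, "ax": -0.04, "ay": -0.21, "az": -0.08, "grip": 1}

```text
clock: 28.6
tool_pos: [0.5219, -0.0861, 0.3542]
orientation: [-0.168, 0.947, 0.047, 0.271]
contact_force: [-0.0, 0.1, -0.5]
grip_width: 0.0464
gripper_force: 61.9
```

```bash
cat >> h.py <<'E'
def checkeye(h):
    p,q,s=state(); e=p+q.apply((-.048,0,.168))
    im,cal=shot("side"); print("pred eye px",proj("side",e,cal).round(1),"tip px",proj("side",(HK[h][0]-.025,HK[h][1],.215),cal).round(1))
    for l in("tile1_eye","hook1"):
        print(l,[(d["pixel"].round() if hasattr(d["pixel"],"round") else d["pixel"],round(d["conf"],2)) for d in env.spot_point(l,"side") if d["conf"]>.25])
    im,cal=shot("wrist"); print("wrist pred eye",proj("wrist",e,cal).round())
    m=im[:,:,0].astype(int)-im[:,:,2]>50
    ys,xs=np.nonzero(m[200:,150:360]); print("tile mask in wrist: cols",np.percentile(xs,[2,98])+150 if len(xs) else None,len(xs))
E
python3 - <<'E'
from h import *
look(None,2); checkeye(2)
k=dict(eye=(-.048,0,.168),psi=20)
W=[hang(2,52,-.032,.032,**k),hang(2,47,-.018,.018,**k),hang(2,42,-.008,.008,**k),hang(2,36,-.001,-.003,**k)]
plan(*W)
E
```

```text
tcp [ 0.5219 -0.0861  0.3542] psi 20.0 phi 58.1 grip 0.0464 61.9 F [-0.   0.1 -0.5]
eye rel hook (rack x,y,z mm) [-48.4  -0.7  47. ] j [-0.51 -0.47 -0.56  1.1   0.41 -0.78]
pred eye px [221.7 183. ] tip px [212.1 190. ]
tile1_eye [([221.2, 182.5], 0.81)]
hook1 [([210.1, 171.0], 0.98), ([192.3, 263.1], 0.9), ([201.8, 198.4], 0.72), ([196.8, 232.1], 0.67), ([205.7, 259.0], 0.27)]
wrist pred eye [257. 329.]
tile mask in wrist: cols [163. 356.] 16470
t [12, -4, 27] a [-0.0, -0.11, 0.0] -> [ 0.527 -0.088  0.325]
t [12, -4, 25] a [0.0, -0.09, 0.0] -> [ 0.534 -0.09   0.298]
t [15, -3, 18] a [0.0, -0.08, 0.0] -> [ 0.536 -0.092  0.275]
t [21, -2, 19] a [0.0, -0.11, 0.0] -> [ 0.537 -0.094  0.246]
```

>>> play_rows:
  moves:
    - {"tx": 3, "ty": -1, "tz": 7, "ax": 0, "ay": -0.03, "az": 0, "grip": 1}
    - {"tx": 6, "ty": -2, "tz": 14, "ax": 0, "ay": -0.06, "az": 0, "grip": 1}
    - {"tx": 9, "ty": -3, "tz": 21, "ax": 0, "ay": -0.09, "az": 0, "grip": 1}
    - {"tx": 12, "ty": -4, "tz": 27, "ax": 0, "ay": -0.11, "az": 0, "grip": 1}
    - {"tx": 12, "ty": -4, "tz": 27, "ax": 0, "ay": -0.11, "az": 0, "grip": 1}

```text
clock: 29.22
tool_pos: [0.5265, -0.0878, 0.323]
orientation: [-0.165, 0.931, 0.057, 0.32]
contact_force: [-0.1, -0.1, -1.2]
grip_width: 0.0464
gripper_force: 61.9
```

>>> play_rows:
  moves:
    - {"tx": 3, "ty": -1, "tz": 6, "ax": 0, "ay": -0.02, "az": 0, "grip": 1}
    - {"tx": 6, "ty": -2, "tz": 12, "ax": 0, "ay": -0.04, "az": 0, "grip": 1}
    - {"tx": 9, "ty": -3, "tz": 18, "ax": 0, "ay": -0.06, "az": 0, "grip": 1}
    - {"tx": 12, "ty": -4, "tz": 25, "ax": 0, "ay": -0.09, "az": 0, "grip": 1}
    - {"tx": 12, "ty": -4, "tz": 25, "ax": 0, "ay": -0.09, "az": 0, "grip": 1}

```text
clock: 29.63
tool_pos: [0.5337, -0.0896, 0.2962]
orientation: [-0.162, 0.916, 0.064, 0.362]
contact_force: [-0.5, 1.1, -2.2]
grip_width: 0.0464
gripper_force: 61.9
```

Run:
```python
from h import *
look("n",2); checkeye(2)
k=dict(eye=(-.048,0,.168),psi=20)
plan(hang(2,42,-.008,.007,**k),hang(2,36,-.003,-.003,**k))
```

```text
tcp [ 0.5337 -0.0896  0.2962] psi 20.1 phi 46.9 grip 0.0464 61.9 F [-0.5  1.1 -2.2]
eye rel hook (rack x,y,z mm) [-17.4   0.8  16.5] j [-0.54 -0.53 -0.75  0.82  0.56 -0.74]
pred eye px [209.  191.7] tip px [212.1 190. ]
tile1_eye [([207.7, 192.7], 0.84), ([306.8, 199.9], 0.45)]
hook1 [([191.8, 261.1], 0.97), ([209.9, 168.7], 0.96), ([197.5, 228.1], 0.94), ([201.3, 196.5], 0.66)]
wrist pred eye [258. 326.]
tile mask in wrist: cols [206. 344.] 14659
t [16, -3, 19] a [0.0, -0.08, 0.0] -> [ 0.537 -0.092  0.274]
t [21, -1, 16] a [0.0, -0.11, 0.0] -> [ 0.535 -0.094  0.247]
```

>>> play_rows:
  moves:
    - {"tx": 4, "ty": -1, "tz": 5, "ax": 0, "ay": -0.02, "az": 0, "grip": 1}
    - {"tx": 8, "ty": -2, "tz": 10, "ax": 0, "ay": -0.04, "az": 0, "grip": 1}
    - {"tx": 12, "ty": -2, "tz": 15, "ax": 0, "ay": -0.06, "az": 0, "grip": 1}
    - {"tx": 16, "ty": -3, "tz": 19, "ax": 0, "ay": -0.08, "az": 0, "grip": 1}
    - {"tx": 16, "ty": -3, "tz": 19, "ax": 0, "ay": -0.08, "az": 0, "grip": 1}

```text
clock: 30.35
tool_pos: [0.5359, -0.0922, 0.2714]
orientation: [-0.16, 0.9, 0.071, 0.399]
contact_force: [0.4, -0.0, -1.6]
grip_width: 0.0458
gripper_force: 62.0
```

>>> play_rows:
  moves:
    - {"tx": 5, "ty": 0, "tz": 4, "ax": 0, "ay": -0.03, "az": 0, "grip": 1}
    - {"tx": 10, "ty": 0, "tz": 8, "ax": 0, "ay": -0.06, "az": 0, "grip": 1}
    - {"tx": 15, "ty": -1, "tz": 12, "ax": 0, "ay": -0.09, "az": 0, "grip": 1}
    - {"tx": 21, "ty": -1, "tz": 16, "ax": 0, "ay": -0.11, "az": 0, "grip": 1}
    - {"tx": 21, "ty": -1, "tz": 16, "ax": 0, "ay": -0.11, "az": 0, "grip": 1}

```text
clock: 30.77
tool_pos: [0.5343, -0.0941, 0.2458]
orientation: [-0.156, 0.877, 0.079, 0.448]
contact_force: [-3.4, -0.9, 1.9]
grip_width: 0.0465
gripper_force: 62.5
```

Run:
```python
from h import *
look("n2",2); checkeye(2)
```

```text
tcp [ 0.5343 -0.0941  0.2458] psi 20.1 phi 35.9 grip 0.0465 62.5 F [-3.4 -0.9  1.9]
eye rel hook (rack x,y,z mm) [-3.2  0.3 -3.8] j [-0.58 -0.58 -0.94  0.52  0.71 -0.67]
pred eye px [203.7 197.2] tip px [212.1 190. ]
tile1_eye [([202.8, 194.4], 0.56), ([293.9, 195.9], 0.51)]
hook1 [([207.7, 169.4], 0.81), ([195.9, 261.4], 0.81), ([199.9, 231.8], 0.61), ([201.4, 195.4], 0.59)]
wrist pred eye [258. 328.]
tile mask in wrist: cols [213. 306.] 13204
```

```bash
cat >> h.py <<'E'
def wire(h,cam="side"):
    im,cal=shot(cam)
    for dx,dz in((.012,.003),(0,0),(-.006,.006),(-.012,.012),(-.018,.018),(-.024,.024)):
        x,y=proj(cam,(HK[h][0]+dx,HK[h][1]+dx*RY,.19+dz),cal); x,y=int(round(x)),int(round(y))
        print(dx,(x,y),"|".join(" ".join("%d,%d,%d"%tuple(im[y+j,x+i]) for i in(-2,-1,0,1,2)) for j in(-2,0,)))
E
python3 - <<'E'
from h import *
wire(2)
E
```

```text
0.012 (197, 195) 151,109,83 187,116,86 205,124,91 204,124,92 204,124,92|208,211,215 208,176,170 202,119,87 204,123,90 210,129,94
0 (202, 196) 167,101,76 79,50,40 86,57,45 86,70,64 86,81,82|163,99,74 77,50,40 81,54,44 84,68,63 87,84,84
-0.006 (205, 195) 97,59,44 120,76,59 110,80,70 147,150,152 192,195,196|86,81,79 86,89,92 84,86,89 125,128,131 135,136,136
-0.012 (207, 193) 127,78,58 72,42,32 88,67,59 139,135,134 182,183,185|110,80,70 147,150,152 192,195,196 184,186,187 165,169,170
-0.018 (209, 191) 88,69,52 88,68,51 81,63,47 119,107,98 170,166,163|88,67,59 139,135,134 182,183,185 190,192,195 179,182,185
-0.024 (212, 190) 81,62,46 125,102,83 153,130,112 153,126,105 173,132,97|175,173,175 191,192,193 192,194,197 165,167,168 152,128,111
```

>>> play_rows:
  moves:
    - {"tx": 0, "ty": 0, "tz": 0, "ax": 0, "ay": 0, "az": 0, "grip": 0}
    - {"tx": 0, "ty": 0, "tz": 0, "ax": 0, "ay": 0, "az": 0, "grip": -0.4}
    - {"tx": 0, "ty": 0, "tz": 0, "ax": 0, "ay": 0, "az": 0, "grip": -1}
    - {"tx": 0, "ty": 0, "tz": 0, "ax": 0, "ay": 0, "az": 0, "grip": -1}
    - {"tx": 0, "ty": 0, "tz": 0, "ax": 0, "ay": 0, "az": 0, "grip": -1}

```text
clock: 31.53
tool_pos: [0.5346, -0.094, 0.2463]
orientation: [-0.156, 0.877, 0.079, 0.448]
contact_force: [0.8, -0.3, -0.4]
grip_width: 0.0856
gripper_force: 0.0
```

Run:
```python
from h import *
look(None,2)
W=[((.528,-.094,.31),20,53),((.50,-.12,.40),0,80),((.485,-.17,.40),-15,90)]
for w in W: print(ik(*w))
plan(*W)
```

```text
tcp [ 0.5346 -0.094   0.2463] psi 20.1 phi 35.9 grip 0.0856 0.0 F [ 0.8 -0.3 -0.4]
eye rel hook (rack x,y,z mm) [-3.   0.4 -3.3] j [-0.58 -0.58 -0.93  0.52  0.71 -0.67]
(array([-0.48, -0.69,  0.72]), '')
(array([-0.3, -0.3,  1.4]), '')
(array([-0.16, -0.17,  1.56]), '')
t [-48, 2, -42] a [0.0, 0.3, 0.0] -> [ 0.528 -0.094  0.31 ]
t [-13, -7, -47] a [0.07, 0.23, 0.16] -> [ 0.514 -0.107  0.355]
t [-3, -10, -48] a [0.07, 0.24, 0.17] -> [ 0.5  -0.12  0.4 ]
t [14, -50, -2] a [0.02, 0.17, 0.26] -> [ 0.485 -0.17   0.4  ]
```

>>> play_rows:
  moves:
    - {"tx": -10, "ty": 0, "tz": -9, "ax": 0, "ay": 0.06, "az": 0, "grip": -1}
    - {"tx": -20, "ty": 1, "tz": -18, "ax": 0, "ay": 0.12, "az": 0, "grip": -1}
    - {"tx": -30, "ty": 1, "tz": -27, "ax": 0, "ay": 0.18, "az": 0, "grip": -1}
    - {"tx": -40, "ty": 2, "tz": -35, "ax": 0, "ay": 0.24, "az": 0, "grip": -1}
    - {"tx": -48, "ty": 2, "tz": -42, "ax": 0, "ay": 0.3, "az": 0, "grip": -1}

```text
clock: 31.95
tool_pos: [0.5283, -0.0941, 0.3111]
orientation: [-0.166, 0.934, 0.054, 0.311]
contact_force: [0.6, -0.4, 0.9]
grip_width: 0.0852
gripper_force: 0.0
```

>>> play_rows:
  moves:
    - {"tx": -3, "ty": -1, "tz": -10, "ax": 0.01, "ay": 0.05, "az": 0.03, "grip": -1}
    - {"tx": -6, "ty": -3, "tz": -20, "ax": 0.03, "ay": 0.1, "az": 0.06, "grip": -1}
    - {"tx": -9, "ty": -5, "tz": -30, "ax": 0.05, "ay": 0.15, "az": 0.1, "grip": -1}
    - {"tx": -13, "ty": -7, "tz": -47, "ax": 0.07, "ay": 0.23, "az": 0.16, "grip": -1}
    - {"tx": -13, "ty": -7, "tz": -47, "ax": 0.07, "ay": 0.23, "az": 0.16, "grip": -1}

```text
clock: 32.37
tool_pos: [0.5144, -0.1074, 0.3586]
orientation: [-0.084, 0.975, 0.026, 0.203]
contact_force: [0.9, 0.4, 0.9]
grip_width: 0.0857
gripper_force: 0.0
```

>>> play_rows:
  moves:
    - {"tx": -1, "ty": -3, "tz": -14, "ax": 0.02, "ay": 0.07, "az": 0.05, "grip": -1}
    - {"tx": -2, "ty": -6, "tz": -28, "ax": 0.04, "ay": 0.14, "az": 0.1, "grip": -1}
    - {"tx": -3, "ty": -10, "tz": -48, "ax": 0.07, "ay": 0.24, "az": 0.17, "grip": -1}
    - {"tx": -3, "ty": -10, "tz": -48, "ax": 0.07, "ay": 0.24, "az": 0.17, "grip": -1}
    - {"tx": -3, "ty": -10, "tz": -48, "ax": 0.07, "ay": 0.24, "az": 0.17, "grip": -1}

```text
clock: 32.78
tool_pos: [0.5005, -0.1205, 0.4001]
orientation: [0.001, 0.996, 0.001, 0.087]
contact_force: [-0.1, -0.0, -0.8]
grip_width: 0.085
gripper_force: 0.0
```

>>> play_rows:
  moves:
    - {"tx": 4, "ty": -15, "tz": 0, "ax": 0, "ay": 0.05, "az": 0.08, "grip": -1}
    - {"tx": 8, "ty": -30, "tz": -1, "ax": 0.01, "ay": 0.1, "az": 0.16, "grip": -1}
    - {"tx": 14, "ty": -50, "tz": -2, "ax": 0.02, "ay": 0.17, "az": 0.26, "grip": -1}
    - {"tx": 14, "ty": -50, "tz": -2, "ax": 0.02, "ay": 0.17, "az": 0.26, "grip": -1}
    - {"tx": 14, "ty": -50, "tz": -2, "ax": 0.02, "ay": 0.17, "az": 0.26, "grip": -1}

```text
clock: 33.2
tool_pos: [0.4855, -0.1707, 0.3978]
orientation: [0.131, 0.991, 0.003, -0.0]
contact_force: [0.1, -0.0, 0.0]
grip_width: 0.0854
gripper_force: 0.0
```

Run:
```python
from h import *
p,q,s=state(); print(p,q.as_matrix()[:,0],s["joint_pos"].round(2)); tiles("wrist","o"); wire(2)
```

```text
[ 0.48547171 -0.1707132   0.39784653] [-0.96545905  0.26055306  0.00096617] [-0.59 -0.16 -0.17  1.56  0.   -0.33]
tile c(416.9,-214.2) size 121x51 ang -25.2 hole [ 450.2 -229.1] 
0.012 (197, 195) 134,106,82 153,116,84 176,118,85 187,113,84 185,111,82|195,193,194 186,154,145 184,112,83 185,112,82 188,116,85
0 (202, 196) 187,113,84 155,94,70 83,53,40 60,54,55 77,75,76|182,111,82 130,80,56 128,129,130 137,140,142 81,82,83
-0.006 (205, 195) 62,41,31 67,47,39 69,63,60 141,143,144 185,187,188|77,78,80 81,83,84 80,81,82 121,121,123 129,129,131
-0.012 (207, 193) 73,53,41 75,57,42 89,75,63 135,131,131 174,173,176|69,63,60 141,143,144 185,187,188 176,177,179 156,158,160
-0.018 (209, 191) 85,68,52 81,63,49 77,58,43 111,100,91 164,160,155|89,75,63 135,131,131 174,173,176 179,182,184 171,173,176
-0.024 (212, 190) 78,59,44 116,94,78 146,125,108 148,122,102 165,127,93|166,166,168 182,183,185 182,186,189 156,158,159 143,122,106
```

Run:
```python
from h import *
s=plan(((.4074,-.2093,.23),-24.8),((.4074,-.2093,.171),-24.8))
k=dict(eye=(-.048,0,.168),psi=12)
W=[((.46,-.19,.33),-10,85),((.495,-.165,.36),5,70),hang(1,58,-.048,.048,**k)]
for w in W: print(ik(*w))
plan(*W,start=(np.array([.4074,-.2093,.202]),ori(-24.8)))
```

```text
t [33, -30, 84] a [0.0, -0.0, 0.09] -> [ 0.446 -0.19   0.315]
t [29, -32, 85] a [0.0, -0.0, 0.08] -> [ 0.408 -0.21   0.23 ]
t [0, 0, 59] a [0.0, -0.0, 0.0] -> [ 0.408 -0.209  0.171]
(array([-0.27, -0.39,  1.36]), '')
(array([-0.4 , -0.47,  1.15]), '')
(array([-0.43, -0.55,  0.9 ]), '')
t [-40, 40, -128] a [-0.01, -0.09, -0.26] -> [ 0.46 -0.19  0.33]
t [-32, 30, -27] a [-0.06, -0.26, -0.25] -> [ 0.495 -0.165  0.36 ]
t [-26, 3, 14] a [-0.05, -0.21, -0.11] -> [ 0.524 -0.16   0.356]
```

>>> play_rows:
  moves:
    - {"tx": 8, "ty": -8, "tz": 21, "ax": 0, "ay": 0, "az": 0.02, "grip": -1}
    - {"tx": 16, "ty": -15, "tz": 42, "ax": 0, "ay": 0, "az": 0.04, "grip": -1}
    - {"tx": 25, "ty": -22, "tz": 63, "ax": 0, "ay": 0, "az": 0.07, "grip": -1}
    - {"tx": 33, "ty": -30, "tz": 84, "ax": 0, "ay": 0, "az": 0.09, "grip": -1}
    - {"tx": 33, "ty": -30, "tz": 84, "ax": 0, "ay": 0, "az": 0.09, "grip": -1}

```text
clock: 33.72
tool_pos: [0.4438, -0.1892, 0.3114]
orientation: [0.176, 0.984, 0.003, -0.002]
contact_force: [-0.0, 0.3, -0.6]
grip_width: 0.0855
gripper_force: 0.0
```

>>> play_rows:
  moves:
    - {"tx": 7, "ty": -8, "tz": 21, "ax": 0, "ay": 0, "az": 0.02, "grip": -1}
    - {"tx": 14, "ty": -16, "tz": 42, "ax": 0, "ay": 0, "az": 0.04, "grip": -1}
    - {"tx": 22, "ty": -24, "tz": 63, "ax": 0, "ay": 0, "az": 0.06, "grip": -1}
    - {"tx": 29, "ty": -32, "tz": 85, "ax": 0, "ay": 0, "az": 0.08, "grip": -1}
    - {"tx": 29, "ty": -32, "tz": 85, "ax": 0, "ay": 0, "az": 0.08, "grip": -1}

```text
clock: 34.13
tool_pos: [0.4059, -0.209, 0.2278]
orientation: [0.215, 0.977, 0.003, -0.002]
contact_force: [-0.1, 0.5, -0.6]
grip_width: 0.0852
gripper_force: 0.0
```

Run:
```python
from h import *
plan(((.4074,-.2093,.171),-24.8)); tiles("wrist","p")
```

```text
t [-2, 0, 57] a [0.0, -0.01, -0.0] -> [ 0.408 -0.21   0.171]
tile c(416.0,-214.0) size 123x49 ang -25.0 hole [ 450.  -228.4]
```

>>> play_rows:
  moves:
    - {"tx": -1, "ty": 0, "tz": 20, "ax": 0, "ay": 0, "az": 0, "grip": -1}
    - {"tx": -1, "ty": 0, "tz": 40, "ax": 0, "ay": 0, "az": 0, "grip": -1}
    - {"tx": -1, "ty": 0, "tz": 52, "ax": 0, "ay": 0, "az": 0, "grip": -1}
    - {"tx": -1, "ty": 0, "tz": 57, "ax": 0, "ay": 0, "az": 0, "grip": -1}
    - {"tx": -1, "ty": 0, "tz": 57, "ax": 0, "ay": 0, "az": 0, "grip": -1}

```text
clock: 34.6
tool_pos: [0.4084, -0.2099, 0.1738]
orientation: [0.215, 0.977, 0.002, -0.001]
contact_force: [-1.2, -0.2, 0.3]
grip_width: 0.0855
gripper_force: 0.0
```

>>> play_rows:
  moves:
    - {"tx": 0, "ty": 0, "tz": 0, "ax": 0, "ay": 0, "az": 0, "grip": -1}
    - {"tx": 0, "ty": 0, "tz": 0, "ax": 0, "ay": 0, "az": 0, "grip": 0}
    - {"tx": 0, "ty": 0, "tz": 0, "ax": 0, "ay": 0, "az": 0, "grip": 0.5}
    - {"tx": 0, "ty": 0, "tz": 0, "ax": 0, "ay": 0, "az": 0, "grip": 1}
    - {"tx": 0, "ty": 0, "tz": 0, "ax": 0, "ay": 0, "az": 0, "grip": 1}

```text
clock: 35.02
tool_pos: [0.4084, -0.2107, 0.1749]
orientation: [0.216, 0.976, 0.001, 0.0]
contact_force: [0.0, -0.1, 5.3]
grip_width: 0.0461
gripper_force: 62.0
```

>>> play_rows:
  moves:
    - {"tx": 0, "ty": 0, "tz": 0, "ax": 0, "ay": 0, "az": 0, "grip": 1}
    - {"tx": 0, "ty": 0, "tz": 0, "ax": 0, "ay": 0, "az": 0, "grip": 1}
    - {"tx": 0, "ty": 0, "tz": -10, "ax": 0, "ay": 0, "az": 0, "grip": 1}
    - {"tx": 0, "ty": 0, "tz": -20, "ax": 0, "ay": 0, "az": 0, "grip": 1}
    - {"tx": 0, "ty": 0, "tz": -30, "ax": 0, "ay": 0, "az": 0, "grip": 1}

```text
clock: 35.43
tool_pos: [0.408, -0.2104, 0.2048]
orientation: [0.216, 0.976, 0.001, -0.001]
contact_force: [0.2, -0.9, -1.4]
grip_width: 0.0457
gripper_force: 61.9
```

>>> play_rows:
  moves:
    - {"tx": -8, "ty": 8, "tz": -26, "ax": 0, "ay": -0.02, "az": -0.05, "grip": 1}
    - {"tx": -16, "ty": 16, "tz": -52, "ax": 0, "ay": -0.04, "az": -0.1, "grip": 1}
    - {"tx": -24, "ty": 24, "tz": -78, "ax": -0.01, "ay": -0.05, "az": -0.16, "grip": 1}
    - {"tx": -32, "ty": 32, "tz": -104, "ax": -0.01, "ay": -0.07, "az": -0.21, "grip": 1}
    - {"tx": -40, "ty": 40, "tz": -128, "ax": -0.01, "ay": -0.09, "az": -0.26, "grip": 1}

```text
clock: 35.85
tool_pos: [0.4617, -0.1911, 0.3345]
orientation: [0.086, 0.995, -0.004, 0.045]
contact_force: [0.6, -0.1, 0.4]
grip_width: 0.0462
gripper_force: 62.0
```

>>> play_rows:
  moves:
    - {"tx": -6, "ty": 6, "tz": -5, "ax": -0.01, "ay": -0.05, "az": -0.05, "grip": 1}
    - {"tx": -12, "ty": 12, "tz": -10, "ax": -0.02, "ay": -0.1, "az": -0.1, "grip": 1}
    - {"tx": -19, "ty": 18, "tz": -16, "ax": -0.03, "ay": -0.15, "az": -0.15, "grip": 1}
    - {"tx": -26, "ty": 24, "tz": -22, "ax": -0.05, "ay": -0.21, "az": -0.2, "grip": 1}
    - {"tx": -32, "ty": 30, "tz": -27, "ax": -0.06, "ay": -0.26, "az": -0.25, "grip": 1}

```text
clock: 36.27
tool_pos: [0.4958, -0.1666, 0.3632]
orientation: [-0.041, 0.983, 0.01, 0.176]
contact_force: [-0.3, 0.1, -1.1]
grip_width: 0.0462
gripper_force: 62.0
```

Run:
```python
from h import *
look(None,1); checkeye(1)
k=dict(eye=(-.048,0,.168),psi=12)
plan(hang(1,58,-.048,.048,**k),hang(1,52,-.032,.032,**k),hang(1,47,-.018,.018,**k),hang(1,42,-.008,.008,**k),hang(1,36,-.003,-.003,**k))
```

```text
tcp [ 0.4958 -0.1666  0.3632] psi 5.5 phi 69.7 grip 0.0462 62.0 F [-0.3  0.1 -1.1]
eye rel hook (rack x,y,z mm) [-100.9  -21.    32.4] j [-0.63 -0.38 -0.44  1.24  0.23 -0.69]
pred eye px [246.3 155.4] tip px [215.6 163. ]
tile1_eye [([197.9, 201.0], 0.9)]
hook1 [([201.9, 195.5], 0.8), ([208.4, 170.5], 0.75), ([198.1, 229.3], 0.75), ([193.4, 262.7], 0.66)]
wrist pred eye [259. 331.]
tile mask in wrist: cols [154. 354.] 18410
t [-25, 5, 16] a [-0.05, -0.21, -0.12] -> [ 0.524 -0.16   0.355]
t [13, -2, 28] a [-0.0, -0.1, 0.0] -> [ 0.528 -0.161  0.325]
t [12, -2, 25] a [-0.0, -0.09, 0.0] -> [ 0.534 -0.162  0.298]
t [14, -1, 18] a [-0.0, -0.09, 0.0] -> [ 0.536 -0.162  0.275]
t [22, -1, 17] a [-0.0, -0.1, 0.0] -> [ 0.534 -0.164  0.247]
```

>>> play_rows:
  moves:
    - {"tx": -6, "ty": 1, "tz": 4, "ax": -0.01, "ay": -0.05, "az": -0.03, "grip": 1}
    - {"tx": -12, "ty": 3, "tz": 8, "ax": -0.02, "ay": -0.1, "az": -0.06, "grip": 1}
    - {"tx": -18, "ty": 4, "tz": 12, "ax": -0.04, "ay": -0.15, "az": -0.09, "grip": 1}
    - {"tx": -25, "ty": 5, "tz": 16, "ax": -0.05, "ay": -0.21, "az": -0.12, "grip": 1}
    - {"tx": -25, "ty": 5, "tz": 16, "ax": -0.05, "ay": -0.21, "az": -0.12, "grip": 1}

```text
clock: 36.88
tool_pos: [0.5239, -0.1596, 0.354]
orientation: [-0.101, 0.955, 0.028, 0.276]
contact_force: [-0.7, 0.5, -2.4]
grip_width: 0.0463
gripper_force: 62.0
```

Run:
```python
from h import *
look(None,1,eye=(-.048,0,.170)); checkeye(1)
k=dict(eye=(-.048,0,.170),psi=12)
plan(hang(1,52,-.032,.032,**k),hang(1,47,-.018,.018,**k),hang(1,42,-.008,.008,**k),hang(1,36,-.003,-.003,**k))
```

```text
tcp [ 0.5239 -0.1596  0.354 ] psi 11.9 phi 57.8 grip 0.0463 62.0 F [-0.7  0.5 -2.4]
eye rel hook (rack x,y,z mm) [-45.9   0.2  45.7] j [-0.63 -0.41 -0.52  1.07  0.41 -0.76]
pred eye px [224.1 156.1] tip px [215.6 163. ]
tile1_eye [([198.5, 200.6], 0.55)]
hook1 [([193.3, 259.9], 0.93), ([196.8, 229.0], 0.83), ([200.7, 196.1], 0.75), ([208.7, 170.3], 0.71)]
wrist pred eye [258. 328.]
tile mask in wrist: cols [166. 355.] 17282
t [13, -2, 26] a [-0.0, -0.1, 0.0] -> [ 0.527 -0.161  0.326]
t [12, -2, 24] a [-0.0, -0.09, 0.0] -> [ 0.532 -0.162  0.3  ]
t [14, -1, 19] a [-0.0, -0.09, 0.0] -> [ 0.535 -0.163  0.276]
t [23, -1, 17] a [-0.0, -0.1, 0.0] -> [ 0.533 -0.164  0.248]
```

>>> play_rows:
  moves:
    - {"tx": 3, "ty": 0, "tz": 6, "ax": 0, "ay": -0.03, "az": 0, "grip": 1}
    - {"tx": 6, "ty": -1, "tz": 12, "ax": 0, "ay": -0.05, "az": 0, "grip": 1}
    - {"tx": 9, "ty": -2, "tz": 19, "ax": 0, "ay": -0.08, "az": 0, "grip": 1}
    - {"tx": 13, "ty": -2, "tz": 26, "ax": 0, "ay": -0.1, "az": 0, "grip": 1}
    - {"tx": 13, "ty": -2, "tz": 26, "ax": 0, "ay": -0.1, "az": 0, "grip": 1}

```text
clock: 37.5
tool_pos: [0.5265, -0.1609, 0.3243]
orientation: [-0.099, 0.941, 0.034, 0.322]
contact_force: [-0.4, 0.3, -1.4]
grip_width: 0.0459
gripper_force: 62.0
```

Run:
```python
from h import *
look(None,1,eye=(-.048,0,.170))
p,q,s=state(); im,cal=shot("side"); e=proj("side",p+q.apply((-.048,0,.17)),cal); print(e)
x,y=e.astype(int); hsv=cv2.cvtColor(im,cv2.COLOR_RGB2HSV)
m=(hsv[...,0]<13)&(hsv[...,1]>125)&(hsv[...,2]>100)
for r in m[y-14:y+16,x-18:x+22]: print("".join("#" if v else "." for v in r))
```

```text
tcp [ 0.5265 -0.1609  0.3243] psi 12.0 phi 52.2 grip 0.0459 62.0 F [-0.4  0.3 -1.4]
eye rel hook (rack x,y,z mm) [-32.6   0.3  29.3] j [-0.65 -0.45 -0.63  0.93  0.48 -0.74]
[218.64930777 161.43711506]
........................................
........................................
........................................
............#...........................
...........####.........................
..........#######.......................
..........#########.....................
..........###########...................
..........##############................
..........######.#########..............
..........######.###########............
..........######.#############..........
..........######..############..........
...........#####...##############.......
..........#######...##############......
..........########..#################...
...........#########.###################
...........#############################
..........#############################.
.............#########################..
..............#######################...
................####################....
..................#################.....
....................##############......
......................###########.......
........................########........
..........................######........
.............................##.........
........................................
........................................
```

>>> play_rows:
  moves:
    - {"tx": 3, "ty": 0, "tz": 6, "ax": 0, "ay": -0.02, "az": 0, "grip": 1}
    - {"tx": 6, "ty": -1, "tz": 12, "ax": 0, "ay": -0.04, "az": 0, "grip": 1}
    - {"tx": 9, "ty": -1, "tz": 18, "ax": 0, "ay": -0.06, "az": 0, "grip": 1}
    - {"tx": 12, "ty": -2, "tz": 24, "ax": 0, "ay": -0.09, "az": 0, "grip": 1}
    - {"tx": 12, "ty": -2, "tz": 24, "ax": 0, "ay": -0.09, "az": 0, "grip": 1}

```text
clock: 37.97
tool_pos: [0.5325, -0.1619, 0.2989]
orientation: [-0.098, 0.925, 0.038, 0.364]
contact_force: [-0.9, 0.1, -1.5]
grip_width: 0.046
gripper_force: 62.0
```

>>> play_rows:
  moves:
    - {"tx": 4, "ty": 0, "tz": 5, "ax": 0, "ay": -0.02, "az": 0, "grip": 1}
    - {"tx": 8, "ty": 0, "tz": 10, "ax": 0, "ay": -0.04, "az": 0, "grip": 1}
    - {"tx": 11, "ty": -1, "tz": 15, "ax": 0, "ay": -0.06, "az": 0, "grip": 1}
    - {"tx": 14, "ty": -1, "tz": 19, "ax": 0, "ay": -0.09, "az": 0, "grip": 1}
    - {"tx": 14, "ty": -1, "tz": 19, "ax": 0, "ay": -0.09, "az": 0, "grip": 1}

```text
clock: 38.38
tool_pos: [0.5354, -0.1624, 0.2759]
orientation: [-0.096, 0.908, 0.042, 0.406]
contact_force: [0.0, 0.0, -1.9]
grip_width: 0.0463
gripper_force: 62.0
```

>>> play_rows:
  moves:
    - {"tx": 6, "ty": 0, "tz": 4, "ax": 0, "ay": -0.03, "az": 0, "grip": 1}
    - {"tx": 12, "ty": 0, "tz": 8, "ax": 0, "ay": -0.06, "az": 0, "grip": 1}
    - {"tx": 17, "ty": -1, "tz": 12, "ax": 0, "ay": -0.08, "az": 0, "grip": 1}
    - {"tx": 22, "ty": -1, "tz": 16, "ax": 0, "ay": -0.1, "az": 0, "grip": 1}
    - {"tx": 22, "ty": -1, "tz": 16, "ax": 0, "ay": -0.1, "az": 0, "grip": 1}

```text
clock: 38.8
tool_pos: [0.5331, -0.1641, 0.249]
orientation: [-0.094, 0.887, 0.047, 0.451]
contact_force: [-2.0, 0.6, 0.0]
grip_width: 0.0458
gripper_force: 62.2
```

Run:
```python
from h import *
look("q",1,eye=(-.048,0,.170)); wire(1)
```

```text
tcp [ 0.5331 -0.1641  0.249 ] psi 12.0 phi 36.1 grip 0.0458 62.2 F [-2.   0.6  0. ]
eye rel hook (rack x,y,z mm) [-3.   0.  -2.5] j [-0.69 -0.53 -0.9   0.49  0.68 -0.64]
0.012 (202, 169) 179,143,135 196,117,84 197,119,89 189,116,86 143,88,67|194,164,158 196,116,83 195,118,88 186,114,85 142,87,65
0 (207, 169) 102,66,50 110,67,52 95,64,52 88,76,73 84,83,85|89,55,43 92,60,49 87,78,77 84,89,91 86,82,80
-0.006 (209, 168) 109,67,50 108,69,55 81,69,64 149,152,153 193,197,198|91,78,75 88,89,89 84,86,88 106,108,110 114,114,115
-0.012 (211, 166) 82,51,40 78,46,31 122,96,79 167,154,148 185,186,188|81,69,64 149,152,153 193,197,198 179,182,184 144,144,146
-0.018 (213, 165) 170,127,92 179,139,106 165,151,142 179,181,184 199,202,205|172,172,173 186,187,188 182,186,188 155,159,162 140,129,124
-0.024 (215, 163) 165,126,93 157,119,86 151,121,94 146,119,97 163,124,92|165,151,142 179,181,184 199,202,205 193,196,199 133,134,135
```

>>> play_rows:
  moves:
    - {"tx": 0, "ty": 0, "tz": 0, "ax": 0, "ay": 0, "az": 0, "grip": 0}
    - {"tx": 0, "ty": 0, "tz": 0, "ax": 0, "ay": 0, "az": 0, "grip": -0.4}
    - {"tx": 0, "ty": 0, "tz": 0, "ax": 0, "ay": 0, "az": 0, "grip": -1}
    - {"tx": 0, "ty": 0, "tz": 0, "ax": 0, "ay": 0, "az": 0, "grip": -1}
    - {"tx": 0, "ty": 0, "tz": 0, "ax": 0, "ay": 0, "az": 0, "grip": -1}

```text
clock: 39.37
tool_pos: [0.5334, -0.1641, 0.2497]
orientation: [-0.095, 0.886, 0.046, 0.451]
contact_force: [-0.2, -0.5, 0.2]
grip_width: 0.0855
gripper_force: 0.0
```

Run:
```python
from h import *
look(None,1)
W=[((.525,-.164,.315),12,53),((.50,-.14,.42),20,82),((.46,-.05,.46),45,90)]
for w in W: print(ik(*w))
plan(*W)
```

```text
tcp [ 0.5334 -0.1641  0.2497] psi 12.0 phi 36.0 grip 0.0855 0.0 F [-0.2 -0.5  0.2]
eye rel hook (rack x,y,z mm) [-4.2 -0.1 -0.4] j [-0.69 -0.53 -0.9   0.49  0.68 -0.64]
(array([-0.44, -0.65,  0.71]), '')
(array([-0.24, -0.2 ,  1.46]), '')
(array([-0.31, -0.19,  1.69]), '')
t [-48, 2, -45] a [-0.0, 0.3, 0.0] -> [ 0.525 -0.164  0.315]
t [-47, 28, -96] a [-0.06, 0.5, -0.13] -> [ 0.5  -0.14  0.42]
t [0, 98, -40] a [-0.03, 0.14, -0.43] -> [ 0.461 -0.05   0.46 ]
```

>>> play_rows:
  moves:
    - {"tx": -10, "ty": 0, "tz": -9, "ax": 0, "ay": 0.06, "az": 0, "grip": -1}
    - {"tx": -20, "ty": 1, "tz": -18, "ax": 0, "ay": 0.12, "az": 0, "grip": -1}
    - {"tx": -30, "ty": 1, "tz": -27, "ax": 0, "ay": 0.18, "az": 0, "grip": -1}
    - {"tx": -40, "ty": 2, "tz": -36, "ax": 0, "ay": 0.24, "az": 0, "grip": -1}
    - {"tx": -48, "ty": 2, "tz": -45, "ax": 0, "ay": 0.3, "az": 0, "grip": -1}

```text
clock: 39.78
tool_pos: [0.5248, -0.1635, 0.316]
orientation: [-0.101, 0.944, 0.031, 0.313]
contact_force: [0.9, -1.3, -1.5]
grip_width: 0.0854
gripper_force: 0.0
```

>>> play_rows:
  moves:
    - {"tx": -9, "ty": 5, "tz": -19, "ax": -0.01, "ay": 0.1, "az": -0.03, "grip": -1}
    - {"tx": -19, "ty": 11, "tz": -38, "ax": -0.02, "ay": 0.2, "az": -0.05, "grip": -1}
    - {"tx": -28, "ty": 17, "tz": -57, "ax": -0.04, "ay": 0.3, "az": -0.08, "grip": -1}
    - {"tx": -38, "ty": 23, "tz": -77, "ax": -0.05, "ay": 0.4, "az": -0.1, "grip": -1}
    - {"tx": -47, "ty": 28, "tz": -96, "ax": -0.06, "ay": 0.5, "az": -0.13, "grip": -1}

```text
clock: 40.2
tool_pos: [0.4993, -0.1399, 0.4214]
orientation: [-0.176, 0.982, 0.013, 0.067]
contact_force: [0.1, 0.0, -0.2]
grip_width: 0.085
gripper_force: 0.0
```

>>> play_rows:
  moves:
    - {"tx": 0, "ty": 20, "tz": -8, "ax": -0.01, "ay": 0.03, "az": -0.09, "grip": -1}
    - {"tx": 0, "ty": 40, "tz": -16, "ax": -0.01, "ay": 0.06, "az": -0.18, "grip": -1}
    - {"tx": 0, "ty": 60, "tz": -24, "ax": -0.02, "ay": 0.09, "az": -0.27, "grip": -1}
    - {"tx": 0, "ty": 80, "tz": -32, "ax": -0.03, "ay": 0.12, "az": -0.36, "grip": -1}
    - {"tx": 0, "ty": 98, "tz": -40, "ax": -0.03, "ay": 0.14, "az": -0.43, "grip": -1}

```text
clock: 40.62
tool_pos: [0.4601, -0.0494, 0.46]
orientation: [-0.384, 0.923, 0.001, -0.001]
contact_force: [0.6, 0.3, -0.5]
grip_width: 0.0849
gripper_force: 0.0
```

Run:
```python
from h import *
np.set_printoptions(precision=4,suppress=True)
p,q,s=state(); print(p,s["joint_pos"].round(2))
a,ca=shot("scene","r_scene"); b,cb=shot("side","r_side"); w,_=shot("wrist")
r={}
for l in("keeper_bar","keeper_hinge"):
    for c in("scene","side"):
        r[l,c]=[(np.array(d["pixel"]),round(d["conf"],2)) for d in env.spot_point(l,c) if d["conf"]>.3]; print(l,c,r[l,c])
    if r[l,"scene"] and r[l,"side"]: print(tri([ray(c,r[l,c][0][0]) for c in("scene","side")]))
# predicted bar for angles
rot=R.from_euler("z",RY)
for th in(0,1.1,1.2,1.3,1.4,1.5):
    B=lambda y:rot.apply([.035-.062*np.cos(th),y,0])+[.6887,.0082,.226+.062*np.sin(th)]
    print(th,B(0).round(4),[ (proj(c,B(-.19)).round(),proj(c,B(0)).round(),proj(c,B(.19)).round()) for c in("scene","side")])
x=np.vstack([a[190:330,160:420,::-1][:,:],]) 
C=cv2.resize(a[180:330,170:420,::-1],(400,300),interpolation=cv2.INTER_CUBIC);D=cv2.resize(b[110:310,130:330,::-1],(400,300),interpolation=cv2.INTER_CUBIC)
cv2.imwrite("pics/r.png",np.vstack([np.hstack([C,D]),np.hstack([cv2.resize(b[:,:,::-1],(400,300)),cv2.resize(a[:,:,::-1],(400,300))])]))
```

```text
[ 0.4601 -0.0494  0.46  ] [-0.39 -0.29 -0.17  1.69 -0.   -1.18]
keeper_bar scene [(array([289.6, 225. ]), 0.86)]
keeper_bar side [(array([189.5, 177.6]), 0.88)]
(array([0.703 , 0.0099, 0.2965]), [np.float64(0.0035234204419143426), np.float64(0.003523420441914319)])
keeper_hinge scene [(array([469. , 289.9]), 0.66), (array([287.1, 251.8]), 0.63)]
keeper_hinge side [(array([182.5, 201.1]), 0.82)]
(array([0.7149, 0.2478, 0.4186]), [np.float64(0.0831874877944595), np.float64(0.08318748779445946)])
0 [0.6618 0.0064 0.226 ] [(array([202., 201.]), array([292., 227.]), array([391., 254.])), (array([218., 146.]), array([211., 201.]), array([201., 278.]))]
1.1 [0.6956 0.0087 0.2813] [(array([192., 198.]), array([289., 225.]), array([394., 254.])), (array([203., 128.]), array([193., 184.]), array([179., 262.]))]
1.2 [0.7012 0.009  0.2838] [(array([191., 199.]), array([288., 226.]), array([394., 256.])), (array([201., 127.]), array([190., 183.]), array([175., 261.]))]
1.3 [0.7071 0.0094 0.2857] [(array([189., 201.]), array([287., 228.]), array([394., 258.])), (array([198., 127.]), array([187., 182.]), array([172., 260.]))]
1.4 [0.7131 0.0098 0.2871] [(array([188., 203.]), array([286., 230.]), array([393., 261.])), (array([196., 126.]), array([184., 182.]), array([168., 260.]))]
1.5 [0.7192 0.0103 0.2878] [(array([187., 205.]), array([285., 233.]), array([393., 263.])), (array([193., 126.]), array([181., 181.]), array([164., 259.]))]
```

View pics/r.png

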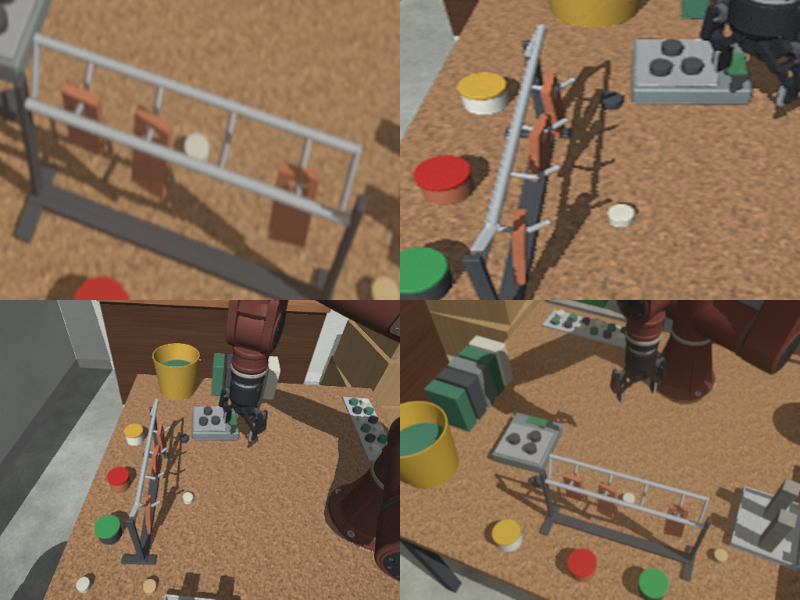

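```bash
cat >> h.py <<'E'
rot=R.from_euler("z",RY)
def bar(th): return rot.apply([.035-.062*np.cos(th),0,0])+[.6887,.0082,.226+.062*np.sin(th)]
E
python3 - <<'E'
from h import *
b=bar(1.2); W=[(b+[-.03,0,.226],93.9),(b+[0,0,.216],93.9)]
for w in W: print(ik(*w))
plan(*W,(b+[0,0,.155],93.9))
print("arc (tool frame mm), rel to 1.2"); Q=ori(93.9)
for th in np.arange(1.12,-.01,-.08): print(round(th,2),(Q.inv().apply(bar(th)-b)*1000).round(0))
E
```

```text
(array([0.38, 0.61, 1.8 ]), '')
(array([0.48, 0.72, 1.81]), '')
t [-96, -53, -26] a [0.0, 0.0, -0.43] -> [ 0.566 -0.021  0.485]
t [-65, -88, -25] a [0.0, 0.0, -0.43] -> [0.671 0.009 0.51 ]
t [2, -30, 10] a [0.0, 0.0, 0.0] -> [0.702 0.009 0.499]
t [0, 0, 61] a [0.0, 0.0, 0.0] -> [0.701 0.009 0.438]
arc (tool frame mm), rel to 1.2
1.12 [-0.  5.  2.]
1.04 [-0.  9.  4.]
0.96 [-0. 13.  7.]
0.88 [-0. 17. 10.]
0.8 [-0. 21. 13.]
0.72 [-0. 24. 17.]
0.64 [-0. 27. 21.]
0.56 [-0. 30. 25.]
0.48 [-0. 33. 29.]
0.4 [-0. 35. 34.]
0.32 [-0. 36. 38.]
0.24 [-0. 38. 43.]
0.16 [-0. 39. 48.]
0.08 [-0. 39. 53.]
-0.0 [-0. 40. 58.]
```

>>> play_rows:
  moves:
    - {"tx": -19, "ty": -11, "tz": -5, "ax": 0, "ay": 0, "az": -0.09, "grip": -1}
    - {"tx": -38, "ty": -22, "tz": -10, "ax": 0, "ay": 0, "az": -0.18, "grip": -1}
    - {"tx": -58, "ty": -32, "tz": -16, "ax": 0, "ay": 0, "az": -0.27, "grip": -1}
    - {"tx": -77, "ty": -43, "tz": -21, "ax": 0, "ay": 0, "az": -0.36, "grip": -1}
    - {"tx": -96, "ty": -53, "tz": -26, "ax": 0, "ay": 0, "az": -0.43, "grip": -1}

```text
clock: 41.38
tool_pos: [0.5672, -0.0206, 0.4847]
orientation: [-0.571, 0.821, 0.002, -0.0]
contact_force: [0.2, -0.7, 0.2]
grip_width: 0.0853
gripper_force: 0.0
```

>>> play_rows:
  moves:
    - {"tx": -13, "ty": -18, "tz": -5, "ax": 0, "ay": 0, "az": -0.09, "grip": -1}
    - {"tx": -26, "ty": -36, "tz": -10, "ax": 0, "ay": 0, "az": -0.18, "grip": -1}
    - {"tx": -39, "ty": -54, "tz": -15, "ax": 0, "ay": 0, "az": -0.27, "grip": -1}
    - {"tx": -52, "ty": -72, "tz": -20, "ax": 0, "ay": 0, "az": -0.36, "grip": -1}
    - {"tx": -65, "ty": -88, "tz": -25, "ax": 0, "ay": 0, "az": -0.43, "grip": -1}

```text
clock: 41.8
tool_pos: [0.6726, 0.0093, 0.5092]
orientation: [0.733, -0.68, -0.002, 0.0]
contact_force: [0.4, -0.2, 0.4]
grip_width: 0.0853
gripper_force: 0.0
```

>>> play_rows:
  moves:
    - {"tx": 1, "ty": -10, "tz": 3, "ax": 0, "ay": 0, "az": 0, "grip": -1}
    - {"tx": 2, "ty": -20, "tz": 6, "ax": 0, "ay": 0, "az": 0, "grip": -1}
    - {"tx": 2, "ty": -30, "tz": 10, "ax": 0, "ay": 0, "az": 0, "grip": -1}
    - {"tx": 2, "ty": -30, "tz": 10, "ax": 0, "ay": 0, "az": 0, "grip": -1}
    - {"tx": 2, "ty": -30, "tz": 10, "ax": 0, "ay": 0, "az": 0, "grip": -1}

```text
clock: 42.22
tool_pos: [0.7016, 0.0094, 0.4987]
orientation: [0.732, -0.681, -0.002, 0.001]
contact_force: [-0.2, 0.4, 0.3]
grip_width: 0.0854
gripper_force: 0.0
```

Run:
```python
from h import *
p,q,s=state(); print(p,q.as_matrix()[:,0].round(3),s["joint_pos"].round(2),s["contact_force"])
b=bar(1.2); plan((b+[0,0,.155],93.9))
im,cal=shot("wrist","s")
rot=R.from_euler("z",RY)
# grey-bright profile along rack x at several y, at bar height, in the wrist view
g=im.astype(int)
for y in(-.03,0.,.03):
    o=[]
    for x in np.arange(-.03,.045,.004):
        P=rot.apply([x,y,0])+[.6887,.0082,.284]; u=proj("wrist",P,cal).round().astype(int)
        o.append("%d:%s"%(x*1000,tuple(g[u[1],u[0]]) if 0<=u[0]<512 and 0<=u[1]<384 else None))
    print(y,u,o)
```

```text
[0.70158    0.00943598 0.49866015] [ 0.071 -0.997 -0.003] [-0.17  0.52  0.77  1.82  0.   -1.81] [-0.18099806  0.35061903  0.31148324]
t [1, 0, 60] a [0.0, 0.0, 0.0] -> [0.701 0.009 0.439]
-0.03 [211 171] ['-30:(np.int64(222), np.int64(163), np.int64(107))', '-26:(np.int64(198), np.int64(144), np.int64(95))', '-22:(np.int64(204), np.int64(148), np.int64(98))', '-18:(np.int64(221), np.int64(162), np.int64(106))', '-13:(np.int64(220), np.int64(159), np.int64(106))', '-9:(np.int64(224), np.int64(165), np.int64(107))', '-5:(np.int64(221), np.int64(162), np.int64(106))', '-1:(np.int64(136), np.int64(98), np.int64(65))', '2:(np.int64(109), np.int64(80), np.int64(53))', '6:(np.int64(112), np.int64(116), np.int64(117))', '10:(np.int64(224), np.int64(227), np.int64(230))', '13:(np.int64(206), np.int64(213), np.int64(218))', '18:(np.int64(96), np.int64(100), np.int64(107))', '22:(np.int64(95), np.int64(99), np.int64(105))', '26:(np.int64(218), np.int64(222), np.int64(225))', '30:(np.int64(191), np.int64(194), np.int64(198))', '34:(np.int64(201), np.int64(146), np.int64(95))', '38:(np.int64(220)
[... 1370 characters left out ...]
p.int64(215), np.int64(157), np.int64(103))', '-5:(np.int64(202), np.int64(148), np.int64(97))', '-1:(np.int64(205), np.int64(149), np.int64(97))', '2:(np.int64(224), np.int64(164), np.int64(107))', '6:(np.int64(91), np.int64(96), np.int64(101))', '10:(np.int64(231), np.int64(235), np.int64(238))', '13:(np.int64(207), np.int64(214), np.int64(219))', '18:(np.int64(46), np.int64(48), np.int64(53))', '22:(np.int64(62), np.int64(64), np.int64(67))', '26:(np.int64(220), np.int64(223), np.int64(226))', '30:(np.int64(205), np.int64(211), np.int64(216))', '34:(np.int64(65), np.int64(67), np.int64(73))', '38:(np.int64(64), np.int64(68), np.int64(74))', '42:(np.int64(66), np.int64(70), np.int64(76))']
```

>>> play_rows:
  moves:
    - {"tx": 0, "ty": 0, "tz": 15, "ax": 0, "ay": 0, "az": 0, "grip": -1}
    - {"tx": 0, "ty": 0, "tz": 30, "ax": 0, "ay": 0, "az": 0, "grip": -1}
    - {"tx": 0, "ty": 0, "tz": 45, "ax": 0, "ay": 0, "az": 0, "grip": -1}
    - {"tx": 0, "ty": 0, "tz": 60, "ax": 0, "ay": 0, "az": 0, "grip": -1}
    - {"tx": 0, "ty": 0, "tz": 60, "ax": 0, "ay": 0, "az": 0, "grip": -1}

```text
clock: 42.68
tool_pos: [0.7002, 0.0102, 0.4373]
orientation: [0.732, -0.681, -0.003, 0.001]
contact_force: [-1.0, -0.6, -0.4]
grip_width: 0.0855
gripper_force: 0.0
```

>>> play_rows:
  moves:
    - {"tx": 0, "ty": 0, "tz": 0, "ax": 0, "ay": 0, "az": 0, "grip": 0}
    - {"tx": 0, "ty": 0, "tz": 0, "ax": 0, "ay": 0, "az": 0, "grip": 0.5}
    - {"tx": 0, "ty": 0, "tz": 0, "ax": 0, "ay": 0, "az": 0, "grip": 0.7}
    - {"tx": 0, "ty": 0, "tz": 0, "ax": 0, "ay": 0, "az": 0, "grip": 1}
    - {"tx": 0, "ty": 0, "tz": 0, "ax": 0, "ay": 0, "az": 0, "grip": 1}
  force: 25

```text
clock: 43.1
tool_pos: [0.7012, 0.0103, 0.441]
orientation: [0.732, -0.681, -0.001, -0.0]
contact_force: [0.4, 0.1, -0.2]
grip_width: 0.0254
gripper_force: 0.0
```

>>> play_rows:
  moves:
    - {"tx": 0, "ty": 0, "tz": 0, "ax": 0, "ay": 0, "az": 0, "grip": 1}
    - {"tx": 0, "ty": 0, "tz": 0, "ax": 0, "ay": 0, "az": 0, "grip": 1}
    - {"tx": 0, "ty": 0, "tz": 0, "ax": 0, "ay": 0, "az": 0, "grip": 1}
    - {"tx": 0, "ty": 0, "tz": 0, "ax": 0, "ay": 0, "az": 0, "grip": 1}
    - {"tx": 0, "ty": 0, "tz": 0, "ax": 0, "ay": 0, "az": 0, "grip": 1}

```text
clock: 43.52
tool_pos: [0.701, 0.0103, 0.4406]
orientation: [0.732, -0.681, -0.001, -0.0]
contact_force: [-1.5, -0.4, 5.3]
grip_width: 0.0089
gripper_force: 24.5
```

>>> play_rows:
  moves:
    - {"tx": 0, "ty": 5, "tz": 2, "ax": 0, "ay": 0, "az": 0, "grip": 1}
    - {"tx": 0, "ty": 9, "tz": 4, "ax": 0, "ay": 0, "az": 0, "grip": 1}
    - {"tx": 0, "ty": 13, "tz": 7, "ax": 0, "ay": 0, "az": 0, "grip": 1}
    - {"tx": 0, "ty": 17, "tz": 10, "ax": 0, "ay": 0, "az": 0, "grip": 1}
    - {"tx": 0, "ty": 21, "tz": 13, "ax": 0, "ay": 0, "az": 0, "grip": 1}

```text
clock: 43.93
tool_pos: [0.6803, 0.0088, 0.4273]
orientation: [0.732, -0.681, -0.001, -0.001]
contact_force: [5.6, 0.3, 1.3]
grip_width: 0.0087
gripper_force: 25.1
```

>>> play_rows:
  moves:
    - {"tx": 0, "ty": 3, "tz": 4, "ax": 0, "ay": 0, "az": 0, "grip": 1}
    - {"tx": 0, "ty": 6, "tz": 8, "ax": 0, "ay": 0, "az": 0, "grip": 1}
    - {"tx": 0, "ty": 9, "tz": 12, "ax": 0, "ay": 0, "az": 0, "grip": 1}
    - {"tx": 0, "ty": 12, "tz": 16, "ax": 0, "ay": 0, "az": 0, "grip": 1}
    - {"tx": 0, "ty": 14, "tz": 21, "ax": 0, "ay": 0, "az": 0, "grip": 1}

```text
clock: 44.35
tool_pos: [0.6659, 0.0078, 0.4062]
orientation: [0.732, -0.681, -0.001, -0.0]
contact_force: [1.9, -0.1, 5.2]
grip_width: 0.0085
gripper_force: 25.8
```

Run:
```python
from h import *
p,q,s=state(); print(p,s["grip_width"],s["gripper_force"],s["contact_force"])
print("target for closed",ori(93.9).inv().apply(bar(0)+[0,0,.155]-p)*1000)
im,_=shot("side")
print([ (d["pixel"],round(d["conf"],2)) for d in env.spot_point("keeper_bar","side")], proj("side",p-[0,0,.155]))
```

```text
[0.66589448 0.00784106 0.40622745] 0.008497047257926698 25.848514437675476 [ 1.85687056 -0.06655128  5.18022326]
target for closed [ 1.17768068  4.22287697 25.22744674]
[([206.9, 193.4], 0.71)] [207.90184818 194.07560499]
```

Working as planned, ~4 N. Finish the arc, pressing slightly past the end.

>>> play_rows:
  moves:
    - {"tx": 0, "ty": 1, "tz": 5, "ax": 0, "ay": 0, "az": 0, "grip": 1}
    - {"tx": 0, "ty": 3, "tz": 10, "ax": 0, "ay": 0, "az": 0, "grip": 1}
    - {"tx": 0, "ty": 4, "tz": 15, "ax": 0, "ay": 0, "az": 0, "grip": 1}
    - {"tx": 0, "ty": 4, "tz": 20, "ax": 0, "ay": 0, "az": 0, "grip": 1}
    - {"tx": 0, "ty": 4, "tz": 23, "ax": 0, "ay": 0, "az": 0, "grip": 1}

```text
clock: 44.87
tool_pos: [0.6612, 0.0075, 0.3823]
orientation: [0.732, -0.681, -0.003, 0.001]
contact_force: [-6.2, -1.1, 4.9]
grip_width: 0.0089
gripper_force: 26.7
```

>>> play_rows:
  moves:
    - {"tx": 0, "ty": 0, "tz": 1, "ax": 0, "ay": 0, "az": 0, "grip": 1}
    - {"tx": 0, "ty": 0, "tz": 2, "ax": 0, "ay": 0, "az": 0, "grip": 1}
    - {"tx": 0, "ty": 0, "tz": 3, "ax": 0, "ay": 0, "az": 0, "grip": 1}
    - {"tx": 0, "ty": 0, "tz": 4, "ax": 0, "ay": 0, "az": 0, "grip": 1}
    - {"tx": 0, "ty": 0, "tz": 4, "ax": 0, "ay": 0, "az": 0, "grip": 1}

```text
clock: 45.28
tool_pos: [0.6612, 0.0076, 0.3788]
orientation: [0.732, -0.681, -0.003, 0.001]
contact_force: [-7.3, -0.5, 5.8]
grip_width: 0.0092
gripper_force: 26.9
```

>>> play_rows:
  moves:
    - {"tx": 0, "ty": 0, "tz": 1, "ax": 0, "ay": 0, "az": 0, "grip": 1}
    - {"tx": 0, "ty": 0, "tz": 2, "ax": 0, "ay": 0, "az": 0, "grip": 1}
    - {"tx": 0, "ty": 0, "tz": 3, "ax": 0, "ay": 0, "az": 0, "grip": 1}
    - {"tx": 0, "ty": 0, "tz": 3, "ax": 0, "ay": 0, "az": 0, "grip": 1}
    - {"tx": 0, "ty": 0, "tz": 3, "ax": 0, "ay": 0, "az": 0, "grip": 1}

```text
clock: 45.7
tool_pos: [0.6609, 0.0076, 0.3785]
orientation: [0.732, -0.681, -0.002, 0.001]
contact_force: [-14.1, 0.6, 20.2]
grip_width: 0.0088
gripper_force: 28.3
```

>>> play_rows:
  moves:
    - {"tx": 0, "ty": 0, "tz": 1, "ax": 0, "ay": 0, "az": 0, "grip": 1}
    - {"tx": 0, "ty": 0, "tz": 2, "ax": 0, "ay": 0, "az": 0, "grip": 1}
    - {"tx": 0, "ty": 0, "tz": 2, "ax": 0, "ay": 0, "az": 0, "grip": 1}
    - {"tx": 0, "ty": 0, "tz": 2, "ax": 0, "ay": 0, "az": 0, "grip": 1}
    - {"tx": 0, "ty": 0, "tz": 2, "ax": 0, "ay": 0, "az": 0, "grip": 1}

```text
clock: 46.12
tool_pos: [0.6607, 0.0077, 0.3783]
orientation: [0.732, -0.681, -0.001, 0.001]
contact_force: [-18.1, 0.8, 29.6]
grip_width: 0.0092
gripper_force: 29.3
```

>>> play_rows:
  moves:
    - {"tx": 0, "ty": 0, "tz": -2, "ax": 0, "ay": 0, "az": 0, "grip": 1}
    - {"tx": 0, "ty": -1, "tz": -3, "ax": 0, "ay": 0, "az": 0, "grip": 1}
    - {"tx": 0, "ty": -1, "tz": -3, "ax": 0, "ay": 0, "az": 0, "grip": -0.2}
    - {"tx": 0, "ty": -1, "tz": -3, "ax": 0, "ay": 0, "az": 0, "grip": -0.2}
    - {"tx": 0, "ty": -1, "tz": -3, "ax": 0, "ay": 0, "az": 0, "grip": -0.2}

```text
clock: 46.53
tool_pos: [0.663, 0.0077, 0.3763]
orientation: [0.732, -0.681, -0.002, 0.0]
contact_force: [0.2, 0.8, -0.1]
grip_width: 0.0446
gripper_force: 0.0
```

>>> play_rows:
  moves:
    - {"tx": 0, "ty": 0, "tz": 0, "ax": 0, "ay": 0, "az": 0, "grip": -0.2}
    - {"tx": 0, "ty": 0, "tz": -15, "ax": 0, "ay": 0, "az": 0, "grip": -0.2}
    - {"tx": 0, "ty": 0, "tz": -40, "ax": 0, "ay": 0, "az": 0, "grip": -0.2}
    - {"tx": 0, "ty": 0, "tz": -70, "ax": 0, "ay": 0, "az": 0, "grip": -0.2}
    - {"tx": 0, "ty": 0, "tz": -100, "ax": 0, "ay": 0, "az": 0, "grip": -0.2}

```text
clock: 46.95
tool_pos: [0.6631, 0.0076, 0.4774]
orientation: [0.732, -0.681, -0.002, 0.0]
contact_force: [0.7, 0.3, 0.6]
grip_width: 0.0514
gripper_force: 0.0
```

>>> play_rows:
  moves:
    - {"tx": 0, "ty": 35, "tz": 0, "ax": 0, "ay": 0, "az": 0, "grip": -0.2}
    - {"tx": 0, "ty": 70, "tz": 0, "ax": 0, "ay": 0, "az": 0, "grip": -0.2}
    - {"tx": 0, "ty": 105, "tz": 0, "ax": 0, "ay": 0, "az": 0, "grip": -0.2}
    - {"tx": 0, "ty": 140, "tz": 0, "ax": 0, "ay": 0, "az": 0, "grip": -0.2}
    - {"tx": 0, "ty": 160, "tz": 0, "ax": 0, "ay": 0, "az": 0, "grip": -0.2}

```text
clock: 47.37
tool_pos: [0.5013, -0.0039, 0.4775]
orientation: [0.732, -0.681, -0.002, 0.0]
contact_force: [-0.0, -0.2, 0.6]
grip_width: 0.0513
gripper_force: 0.0
```

>>> play_rows:
  moves:
    - {"tx": 40, "ty": 0, "tz": 0, "ax": 0, "ay": 0, "az": 0, "grip": -0.2}
    - {"tx": 80, "ty": 0, "tz": 0, "ax": 0, "ay": 0, "az": 0, "grip": -0.2}
    - {"tx": 120, "ty": 0, "tz": 0, "ax": 0, "ay": 0, "az": 0, "grip": -0.2}
    - {"tx": 150, "ty": 0, "tz": 0, "ax": 0, "ay": 0, "az": 0, "grip": -0.2}
    - {"tx": 150, "ty": 0, "tz": 0, "ax": 0, "ay": 0, "az": 0, "grip": -0.2}

```text
clock: 47.78
tool_pos: [0.5145, -0.1584, 0.4759]
orientation: [0.731, -0.683, -0.002, 0.001]
contact_force: [-0.4, 0.5, -0.9]
grip_width: 0.0509
gripper_force: 0.0
```

Run:
```python
from h import *
np.set_printoptions(precision=4,suppress=True)
p,q,s=state(); print(p,s["contact_force"])
a,ca=shot("scene"); b,cb=shot("side")
r=[]
for c in("scene","side"):
    d=env.spot_point("keeper_bar",c)[0]; print(c,d["pixel"],d["conf"],"pred closed",proj(c,bar(0)).round(1),"0.15:",proj(c,bar(.15)).round(1)); r.append(ray(c,d["pixel"]))
print(tri(r),bar(0))
C=cv2.resize(a[180:330,170:420,::-1],(400,300),interpolation=cv2.INTER_CUBIC);D=cv2.resize(b[110:310,130:330,::-1],(400,300),interpolation=cv2.INTER_CUBIC)
cv2.imwrite("pics/z.png",np.vstack([np.hstack([C,D]),np.hstack([cv2.resize(b[:,:,::-1],(400,300)),cv2.resize(a[:,:,::-1],(400,300))])]))
```

```text
[ 0.5145 -0.1584  0.4759] [-0.3647  0.5189 -0.8759]
scene [296.9, 221.6] 0.86 pred closed [292.5 226.6] 0.15: [292.6 224.2]
side [211.0, 199.6] 0.6 pred closed [210.7 201.3] 0.15: [210.1 198.6]
(array([0.6583, 0.0136, 0.2414]), [np.float64(0.0007978109567469907), np.float64(0.0007978109567469318)]) [0.6618 0.0064 0.226 ]
```

View pics/z.png

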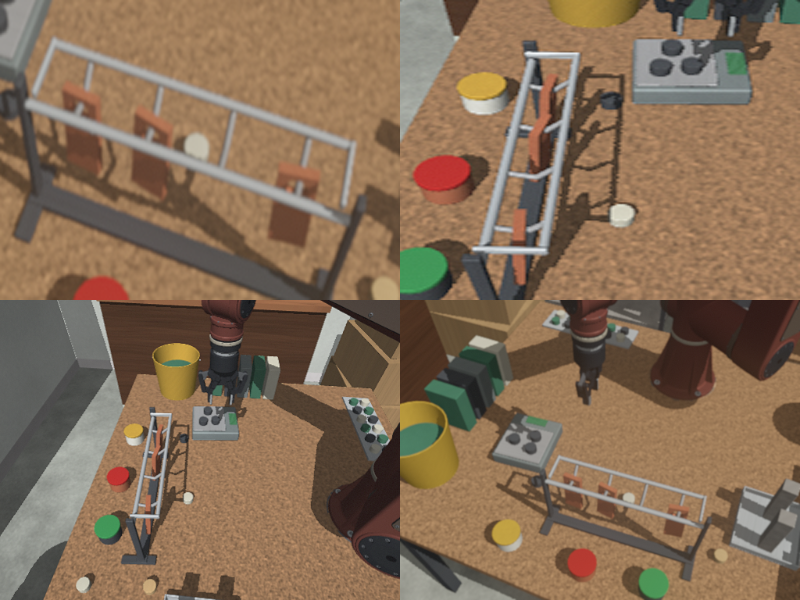

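>>> play_rows:
  moves:
    - {"tx": -40, "ty": 0, "tz": 0, "ax": 0, "ay": 0, "az": 0, "grip": 1}
    - {"tx": -80, "ty": 0, "tz": 0, "ax": 0, "ay": 0, "az": 0, "grip": 1}
    - {"tx": -120, "ty": 0, "tz": 0, "ax": 0, "ay": 0, "az": 0, "grip": 1}
    - {"tx": -150, "ty": 0, "tz": 0, "ax": 0, "ay": 0, "az": 0, "grip": 1}
    - {"tx": -150, "ty": 0, "tz": 0, "ax": 0, "ay": 0, "az": 0, "grip": 1}

```text
clock: 48.4
tool_pos: [0.5026, 0.0016, 0.4784]
orientation: [0.734, -0.679, -0.001, -0.001]
contact_force: [-0.1, -0.0, -1.0]
grip_width: 0.0002
gripper_force: 0.0
```

>>> play_rows:
  moves:
    - {"tx": 0, "ty": -35, "tz": 0, "ax": 0, "ay": 0, "az": 0, "grip": 1}
    - {"tx": 0, "ty": -70, "tz": 0, "ax": 0, "ay": 0, "az": 0, "grip": 1}
    - {"tx": 0, "ty": -105, "tz": 0, "ax": 0, "ay": 0, "az": 0, "grip": 1}
    - {"tx": 0, "ty": -140, "tz": 0, "ax": 0, "ay": 0, "az": 0, "grip": 1}
    - {"tx": 0, "ty": -160, "tz": 0, "ax": 0, "ay": 0, "az": 0, "grip": 1}

```text
clock: 48.82
tool_pos: [0.6655, 0.0088, 0.476]
orientation: [0.733, -0.68, -0.002, 0.0]
contact_force: [-1.1, -0.8, 0.7]
grip_width: 0.0002
gripper_force: 0.0
```

>>> play_rows:
  moves:
    - {"tx": 0, "ty": 0, "tz": 0, "ax": 0, "ay": 0, "az": 0, "grip": 1}
    - {"tx": 0, "ty": 0, "tz": 20, "ax": 0, "ay": 0, "az": 0, "grip": 1}
    - {"tx": 0, "ty": 0, "tz": 40, "ax": 0, "ay": 0, "az": 0, "grip": 1}
    - {"tx": 0, "ty": 0, "tz": 60, "ax": 0, "ay": 0, "az": 0, "grip": 1}
    - {"tx": 0, "ty": 0, "tz": 65, "ax": 0, "ay": 0, "az": 0, "grip": 1}

```text
clock: 49.23
tool_pos: [0.6621, 0.0086, 0.409]
orientation: [0.733, -0.68, -0.003, 0.001]
contact_force: [-1.7, 0.4, -0.3]
grip_width: -0.0002
gripper_force: 0.0
```

>>> play_rows:
  moves:
    - {"tx": 0, "ty": 0, "tz": 1, "ax": 0, "ay": 0, "az": 0, "grip": 1}
    - {"tx": 0, "ty": 0, "tz": 2, "ax": 0, "ay": 0, "az": 0, "grip": 1}
    - {"tx": 0, "ty": 0, "tz": 3, "ax": 0, "ay": 0, "az": 0, "grip": 1}
    - {"tx": 0, "ty": 0, "tz": 4, "ax": 0, "ay": 0, "az": 0, "grip": 1}
    - {"tx": 0, "ty": 0, "tz": 4, "ax": 0, "ay": 0, "az": 0, "grip": 1}

```text
clock: 49.65
tool_pos: [0.6632, 0.0076, 0.4091]
orientation: [0.732, -0.681, -0.001, -0.0]
contact_force: [-0.1, -0.7, 0.7]
grip_width: 0.0001
gripper_force: 0.0
```

>>> play_rows:
  moves:
    - {"tx": 0, "ty": 0, "tz": 1, "ax": 0, "ay": 0, "az": 0, "grip": 1}
    - {"tx": 0, "ty": 0, "tz": 2, "ax": 0, "ay": 0, "az": 0, "grip": 1}
    - {"tx": 0, "ty": 0, "tz": 3, "ax": 0, "ay": 0, "az": 0, "grip": 1}
    - {"tx": 0, "ty": 0, "tz": 3, "ax": 0, "ay": 0, "az": 0, "grip": 1}
    - {"tx": 0, "ty": 0, "tz": 3, "ax": 0, "ay": 0, "az": 0, "grip": 1}

```text
clock: 50.07
tool_pos: [0.6631, 0.0076, 0.405]
orientation: [0.732, -0.681, -0.001, 0.0]
contact_force: [-0.2, -0.1, -0.1]
grip_width: -0.0001
gripper_force: 0.0
```

>>> play_rows:
  moves:
    - {"tx": 0, "ty": 0, "tz": 1, "ax": 0, "ay": 0, "az": 0, "grip": 1}
    - {"tx": 0, "ty": 0, "tz": 2, "ax": 0, "ay": 0, "az": 0, "grip": 1}
    - {"tx": 0, "ty": 0, "tz": 3, "ax": 0, "ay": 0, "az": 0, "grip": 1}
    - {"tx": 0, "ty": 0, "tz": 3, "ax": 0, "ay": 0, "az": 0, "grip": 1}
    - {"tx": 0, "ty": 0, "tz": 3, "ax": 0, "ay": 0, "az": 0, "grip": 1}

```text
clock: 50.48
tool_pos: [0.6629, 0.0077, 0.4042]
orientation: [0.732, -0.681, -0.0, -0.0]
contact_force: [-5.0, 0.4, 10.8]
grip_width: 0.0
gripper_force: 5.3
```

>>> play_rows:
  moves:
    - {"tx": 0, "ty": 0, "tz": 1, "ax": 0, "ay": 0, "az": 0, "grip": 1}
    - {"tx": 0, "ty": 0, "tz": 2, "ax": 0, "ay": 0, "az": 0, "grip": 1}
    - {"tx": 0, "ty": 0, "tz": 2, "ax": 0, "ay": 0, "az": 0, "grip": 1}
    - {"tx": 0, "ty": 0, "tz": 2, "ax": 0, "ay": 0, "az": 0, "grip": 1}
    - {"tx": 0, "ty": 0, "tz": 2, "ax": 0, "ay": 0, "az": 0, "grip": 1}

```text
clock: 50.9
tool_pos: [0.6628, 0.0078, 0.404]
orientation: [0.732, -0.681, 0.0, -0.001]
contact_force: [-7.9, 0.8, 19.5]
grip_width: 0.0
gripper_force: 10.0
```

>>> play_rows:
  moves:
    - {"tx": 0, "ty": 0, "tz": -15, "ax": 0, "ay": 0, "az": 0, "grip": 1}
    - {"tx": 0, "ty": 0, "tz": -40, "ax": 0, "ay": 0, "az": 0, "grip": 1}
    - {"tx": 0, "ty": 0, "tz": -70, "ax": 0, "ay": 0, "az": 0, "grip": 1}
    - {"tx": 0, "ty": 20, "tz": -80, "ax": 0, "ay": 0, "az": 0, "grip": 1}
    - {"tx": 0, "ty": 50, "tz": -80, "ax": 0, "ay": 0, "az": 0, "grip": 1}

```text
clock: 51.32
tool_pos: [0.6145, 0.0035, 0.4827]
orientation: [0.732, -0.681, 0.001, -0.001]
contact_force: [0.5, -0.5, 0.5]
grip_width: -0.0001
gripper_force: 0.0
```

>>> play_rows:
  moves:
    - {"tx": 0, "ty": 30, "tz": 0, "ax": 0, "ay": 0, "az": 0, "grip": 1}
    - {"tx": 0, "ty": 60, "tz": 0, "ax": 0, "ay": 0, "az": 0, "grip": 1}
    - {"tx": 0, "ty": 90, "tz": 0, "ax": 0, "ay": 0, "az": 0, "grip": 1}
    - {"tx": 0, "ty": 110, "tz": 0, "ax": 0, "ay": 0, "az": 0, "grip": 1}
    - {"tx": 0, "ty": 110, "tz": 0, "ax": 0, "ay": 0, "az": 0, "grip": 1}

```text
clock: 51.73
tool_pos: [0.501, -0.0039, 0.4815]
orientation: [0.732, -0.681, -0.001, -0.0]
contact_force: [-0.7, -0.4, -0.1]
grip_width: -0.0001
gripper_force: 0.0
```

>>> play_rows:
  moves:
    - {"tx": 0, "ty": 0, "tz": 0, "ax": 0, "ay": 0, "az": 0, "grip": 1}
    - {"tx": 0, "ty": 0, "tz": 0, "ax": 0, "ay": 0, "az": 0, "grip": 1}
    - {"tx": 0, "ty": 0, "tz": 0, "ax": 0, "ay": 0, "az": 0, "grip": 1}
    - {"tx": 0, "ty": 0, "tz": 0, "ax": 0, "ay": 0, "az": 0, "grip": 1}
    - {"tx": 0, "ty": 0, "tz": 0, "ax": 0, "ay": 0, "az": 0, "grip": 1}

```text
clock: 52.15
tool_pos: [0.5043, -0.0041, 0.4801]
orientation: [0.732, -0.681, -0.002, 0.0]
contact_force: [-0.6, 0.3, -0.3]
grip_width: 0.0003
gripper_force: 0.0
```

Run:
```python
from h import *
p,q,s=state(); print(p,s["contact_force"]); wire(1); wire(2); wire(4)
print(env.hand_in())
```

```text
[ 0.50426425 -0.00411188  0.48011096] [-0.59550754  0.29606194 -0.28793153]
0.012 (202, 169) 152,148,148 163,125,113 178,107,79 182,111,84 184,112,84|183,157,151 185,114,86 180,109,80 183,111,84 183,112,83
0 (207, 169) 177,109,80 133,80,60 83,63,57 136,133,132 174,175,177|144,89,67 69,63,62 140,144,145 171,175,177 143,142,141
-0.006 (209, 168) 72,43,32 94,74,62 142,133,129 171,172,173 180,182,185|129,128,130 175,178,179 173,176,179 146,149,153 114,112,112
-0.012 (211, 166) 142,109,80 155,117,84 156,123,97 163,151,143 165,166,167|142,133,129 171,172,173 180,182,185 165,167,169 143,145,148
-0.018 (213, 165) 170,129,93 169,131,99 147,130,120 159,163,166 182,189,192|171,167,165 177,177,178 165,167,169 165,168,172 184,191,193
-0.024 (215, 163) 155,117,85 159,146,137 177,183,188 181,187,191 151,156,160|147,130,120 159,163,166 182,189,192 176,181,186 137,141,143
0.012 (197, 195) 133,105,81 152,116,86 180,120,88 188,113,84 188,114,86|193,192,194 189,155,145 184,110,82 186,112,82 188,115,85
0 (202, 196) 187,114,85 181,109,81 128,76,55 106,107,109 155,157,158|183,110,82 133,81,60 131,131,132 1
[... 686 characters left out ...]
 264) 185,113,84 187,113,81 141,89,72 130,134,138 176,178,181|181,111,81 171,103,75 126,87,76 100,105,107 145,146,147
-0.006 (195, 262) 60,58,60 65,70,74 96,97,99 135,135,137 161,162,164|130,134,138 176,178,181 180,180,181 180,181,182 170,172,173
-0.012 (197, 261) 69,73,77 72,74,77 110,112,113 142,144,144 161,161,165|154,155,156 174,175,177 179,180,183 177,178,181 168,169,170
-0.018 (200, 259) 52,55,60 49,40,32 134,124,118 174,171,170 180,184,187|142,144,144 161,161,165 166,166,168 164,168,170 175,181,184
-0.024 (203, 258) 161,136,117 166,167,168 182,189,193 173,178,182 147,152,157|171,175,178 179,185,189 181,186,190 170,175,179 135,140,145
the job is handed in; nothing more can be done
None
```

The job is handed in at about 52 s of the 210 s allowed: both prisms stand in the tray, the three tiles that were there hang on hooks 1, 2 and 4, and the keeper bar is down against its stop.

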